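# Rack the tasting glasses on the glass dryer

## Task

Rack the rinsed tasting glasses to dry: first switch the dryer's fan off by swinging its orange lever fully to the left (towards the sink), then take every glass off the draining board and stand it upside down over a peg of the dryer, one glass to a peg, and when all are racked wind the timer knob clockwise to its stop and swing the lever fully to the right to switch the fan on again. The glass is thin: grip it lightly (no more than 40 N on either finger), set it down softly without banging or pressing it, keep the fan off while you load, and leave the other things on the counter alone.

Things in the scene. Friction and masses are not known exactly. Their poses are not given: they have to be found in the camera images.
- glass_1_mid (a point): clear tapered tasting glass 62 mm tall, 49 mm wide outside at the mouth, 38 at the foot (closed, 14 mm thick; hollow 48 mm deep, 42 mm wide at the mouth), under 0.1 kg. Point: on the axis half-way up (43 mm wide there); z runs from foot to open mouth. Starts on its side on the draining board, mouth downhill towards the robot, axis 18 degrees below level. 2 or 3 such glasses; absent ones are None from the start
- glass_2_mid (a point): clear tapered tasting glass 62 mm tall, 49 mm wide outside at the mouth, 38 at the foot (closed, 14 mm thick; hollow 48 mm deep, 42 mm wide at the mouth), under 0.1 kg. Point: on the axis half-way up (43 mm wide there); z runs from foot to open mouth. Starts on its side on the draining board, mouth downhill towards the robot, axis 18 degrees below level. 2 or 3 such glasses; absent ones are None from the start
- glass_3_mid (a point): clear tapered tasting glass 62 mm tall, 49 mm wide outside at the mouth, 38 at the foot (closed, 14 mm thick; hollow 48 mm deep, 42 mm wide at the mouth), under 0.1 kg. Point: on the axis half-way up (43 mm wide there); z runs from foot to open mouth. Starts on its side on the draining board, mouth downhill towards the robot, axis 18 degrees below level. 2 or 3 such glasses; absent ones are None from the start
- peg_1 (a point): top centre of drying peg 1 of 3 (the leftmost, by the sink): upright aluminium peg 14 mm thick with a round tip, 34 mm tall above the dryer's steel deck, the pegs 66 mm apart in a row along the dryer's x. An inverted glass rests with its rim on the deck, its middle 3 mm below this point; z up
- peg_2 (a point): top centre of drying peg 2 of 3 (the middle one): upright aluminium peg 14 mm thick with a round tip, 34 mm tall above the dryer's steel deck, the pegs 66 mm apart in a row along the dryer's x. An inverted glass rests with its rim on the deck, its middle 3 mm below this point; z up
- peg_3 (a point): top centre of drying peg 3 of 3 (the rightmost): upright aluminium peg 14 mm thick with a round tip, 34 mm tall above the dryer's steel deck, the pegs 66 mm apart in a row along the dryer's x. An inverted glass rests with its rim on the deck, its middle 3 mm below this point; z up
- dryer_mid (a point): centre of the dryer's steel deck top, at the foot of the middle peg, 30 mm above the counter (deck 200 by 90 mm; white housing 210 by 180 mm, fixed, reaching 124 mm from this point towards the robot and 56 mm away from it); x points along the row of pegs to the robot's right, y away from the robot, z up
- dryer: the glass dryer: white fixed housing with three aluminium pegs; origin on the counter, 30 mm below the deck's centre, same axes as the deck point
- drain_mid (a point): centre of the draining board's sloping face: grey grooved board, fixed, 366 mm wide (along its y), with 5 mm high ribs 105 mm apart between the lanes and 16 mm high end rims, and 125 mm down the slope, face 24 degrees to level, low edge (with a 13 mm lip) towards the robot, high edge (60 mm up) away; x points level in the uphill direction, z up
- drain_board: the draining board; origin on the counter under it, same axes as its face point
- fan_lever (a joint): orange fan lever on the front of the dryer: 0 = leaning fully to the robot's left (dryer -x), fan off; 1.0 rad = leaning fully to the right (dryer +x), fan on; stays where it is left, light friction
- timer (a joint): black timer knob on the front of the dryer, left of the lever: 0 = unwound, 2.4 rad = wound to its stop; grows as it turns clockwise seen from above; light friction, stays where it is left
- timer_grip (a point): on the timer knob's axis, at the height to pinch its grip bar (7 mm below the bar's top, 64 mm above the counter): the bar is 42 mm long, 14 mm thick, 32 mm tall, standing upright, on a disc 44 mm wide. The bar's length runs along this point's x, which turns with the knob; z up
- bell: chrome counter bell 84 mm wide, 58 mm tall, bystander; origin under its middle
- coasters: stack of round cork coasters 70 mm wide, 19 mm tall, bystander; origin under its middle
- spice_jar: small glass jar with green lid, 46 mm wide, 106 mm tall, bystander; origin under its middle
- fan_lever_tip (a point): centre of the round orange end of the fan lever: a ball 26 mm wide on a rod 70 mm above the pivot, about 110 mm above the counter, 92 mm from the row of pegs on the robot's side; it leans 0.5 rad to the left or right of upright at its stops, moving along the dryer's x
There are look-alikes about, which are no part of the job. Leave any blue look-alike of the part that bears glass_1_mid alone.

How it is judged:
By the outcome, as a careful person would: the job done as asked, in the order asked, and still so for the second after the job is handed in, with the robot touching nothing.
Of glass_1, glass_2, glass_3 only 2 to 3 are there at a start; the rules pass over those that are not, and their reading is None.
At some moment in a run one of glass_1, glass_2, glass_3 may be knocked a few centimetres aside while the robot is not near it.
It also fails if it takes over 208 s, if anything falls off the work surface, if the arm or the gripper's body presses on something with over 40 N, if the wrist force passes 120 N, or if a joint passes its speed limit or range.

## Robot

A 6-joint arm with a two-finger parallel gripper is mounted at the origin on a cart in front of the work surface, level with it; the furniture and walls round the work are solid. World frame = base frame: x ahead of the robot, y to its left, z up, the work surface at z = 0. Lengths are in m, angles in degrees, forces in N, time in s.
With the tool pointing down it reaches from about 0.4 to 0.825 m from the base axis. Payload 7 kg.
Tool frame: the origin (TCP) lies between the finger pads; the fingertips stand 11 mm ahead of it and the grasp point (between the pads) lies 8 mm behind it (r.tcp_to_tips is the distance from the TCP to the fingertips, in m); x points along the fingers, y is the direction in which the jaws open and shut, and the axes are right-handed (so a half turn about x gives the same grasp; the last joint's range is limited). The gripper opens to 88 mm and grips with 3 to 60 N. Pads are 19 mm wide; open, the fingers measure 130 mm over their backs; the gripper's body (78 mm by 193 mm) begins 47 mm behind the grasp point.
Start: joints at [93.283, 20.546, 0.682, 0, -70.136, -16.507], TCP at [0.154, 0.657, 0.238] pointing down, gripper open.
Joint ranges: [-176.03, 176.03], [-82.01, 121.73], [-58.28, 71.71], [-173.87, 95.51], [-174.79, -0.11], [-173.66, 173.66]. Speed limits (degrees/s): [136.94, 136.94, 172.46, 180, 180, 180].

## Interface

Orientations are given as [roll, pitch, yaw] about the fixed x, y, z axes, in that order (R = Rz(yaw) Ry(pitch) Rx(roll)).
In Python, from plant import r gives the robot as it stands.
- The arm moves only by the tool arm_command, never from a script. Its argument "plan" is a list of rows, each an object of numbers: "dx", "dy", "dz": the shift along the tool's x, y, z each as a share of 0.02 m, from -1 to 1; "wx", "wy", "wz": the turn, a rotation vector about the tool's x, y, z each as a share of 0.08 rad, from -1 to 1. In form: [{"dx": .., "dy": .., "dz": .., "wx": .., "wy": .., "wz": ..}, ...]. A call has 1 to 20 rows; each row shifts and turns the pose as measured when the row begins, along the tool's axes as they then stand; what a row does not reach is not made up. A row lasts 1/12 s, in which the tool goes at most 41.7 mm and 7.16 degrees, less where a joint would pass 70% of its speed; a pose out of reach is approached as far as the arm can. A call with a number of a shift or a turn outside -1 to 1 is refused whole. A call with a gripper value outside its range is refused whole. "fingers" is the closure, from -1 (fully open) to 1 (shut), so that 0 is half open, set as the call begins (left out, the last holds). The fingers move at their own pace and stop on an object; "force" is the grip in N (left out, the last holds). Time passes only in rows, so rows that do not move let the fingers close. It gives the time, the measured TCP pose, the force and the opening at its end, in the units of the state.
- r.get_state(): the state, without advancing time (a new reading comes with each control period).
- r.capture(name): name is "side" or "top"; returns (picture, depth): 420x560x3 uint8, red, green, blue; 420x560 float32, m along the optical axis (not along the pixel's ray), 0 where there is no reading.
- r.camera_model(name): a dict with "vertical_fov" (degrees; the focal length in pixels is half the picture's height over the tangent of half this angle, whatever the lens; pixels are square), "cx", "cy" (the principal point, pixels), "R" (3x3) and "t" (3): a world point X has camera coordinates R X + t. Camera axes: x right, y down, z forward; pixel columns grow to the right and rows downward; lengths in m; the calibration is good to about 2 mm. A picture is of the moment at which its call begins. camera_model takes no time and is no camera call.
- r.close_job(): hands the job in, once; it reports no verdict.
Trained networks look in the newest picture that a camera, given by its name, has taken for a name from the list of things; names that differ only in an ending like _2 or _b are one class to them, and where a whole thing is asked for, a point or a joint stands for the part that bears it (a point fixed in the world has none). Each returns a list of dicts, best first, with "score" (0 to 1); they miss things now and then, are a little off and sometimes report something else, mostly with a low value. They report only what shows in the picture. A call takes as long as a camera call. They do not tell look-alikes from the thing itself.
- r.cut_out(camera, query): "mask" (420x560 bool, what is visible of it) and "bbox" ([left, top, width, height] in pixels, round what is visible of it).
- r.spot_point(camera, query): "centre" ([column, row] in pixels: a listed point, or the origin of a listed thing).
The state is a dict: "time_s": time; "joints": joint angles; "qd": joint speeds; "joint_torque": joint torques, N m; "tcp_pos": TCP position; "eef_rot": TCP orientation; "contact_force": force on the tool from outside, world axes, zero at the start; "moment": the same for the moment, N m; "gripper_width": finger opening in m.
Only numpy, scipy, OpenCV 4.12 (cv2) and the standard library are available. Lean on these libraries where they do the work, as an engineer would, in place of code of your own. Each camera call takes 0.05 s, during which the arm holds its last target.

## Working session

There is one attempt and no reset: what is moved stays moved. The work goes in short steps, Python scripts to look and compute and a tool call to move; the robot and the scene stay as the last step left them, time stands still between calls to the robot, and variables do not carry over. Pictures are saved under pics/ and viewed, and the job is handed in when it is done.

Besides the shell and the picture viewer there is one more tool, called after "Emit:" as name(argument=value, ...), one argument or row to a line, values as JSON. arm_command: Moves the arm, as the interface text tells. Shift numbers are shares of 0.02 m and turn numbers shares of 0.08 rad, none past 1 either way. Its arguments: {"type":"object","properties":{"plan":{"type":"array","items":{"type":"object","properties":{"dx":{"type":"number"},"dy":{"type":"number"},"dz":{"type":"number"},"wx":{"type":"number"},"wy":{"type":"number"},"wz":{"type":"number"}}}},"fingers":{"type":"number"},"force":{"type":"number"}},"required":["plan"]}

```bash
ls; mkdir -p pics; python3 - <<'E'
from plant import r
import cv2, numpy as np
print(r.get_state())
for n in ("side","top"):
    p,d=r.capture(n); cv2.imwrite(f"pics/{n}0.png",p[:,:,::-1]); np.savez(f"{n}0.npz",p=p,d=d)
    print(n,r.camera_model(n))
E
```

```text
pics
{'time_s': 0.0, 'joints': array([ 9.32839290e+01,  2.05910975e+01,  6.32521886e-01, -2.07230706e-02,
       -7.01360662e+01, -1.65083702e+01]), 'qd': array([ 0.00799431,  0.04244864, -0.01054027,  0.01481185, -0.01413796,
        0.03882096]), 'joint_torque': array([-2.09575366e-03, -5.82708871e+01,  2.93062609e+01,  6.99722975e+00,
        6.91663125e-03, -1.56422452e-04]), 'tcp_pos': array([0.15431445, 0.65662448, 0.23661508]), 'eef_rot': array([ 94.87874014,  89.90337329, -98.35275862]), 'contact_force': array([-0.21318996,  0.31943565,  0.54611331]), 'moment': array([-0.0071432 , -0.02506465,  0.0016893 ]), 'gripper_width': 0.08766164987117077}
side {'vertical_fov': 47.358675539744056, 'cx': 270.3802751650809, 'cy': 211.89935713239876, 'R': array([[ 0.59105477, -0.80617205, -0.02721919],
       [-0.39995621, -0.26359473, -0.8778114 ],
       [ 0.70049218,  0.5297211 , -0.47823244]]), 't': array([-0.32752345,  0.3080803 ,  1.24585291])}
top {'vertical_fov': 56.08652210536529, 'cx': 272.8277863219883, 'cy': 212.54999579178713, 'R': array([[ 0.02978839, -0.9995528 , -0.00261871],
       [-0.99792292, -0.02958991, -0.05722133],
       [ 0.05711825,  0.00431781, -0.99835808]]), 't': array([-0.02501813,  0.54496332,  1.3794771 ])}
```

View pics/side0.png

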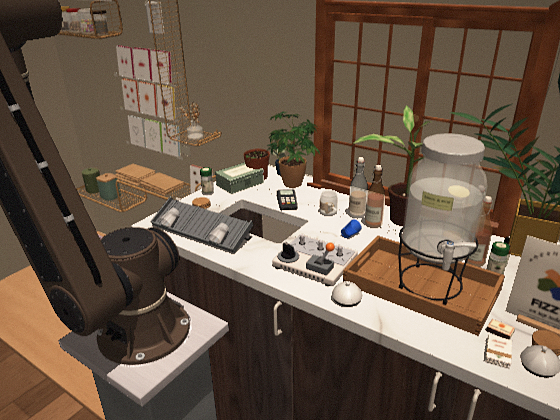

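View pics/top0.png

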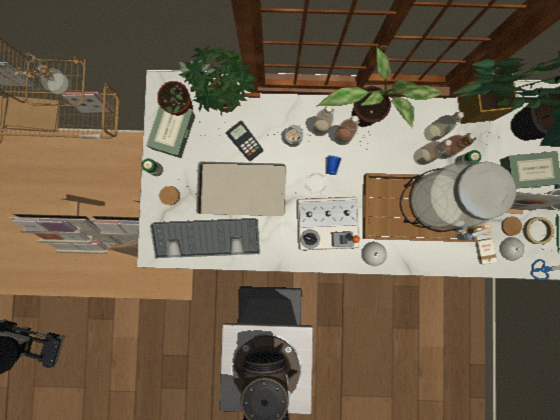

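The side view shows the drain board with white glasses at about (170,217) and (222,232), and the dryer at about (315,255). There is a blue look-alike at (350,229) and another clear jar at (328,202). I'll zoom in and query the networks.

```bash
cat > h.py <<'E'
from plant import r
import cv2, numpy as np
from scipy.spatial.transform import Rotation as Ro
def cap(n,tag):
    p,d=r.capture(n); np.savez(f"{tag}.npz",p=p,d=d); return p,d
def f(m): return 210/np.tan(np.radians(m['vertical_fov'])/2)
def px2w(n,u,v,d):
    m=r.camera_model(n); F=f(m)
    c=np.array([(u-m['cx'])/F*d,(v-m['cy'])/F*d,d]); return m['R'].T@(c-m['t'])
def ray_z(n,u,v,z):
    m=r.camera_model(n); F=f(m); c=np.array([(u-m['cx'])/F,(v-m['cy'])/F,1.])
    o=-m['R'].T@m['t']; w=m['R'].T@c; return o+w*(z-o[2])/w[2]
def proj(n,X):
    m=r.camera_model(n); c=m['R']@np.array(X)+m['t']; return np.array([c[0]/c[2]*f(m)+m['cx'],c[1]/c[2]*f(m)+m['cy']])
def tri(ps):
    A=[];B=[]
    for n,u,v in ps:
        m=r.camera_model(n);F=f(m);c=np.array([(u-m['cx'])/F,(v-m['cy'])/F,1.]);w=m['R'].T@c;w/=np.linalg.norm(w)
        o=-m['R'].T@m['t'];P=np.eye(3)-np.outer(w,w);A.append(P);B.append(P@o)
    A=np.vstack(A);B=np.hstack(B);x,res,_,_=np.linalg.lstsq(A,B,rcond=None);return x,np.linalg.norm(A@x-B)
def crop(p,x0,y0,x1,y1,s,name):
    cv2.imwrite(f"pics/{name}.png",cv2.resize(p[y0:y1,x0:x1,::-1],None,fx=s,fy=s,interpolation=cv2.INTER_CUBIC))
E
python3 - <<'E'
from h import *
for n in ("side","top"):
    p,d=cap(n,n+"1")
    for q in ["glass_1_mid","peg_1","dryer_mid","drain_mid","timer_grip","fan_lever_tip","dryer","drain_board"]:
        for o in r.spot_point(n,q): print(n,q,round(o['score'],2),np.round(o['centre'],1))
p=np.load("side0.npz")['p'];crop(p,140,190,260,260,6,"sc1");crop(p,265,225,365,290,7,"sc2")
p=np.load("top0.npz")['p'];crop(p,145,210,265,262,6,"tc1");crop(p,290,145,370,255,5,"tc2")
E
```

```text
side glass_1_mid 0.72 [288.9 244.7]
side glass_1_mid 0.63 [300.5 236. ]
side glass_1_mid 0.58 [349.5 228.8]
side glass_1_mid 0.48 [220.2 234.2]
side peg_1 0.79 [316.3 240.4]
side peg_1 0.68 [300.4 231.1]
side peg_1 0.56 [343.1 243.9]
side dryer_mid 0.91 [322.2 247.3]
side drain_mid 0.24 [221.1 232.4]
side timer_grip 0.56 [287.7 246.8]
side fan_lever_tip 0.46 [329.6 248.7]
side fan_lever_tip 0.42 [318.4 246.7]
side dryer 0.65 [318.  257.5]
side drain_board 0.82 [203.6 231.1]
top glass_1_mid 0.67 [236.3 248.9]
top glass_1_mid 0.54 [332.5 164.8]
top peg_1 0.92 [310.3 213.5]
top peg_1 0.83 [329.3 216.7]
top peg_1 0.78 [345.4 209.2]
top peg_1 0.17 [328.1 215.2]
top dryer_mid 0.72 [330.4 215.4]
top drain_mid 0.67 [206.1 237.6]
top timer_grip 0.58 [310.9 237.4]
top fan_lever_tip 0.49 [353.3 239.4]
top fan_lever_tip 0.38 [310.  211.9]
top dryer 0.58 [327.6 214.9]
```

View pics/sc1.png

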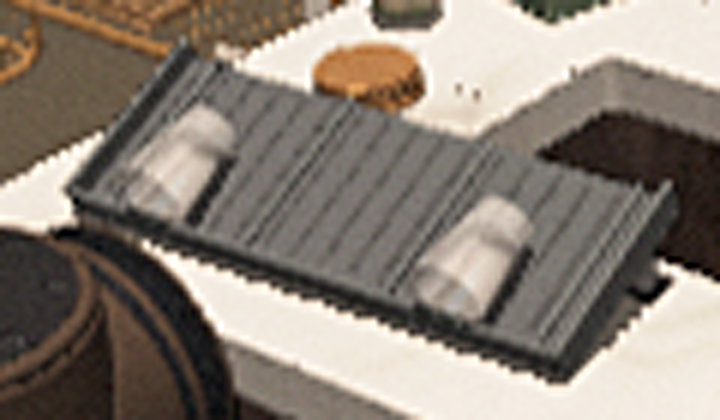

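View pics/sc2.png

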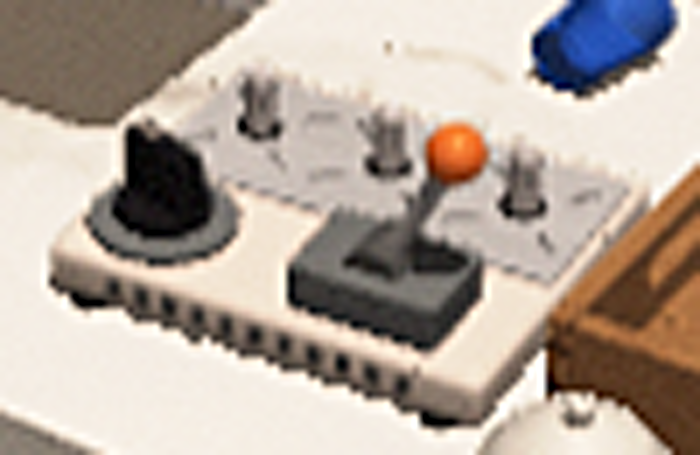

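View pics/tc1.png

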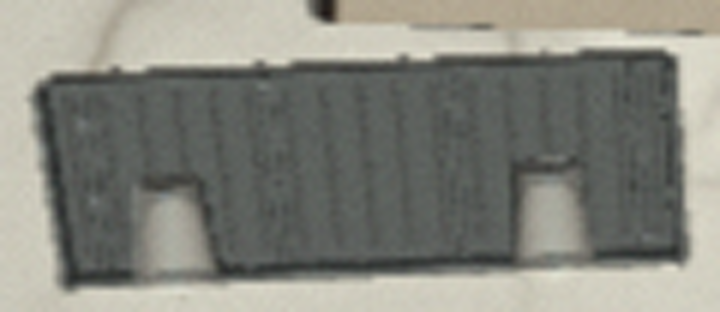

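View pics/tc2.png

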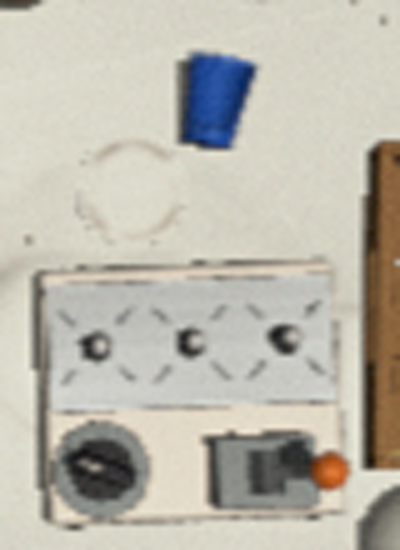

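There are two clear glasses, in the left and right lanes. Candidates: clear glasses at top (174,247) and (237,245), the blue look-alike at (332,165), and a clear jar at (292,135). I choose the first two. The fan lever ball is on the right, so the fan is on. Next I'll work out positions.

```bash
python3 - <<'E'
from h import *
S=np.load("side1.npz");T=np.load("top1.npz")
pegs=[("side",302.1,235.6,"top",309.4,214),("side",320.4,241.3,"top",328.6,213.2),("side",339.6,246.0,"top",347.8,212.4)]
for a in pegs: print("peg tri",tri([a[:3],a[3:]]), "z64",ray_z(*a[:3],.064),ray_z(*a[3:],.064))
# orange ball
for n,I in(("side",S),("top",T)):
    p=I['p'].astype(int);m=(p[...,0]>170)&(p[...,1]<130)&(p[...,1]>50)&(p[...,2]<60)
    k,l,st,c=cv2.connectedComponentsWithStats(m.astype(np.uint8))
    for i in range(1,k):
        if st[i,4]>8: print(n,c[i],st[i])
# point clouds
def cloud(n,I):
    m=r.camera_model(n);F=f(m);v,u=np.mgrid[0:420,0:560];d=I['d']
    c=np.stack([(u-m['cx'])/F*d,(v-m['cy'])/F*d,d],-1);return (c-m['t'])@m['R']
Ct=cloud("top",T);Cs=cloud("side",S);np.savez("c.npz",Ct=Ct,Cs=Cs)
print("counter z",Ct[100,300],Ct[170,250],Ct[260,300],Cs[280,300])
for v in range(216,260,4): print(v,[tuple(np.round(Ct[v,u],3)) for u in (155,173,206,236,255)])
E
```

```text
peg tri (array([ 0.5422316 , -0.13511985,  0.05832728]), np.float64(0.001120402895798147)) z64 [ 0.53501239 -0.14070102  0.064     ] [ 0.54143973 -0.13397589  0.064     ]
peg tri (array([ 0.54672695, -0.20062088,  0.05747366]), np.float64(0.0005337914979698916)) z64 [ 0.53801987 -0.2061187   0.064     ] [ 0.54611698 -0.19941315  0.064     ]
peg tri (array([ 0.55123771, -0.2657915 ,  0.06092819]), np.float64(0.0006214628295858269)) z64 [ 0.54732369 -0.26831286  0.064     ] [ 0.55079413 -0.26484891  0.064     ]
side [345.  177.1] [342 176   8   3  10]
side [329.8        245.83333333] [326 243   8   6  30]
top [356.5 239. ] [355 237   4   5  18]
counter z [ 0.96076483 -0.095584   -0.00467891] [ 0.83602871  0.13360018 -0.84363067] [ 0.38046408 -0.11023532  0.00064746] [ 0.40707156 -0.21648619  0.00112822]
216 [(np.float64(0.521), np.float64(0.412), np.float64(0.0)), (np.float64(0.523), np.float64(0.348), np.float64(-0.001)), (np.float64(0.527), np.float64(0.229), np.float64(0.006)), (np.float64(0.53), np.float64(0.123), np.float64(-0.001)), (np.float64(0.532), np.float64(0.055), np.float
[... 2293 characters left out ...]
.418), np.float64(0.112), np.float64(0.066)), (np.float64(0.419), np.float64(0.05), np.float64(0.014))]
252 [(np.float64(0.395), np.float64(0.397), np.float64(0.032)), (np.float64(0.399), np.float64(0.326), np.float64(0.066)), (np.float64(0.399), np.float64(0.222), np.float64(0.016)), (np.float64(0.405), np.float64(0.113), np.float64(0.057)), (np.float64(0.405), np.float64(0.049), np.float64(0.022))]
256 [(np.float64(0.381), np.float64(0.398), np.float64(0.027)), (np.float64(0.385), np.float64(0.327), np.float64(0.058)), (np.float64(0.385), np.float64(0.224), np.float64(0.0)), (np.float64(0.391), np.float64(0.112), np.float64(0.058)), (np.float64(0.39), np.float64(0.05), np.float64(-0.002))]
```

```bash
python3 - <<'E'
from h import *
C=np.load("c.npz");
from scipy.optimize import least_squares
for nm in("Ct","Cs"):
    P=C[nm].reshape(-1,3)
    b=P[(P[:,0]>.36)&(P[:,0]<.54)&(P[:,1]>0)&(P[:,1]<.44)&(P[:,2]>.012)&(P[:,2]<.1)]
    # robust plane
    w=np.ones(len(b))
    for _ in range(30):
        A=np.c_[b[:,:2],np.ones(len(b))];s=np.linalg.lstsq(A*w[:,None],b[:,2]*w,rcond=None)[0];res=b[:,2]-A@s;w=1/(1+(res/.003)**2)
    up=s[:2]/np.linalg.norm(s[:2])
    print(nm,len(b),"slope deg",np.degrees(np.arctan(np.linalg.norm(s[:2]))),"uphill yaw",np.degrees(np.arctan2(s[1],s[0])),"s",s)
    n=np.array([-s[0],-s[1],1]);n/=np.linalg.norm(n)
    h=res*n[2]
    g=b[h>.02];lab=g[:,1]>.22
    for k in(False,True):
        q=g[lab==k]; hq=h[h>.02][lab==k]
        if len(q): print(k,len(q),q.min(0),q.max(0),np.median(q,0),"maxh",np.percentile(hq,95))
        along=q[:,:2]@up
        for lo in np.arange(along.min(),along.max(),.01):
            mm=(along>=lo)&(along<lo+.01)
            print("   ",np.round(q[mm].mean(0),3),"ywid",np.round(np.ptp(q[mm][:,1]),3),"h",np.round(hq[mm].max(),3)) if mm.sum() else 0
    # board extents
    e=b[abs(res)<.006];print("ext",e.min(0),e.max(0),e.mean(0))
    # deck
    D=P[(P[:,0]>.49)&(P[:,0]<.6)&(P[:,1]<-.09)&(P[:,1]>-.31)]
    pz=D[(D[:,2]>.042)&(D[:,2]<.075)];print("peg pts");
    for lo,hi in((-.165,-.1),(-.235,-.165),(-.3,-.235)):
        q=pz[(pz[:,1]>lo)&(pz[:,1]<hi)];print(len(q),q.mean(0) if len(q) else 0,q[:,2].max() if len(q) else 0)
    B=P[(P[:,0]>.4)&(P[:,0]<.5)&(P[:,1]<-.25)&(P[:,1]>-.34)&(P[:,2]>.095)&(P[:,2]<.14)];print("ball",len(B),B.mean(0),B.max(0))
    K=P[(P[:,0]>.41)&(P[:,0]<.52)&(P[:,1]<-.1)&(P[:,1]>-.18)&(P[:,2]>.05)&(P[:,2]<.09)];print("knob",len(K),K.mean(0),K.min(0),K.max(0))
    if len(K)>2:
        _,_,V=np.linalg.svd(K[:,:2]-K[:,:2].mean(0));print("bar dir",V[0],np.degrees(np.arctan2(V[0][1],V[0][0])))
    H=P[(P[:,0]>.4)&(P[:,0]<.62)&(P[:,1]<-.07)&(P[:,1]>-.34)&(P[:,2]>.022)&(P[:,2]<.036)];
    rect=cv2.minAreaRect(H[:,:2].astype(np.float32));print("housing",rect)
    W=P[(P[:,0]>.4)&(P[:,0]<.68)&(P[:,1]<-.32)&(P[:,1]>-.36)];print("tray edge max z",np.percentile(W[:,2],[50,90,99]))
E
```

```text
Ct 3657 slope deg 23.092299680235417 uphill yaw 4.29137736766271 s [ 0.42518192  0.03190524 -0.16318122]
False 234 [0.39037188 0.04252532 0.03974765] [0.50498017 0.13529726 0.0751794 ] [0.42088141 0.11234253 0.06023749] maxh 0.046826036204391616
    [0.395 0.111 0.054] ywid 0.045 h 0.051
    [0.405 0.111 0.056] ywid 0.044 h 0.047
    [0.415 0.114 0.058] ywid 0.042 h 0.047
    [0.425 0.113 0.059] ywid 0.042 h 0.043
    [0.435 0.113 0.064] ywid 0.033 h 0.045
    [0.446 0.111 0.065] ywid 0.088 h 0.042
    [0.453 0.114 0.062] ywid 0.031 h 0.03
    [0.505 0.047 0.075] ywid 0.0 h 0.02
True 230 [0.3741447  0.3070395  0.03143451] [0.44024694 0.40081955 0.07396451] [0.40507426 0.32739129 0.06001522] maxh 0.046024292678380506
    [0.382 0.329 0.053] ywid 0.089 h 0.05
    [0.392 0.327 0.057] ywid 0.044 h 0.049
    [0.402 0.328 0.058] ywid 0.042 h 0.046
    [0.412 0.328 0.06 ] ywid 0.04 h 0.042
    [0.422 0.329 0.063] ywid 0.036 h 0.042
    [0.432 0.331 0.065] ywid 0.033 h 0.039
    [0.439 0.349 0.058] ywid 0.081 h 0.024
ext [0.38380734 0.04019054 0.01207701] [0.51927185 0.40614914 0.06450591] [
[... 1701 characters left out ...]
3 0.01205102] [0.51737846 0.40701003 0.06468398] [0.45475297 0.21328211 0.03868508]
peg pts
28 [ 0.53994345 -0.13583038  0.05407379] 0.0641046809223104
32 [ 0.54548063 -0.20146993  0.05381988] 0.06731475768974866
30 [ 0.54999224 -0.26739782  0.05450776] 0.06916746411233923
ball 68 [ 0.45660103 -0.28396382  0.11606686] [ 0.47230318 -0.27193467  0.12750473]
knob 93 [ 0.45359785 -0.14230052  0.06402421] [ 0.44489091 -0.16076507  0.0500392 ] [ 0.46659787 -0.11842915  0.07545291]
bar dir [-0.19193469 -0.9814077 ] -101.06571184247298
housing ((0.5066892504692078, -0.21813014149665833), (0.21660718321800232, 0.24249374866485596), 1.774006724357605)
tray edge max z [0.02672099 0.0508138  0.0536106 ]
```

```bash
cat >> h.py <<'E'
def pose():
    s=r.get_state();R=Ro.from_euler('xyz',s['eef_rot'],degrees=True);return np.array(s['tcp_pos']),R,s
def Rad(a,j):
    a=np.array(a,float);a/=np.linalg.norm(a);j=np.array(j,float);j-=a*(a@j);j/=np.linalg.norm(j)
    return Ro.from_matrix(np.c_[a,j,np.cross(a,j)])
def plan(ptcp,Rt=None,n=None):
    p,R,s=pose();Rt=R if Rt is None else Rt
    dw=np.array(ptcp)-p; rv=(R.inv()*Rt).as_rotvec()
    N=max(np.abs(R.inv().apply(dw)).max()/.02,np.abs(rv).max()/.08); print("min rows",round(N,2),"dist",np.linalg.norm(dw),"ang",np.degrees(np.linalg.norm(rv)))
    n=n or int(np.ceil(N)); 
    if np.linalg.norm(rv)<.01:
        d=R.inv().apply(dw)/.02/n; print(n,"x rows: d",np.round(d,2))
    else:
        # constant rotvec per row; world-linear translation, expressed in turning tool frame
        for i in range(n):
            Ri=R*Ro.from_rotvec(rv*i/n); print(i,"d",np.round(Ri.inv().apply(dw/n)/.02,2),"w",np.round(rv/n/.08,2))
E
python3 - <<'E'
from h import *
p,R,s=pose();print(p);print(R.as_matrix().round(3))
for n in("side","top"):
  m=r.camera_model(n);print(n,-m['R'].T@m['t'])
E
```

```text
[0.15444016 0.65708998 0.23759473]
[[ 0.    -0.229 -0.973]
 [ 0.    -0.973  0.229]
 [-1.    -0.    -0.   ]]
side [-0.55590729 -0.84278648  0.85732875]
top [ 0.46578332 -0.01483785  1.40833012]
```

Emit:
arm_command(
  plan=[
    {"dy":0.36,"dz":-0.95},
    {"dy":0.36,"dz":-0.95},
    {"dy":0.36,"dz":-0.95},
    {"dy":0.36,"dz":-0.95},
    {"dy":0.36,"dz":-0.95},
    {"dy":0.36,"dz":-0.95},
    {"dy":0.36,"dz":-0.95},
    {"dy":0.36,"dz":-0.95},
    {"dy":0.36,"dz":-0.95},
    {"dy":0.36,"dz":-0.95},
    {"dy":0.36,"dz":-0.95},
    {"dy":0.36,"dz":-0.95},
    {"dy":0.36,"dz":-0.95},
    {"dy":0.36,"dz":-0.95},
    {"dy":0.36,"dz":-0.95},
    {"dy":0.36,"dz":-0.95},
    {"dy":0.36,"dz":-0.95},
    {"dy":0.36,"dz":-0.95},
  ],
  fingers=1,
  force=10,
)

```text
schema error: expected keys dx, dy, dz, wx, wy, wz
```

```bash
python3 - <<'E'
from h import *
p,R,s=pose();print(p,s['joints'].round(1),s['time_s'],s['gripper_width']);plan([.56,.1,.24])
E
```

```text
[0.15444016 0.65708998 0.23759473] [ 93.3  20.5   0.7   0.  -70.1 -16.5] 1.0 0.0875223488205909
min rows 26.11 dist 0.6890818670560857 ang 0.0
27 x rows: d [-0.    0.83 -0.97]
```

Emit:
arm_command(
  plan=[
    {"dx":0,"dy":0.36,"dz":-0.95,"wx":0,"wy":0,"wz":0},
    {"dx":0,"dy":0.36,"dz":-0.95,"wx":0,"wy":0,"wz":0},
    {"dx":0,"dy":0.36,"dz":-0.95,"wx":0,"wy":0,"wz":0},
    {"dx":0,"dy":0.36,"dz":-0.95,"wx":0,"wy":0,"wz":0},
    {"dx":0,"dy":0.36,"dz":-0.95,"wx":0,"wy":0,"wz":0},
    {"dx":0,"dy":0.36,"dz":-0.95,"wx":0,"wy":0,"wz":0},
    {"dx":0,"dy":0.36,"dz":-0.95,"wx":0,"wy":0,"wz":0},
    {"dx":0,"dy":0.36,"dz":-0.95,"wx":0,"wy":0,"wz":0},
    {"dx":0,"dy":0.36,"dz":-0.95,"wx":0,"wy":0,"wz":0},
    {"dx":0,"dy":0.36,"dz":-0.95,"wx":0,"wy":0,"wz":0},
    {"dx":0,"dy":0.36,"dz":-0.95,"wx":0,"wy":0,"wz":0},
    {"dx":0,"dy":0.36,"dz":-0.95,"wx":0,"wy":0,"wz":0},
    {"dx":0,"dy":0.36,"dz":-0.95,"wx":0,"wy":0,"wz":0},
    {"dx":0,"dy":0.36,"dz":-0.95,"wx":0,"wy":0,"wz":0},
    {"dx":0,"dy":0.36,"dz":-0.95,"wx":0,"wy":0,"wz":0},
    {"dx":0,"dy":0.36,"dz":-0.95,"wx":0,"wy":0,"wz":0},
    {"dx":0,"dy":0.36,"dz":-0.95,"wx":0,"wy":0,"wz":0},
    {"dx":0,"dy":0.36,"dz":-0.95,"wx":0,"wy":0,"wz":0},
  ],
  fingers=1,
  force=10,
)

```text
time_s: 2.5
tcp_pos: [0.4682, 0.4463, 0.2382]
eef_rot: [-96.4, 89.9, 70.8]
contact_force: [0.6, 0.0, 0.1]
gripper_width: 0.0005
```

```bash
python3 - <<'E'
from h import *
p,R,s=pose();print(p,s['joints'].round(1),s['time_s'],s['gripper_width']);plan([.56,.05,.24]);plan([.46,-.33,.22],Rad([0,0,-1],[-1,-.07,0]))
E
```

```text
[0.46820005 0.44627582 0.23816085] [ 60.9  17.8  -3.2  -0.  -68.8  16.3] 2.5 0.000522431159801587
min rows 18.3 dist 0.40677406640839775 ang 0.0
19 x rows: d [-0.01  0.96 -0.47]
min rows 37.94 dist 0.7765315249235506 ang 73.17828269384115
0 d [ 0.02  1.   -0.22] w [0.42 0.   0.  ]
1 d [ 0.02  0.99 -0.25] w [0.42 0.   0.  ]
2 d [ 0.02  0.98 -0.28] w [0.42 0.   0.  ]
3 d [ 0.02  0.97 -0.32] w [0.42 0.   0.  ]
4 d [ 0.02  0.96 -0.35] w [0.42 0.   0.  ]
5 d [ 0.02  0.95 -0.38] w [0.42 0.   0.  ]
6 d [ 0.02  0.93 -0.41] w [0.42 0.   0.  ]
7 d [ 0.02  0.92 -0.44] w [0.42 0.   0.  ]
8 d [ 0.02  0.91 -0.47] w [0.42 0.   0.  ]
9 d [ 0.02  0.89 -0.5 ] w [0.42 0.   0.  ]
10 d [ 0.02  0.87 -0.53] w [0.42 0.   0.  ]
11 d [ 0.02  0.85 -0.56] w [0.42 0.   0.  ]
12 d [ 0.02  0.83 -0.59] w [0.42 0.   0.  ]
13 d [ 0.02  0.81 -0.62] w [0.42 0.   0.  ]
14 d [ 0.02  0.79 -0.65] w [0.42 0.   0.  ]
15 d [ 0.02  0.77 -0.67] w [0.42 0.   0.  ]
16 d [ 0.02  0.75 -0.7 ] w [0.42 0.   0.  ]
17 d [ 0.02  0.72 -0.72] w [0.42 0.   0.  ]
18 d [ 0.02  0.7  -0.75] w [0.42 0.   0.  ]
19 d [ 0.02  0.67 -0.77] w [0.42 0.   0.  ]
20 d [ 0.02  0.65 -0.79] w [0.42 0.   0.  ]
21 d [ 0.02  0.62 -0.81] w [0.42 0.   0.  ]
22 d [ 0.02  0.59 -0.83] w [0.42 0.   0.  ]
23 d [ 0.02  0.56 -0.85] w [0.42 0.   0.  ]
24 d [ 0.02  0.53 -0.87] w [0.42 0.   0.  ]
25 d [ 0.02  0.51 -0.89] w [0.42 0.   0.  ]
26 d [ 0.02  0.48 -0.9 ] w [0.42 0.   0.  ]
27 d [ 0.02  0.44 -0.92] w [0.42 0.   0.  ]
28 d [ 0.02  0.41 -0.93] w [0.42 0.   0.  ]
29 d [ 0.02  0.38 -0.95] w [0.42 0.   0.  ]
30 d [ 0.02  0.35 -0.96] w [0.42 0.   0.  ]
31 d [ 0.02  0.32 -0.97] w [0.42 0.   0.  ]
32 d [ 0.02  0.28 -0.98] w [0.42 0.   0.  ]
33 d [ 0.02  0.25 -0.99] w [0.42 0.   0.  ]
34 d [ 0.02  0.22 -1.  ] w [0.42 0.   0.  ]
35 d [ 0.02  0.18 -1.  ] w [0.42 0.   0.  ]
36 d [ 0.02  0.15 -1.01] w [0.42 0.   0.  ]
37 d [ 0.02  0.12 -1.01] w [0.42 0.   0.  ]
```

Emit:
arm_command(
  plan=[
    {"dx":0,"dy":0.8,"dz":-0.6,"wx":0.45,"wy":0,"wz":0},
    {"dx":0,"dy":0.8,"dz":-0.6,"wx":0.45,"wy":0,"wz":0},
    {"dx":0,"dy":0.8,"dz":-0.6,"wx":0.45,"wy":0,"wz":0},
    {"dx":0,"dy":0.8,"dz":-0.6,"wx":0.45,"wy":0,"wz":0},
    {"dx":0,"dy":0.8,"dz":-0.6,"wx":0.45,"wy":0,"wz":0},
    {"dx":0,"dy":0.8,"dz":-0.6,"wx":0.45,"wy":0,"wz":0},
    {"dx":0,"dy":0.8,"dz":-0.6,"wx":0.45,"wy":0,"wz":0},
    {"dx":0,"dy":0.8,"dz":-0.6,"wx":0.45,"wy":0,"wz":0},
    {"dx":0,"dy":0.8,"dz":-0.6,"wx":0.45,"wy":0,"wz":0},
    {"dx":0,"dy":0.8,"dz":-0.6,"wx":0.45,"wy":0,"wz":0},
    {"dx":0,"dy":0.8,"dz":-0.6,"wx":0.45,"wy":0,"wz":0},
    {"dx":0,"dy":0.8,"dz":-0.6,"wx":0.45,"wy":0,"wz":0},
    {"dx":0,"dy":0.8,"dz":-0.6,"wx":0.45,"wy":0,"wz":0},
    {"dx":0,"dy":0.8,"dz":-0.6,"wx":0.45,"wy":0,"wz":0},
    {"dx":0,"dy":0.8,"dz":-0.6,"wx":0.45,"wy":0,"wz":0},
    {"dx":0,"dy":0.8,"dz":-0.6,"wx":0.45,"wy":0,"wz":0},
    {"dx":0,"dy":0.8,"dz":-0.6,"wx":0.45,"wy":0,"wz":0},
    {"dx":0,"dy":0.8,"dz":-0.6,"wx":0.45,"wy":0,"wz":0},
    {"dx":0,"dy":0.8,"dz":-0.6,"wx":0.45,"wy":0,"wz":0},
    {"dx":0,"dy":0.8,"dz":-0.6,"wx":0.45,"wy":0,"wz":0},
  ],
)

```text
time_s: 4.17
tcp_pos: [0.4968, 0.0378, 0.2377]
eef_rot: [-91.1, 89.7, 32.8]
contact_force: [0.8, -0.1, -0.2]
gripper_width: 0.0008
```

```bash
python3 - <<'E'
from h import *
p,R,s=pose();print(p,s['joints'].round(1),R.as_matrix().round(2));plan([.46,-.33,.22]);plan([.46,-.33,.22],Rad([0,0,-1],[-1,-.07,0]),22)
E
```

```text
[0.49678876 0.03780801 0.23772285] [ 27.    3.5 -21.3  -0.  -64.9   6.9] [[ 0.   -0.83 -0.56]
 [ 0.   -0.56  0.83]
 [-1.   -0.01 -0.  ]]
min rows 14.25 dist 0.37006789010774316 ang 0.0
15 x rows: d [ 0.05  0.79 -0.95]
min rows 14.25 dist 0.37006789010774316 ang 29.85541044734104
0 d [ 0.04  0.54 -0.65] w [0.3 0.  0. ]
1 d [ 0.04  0.52 -0.66] w [0.3 0.  0. ]
2 d [ 0.04  0.5  -0.67] w [0.3 0.  0. ]
3 d [ 0.04  0.49 -0.68] w [0.3 0.  0. ]
4 d [ 0.04  0.47 -0.7 ] w [0.3 0.  0. ]
5 d [ 0.04  0.46 -0.71] w [0.3 0.  0. ]
6 d [ 0.04  0.44 -0.72] w [0.3 0.  0. ]
7 d [ 0.04  0.42 -0.73] w [0.3 0.  0. ]
8 d [ 0.04  0.4  -0.74] w [0.3 0.  0. ]
9 d [ 0.04  0.39 -0.75] w [0.3 0.  0. ]
10 d [ 0.04  0.37 -0.76] w [0.3 0.  0. ]
11 d [ 0.04  0.35 -0.76] w [0.3 0.  0. ]
12 d [ 0.04  0.33 -0.77] w [0.3 0.  0. ]
13 d [ 0.04  0.31 -0.78] w [0.3 0.  0. ]
14 d [ 0.04  0.3  -0.79] w [0.3 0.  0. ]
15 d [ 0.04  0.28 -0.79] w [0.3 0.  0. ]
16 d [ 0.04  0.26 -0.8 ] w [0.3 0.  0. ]
17 d [ 0.04  0.24 -0.81] w [0.3 0.  0. ]
18 d [ 0.04  0.22 -0.81] w [0.3 0.  0. ]
19 d [ 0.04  0.2  -0.82] w [0.3 0.  0. ]
20 d [ 0.04  0.18 -0.82] w [0.3 0.  0. ]
21 d [ 0.04  0.16 -0.82] w [0.3 0.  0. ]
```

Emit:
arm_command(
  plan=[
    {"dx":0.05,"dy":0.59,"dz":-0.71,"wx":0.2,"wy":0,"wz":0},
    {"dx":0.05,"dy":0.59,"dz":-0.71,"wx":0.2,"wy":0,"wz":0},
    {"dx":0.05,"dy":0.59,"dz":-0.71,"wx":0.2,"wy":0,"wz":0},
    {"dx":0.05,"dy":0.55,"dz":-0.75,"wx":0.2,"wy":0,"wz":0},
    {"dx":0.05,"dy":0.55,"dz":-0.75,"wx":0.2,"wy":0,"wz":0},
    {"dx":0.05,"dy":0.55,"dz":-0.75,"wx":0.2,"wy":0,"wz":0},
    {"dx":0.05,"dy":0.5,"dz":-0.8,"wx":0.4,"wy":0,"wz":0},
    {"dx":0.05,"dy":0.5,"dz":-0.8,"wx":0.4,"wy":0,"wz":0},
    {"dx":0.05,"dy":0.5,"dz":-0.8,"wx":0.4,"wy":0,"wz":0},
    {"dx":0.05,"dy":0.45,"dz":-0.85,"wx":0.4,"wy":0,"wz":0},
    {"dx":0.05,"dy":0.4,"dz":-0.85,"wx":0.4,"wy":0,"wz":0},
    {"dx":0.05,"dy":0.35,"dz":-0.85,"wx":0.4,"wy":0,"wz":0},
    {"dx":0.05,"dy":0.35,"dz":-0.85,"wx":0.4,"wy":0,"wz":0},
    {"dx":0.05,"dy":0.3,"dz":-0.85,"wx":0.4,"wy":0,"wz":0},
    {"dx":0.05,"dy":0.25,"dz":-0.85,"wx":0.4,"wy":0,"wz":0},
    {"dx":0.05,"dy":0.2,"dz":-0.85,"wx":0.4,"wy":0,"wz":0},
    {"dx":0.05,"dy":0.2,"dz":-0.85,"wx":0.4,"wy":0,"wz":0},
    {"dx":0.05,"dy":0.2,"dz":-0.85,"wx":0.4,"wy":0,"wz":0},
    {"dx":0.05,"dy":0.2,"dz":-0.85,"wx":0.4,"wy":0,"wz":0},
    {"dx":0.05,"dy":0.2,"dz":-0.85,"wx":0.4,"wy":0,"wz":0},
  ],
)

```text
time_s: 5.83
tcp_pos: [0.4555, -0.3448, 0.2201]
eef_rot: [-77.8, 89.1, 13.3]
contact_force: [0.4, 0.1, 0.9]
gripper_width: 0.0006
```

```bash
python3 - <<'E'
from h import *
p,R,s=pose();print(p,s['joints'].round(1),R.as_matrix().round(2));plan([.46,-.335,.115],None);
pp,d=cap("top","top2");crop(pp,290,190,410,280,6,"t2");pp,d=cap("side","side2");crop(pp,240,130,400,290,4,"s2")
E
```

```text
[ 0.45549118 -0.34483413  0.22006197] [-17.8  11.2 -14.4  -0.5 -63.6  19.2] [[ 0.02 -1.   -0.02]
 [ 0.   -0.02  1.  ]
 [-1.   -0.02  0.  ]]
min rows 5.26 dist 0.10561750847372942 ang 0.0
6 x rows: d [ 0.88 -0.03  0.08]
```

View pics/s2.png

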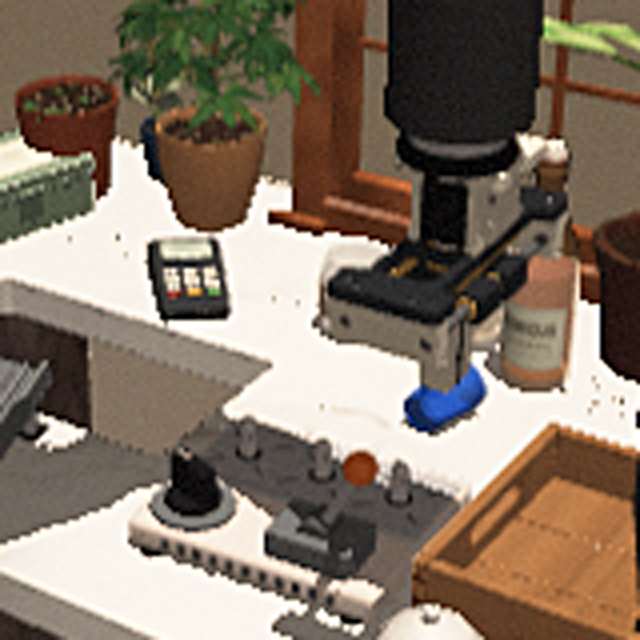

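Emit:
arm_command(
  plan=[
    {"dx":0.95,"dy":-0.04,"dz":0,"wx":0,"wy":0,"wz":0},
    {"dx":0.95,"dy":-0.04,"dz":0,"wx":0,"wy":0,"wz":0},
    {"dx":0.95,"dy":-0.04,"dz":0,"wx":0,"wy":0,"wz":0},
    {"dx":0.95,"dy":-0.04,"dz":0,"wx":0,"wy":0,"wz":0},
    {"dx":0.95,"dy":-0.04,"dz":0,"wx":0,"wy":0,"wz":0},
    {"dx":0.95,"dy":-0.04,"dz":0,"wx":0,"wy":0,"wz":0},
    {"dx":0,"dy":0,"dz":0.5,"wx":0,"wy":0,"wz":0},
    {"dx":0,"dy":0,"dz":0.5,"wx":0,"wy":0,"wz":0},
    {"dx":0,"dy":0,"dz":0.5,"wx":0,"wy":0,"wz":0},
    {"dx":0,"dy":0,"dz":0.5,"wx":0,"wy":0,"wz":0},
    {"dx":0,"dy":0,"dz":0.5,"wx":0,"wy":0,"wz":0},
    {"dx":0,"dy":0,"dz":0.5,"wx":0,"wy":0,"wz":0},
    {"dx":0,"dy":0,"dz":0.5,"wx":0,"wy":0,"wz":0},
    {"dx":0,"dy":0,"dz":0.5,"wx":0,"wy":0,"wz":0},
  ],
)

```text
time_s: 7.1
tcp_pos: [0.4634, -0.2582, 0.1092]
eef_rot: [-94.3, 88.5, -3.1]
contact_force: [-0.3, -1.6, -0.9]
gripper_width: 0.0005
```

```bash
python3 - <<'E'
from h import *
p,R,s=pose();print(p,s['contact_force'])
E
```

```text
[ 0.46342631 -0.25818297  0.10919059] [-0.29933469 -1.62765623 -0.85108997]
```

Emit:
arm_command(
  plan=[
    {"dx":0,"dy":0,"dz":0.4,"wx":0,"wy":0,"wz":0},
    {"dx":0,"dy":0,"dz":0.4,"wx":0,"wy":0,"wz":0},
    {"dx":0,"dy":0,"dz":0.15,"wx":0,"wy":0,"wz":0},
    {"dx":0,"dy":0,"dz":0.1,"wx":0,"wy":0,"wz":0},
  ],
)

```text
time_s: 7.43
tcp_pos: [0.4629, -0.2403, 0.1102]
eef_rot: [-117.8, 88.3, -26.2]
contact_force: [2.5, -27.6, -13.5]
gripper_width: 0.0004
```

```bash
python3 - <<'E'
from h import *
p,R,s=pose();print(p,s['contact_force'])
pp,d=cap("top","top3");crop(pp,290,190,410,280,6,"t3");pp,d=cap("side","side3");crop(pp,260,170,380,290,5,"s3")
E
```

```text
[ 0.46292338 -0.24030071  0.11022953] [  2.47949327 -27.57967846 -13.53386665]
```

View pics/s3.png

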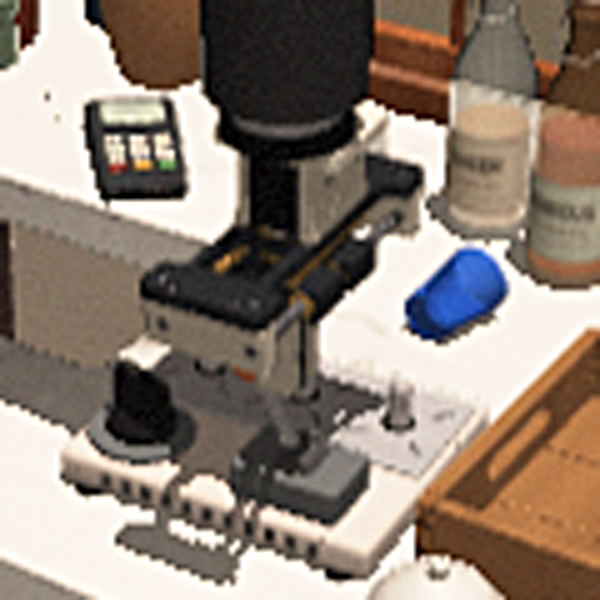

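Emit:
arm_command(
  plan=[
    {"dx":0,"dy":0,"dz":-0.5,"wx":0,"wy":0,"wz":0},
    {"dx":0,"dy":0,"dz":-0.8,"wx":0,"wy":0,"wz":0},
    {"dx":-0.9,"dy":0,"dz":-0.3,"wx":0,"wy":0,"wz":0},
    {"dx":-1,"dy":0,"dz":0,"wx":0,"wy":0,"wz":0},
    {"dx":-1,"dy":0,"dz":0,"wx":0,"wy":0,"wz":0},
    {"dx":-1,"dy":0,"dz":0,"wx":-0.5,"wy":0,"wz":0},
    {"dx":-1,"dy":0,"dz":0,"wx":-1,"wy":0,"wz":0},
    {"dx":-1,"dy":0,"dz":0.5,"wx":-1,"wy":0,"wz":0},
    {"dx":-1,"dy":0,"dz":0.5,"wx":-1,"wy":0,"wz":0},
  ],
  fingers=-1,
)

```text
time_s: 8.28
tcp_pos: [0.4544, -0.2498, 0.2475]
eef_rot: [-138.1, 88.9, -30.2]
contact_force: [0.5, 0.0, -0.4]
gripper_width: 0.0551
```

```bash
cat > look.py <<'E'
from h import *
import sys
tag=sys.argv[1]
s=r.get_state();print(s['time_s'],s['tcp_pos'].round(4),s['joints'].round(1),s['contact_force'].round(1),round(float(s['gripper_width']),4))
for n in ("side","top"):
    p,d=cap(n,n+tag)
    m=r.camera_model(n);F=f(m);v,u=np.mgrid[0:420,0:560]
    c=np.stack([(u-m['cx'])/F*d,(v-m['cy'])/F*d,d],-1);P=((c-m['t'])@m['R']).reshape(-1,3)[d.ravel()>0]
    b=P[(P[:,0]>.36)&(P[:,0]<.54)&(P[:,1]>.04)&(P[:,1]<.395)&(P[:,2]>.012)&(P[:,2]<.1)]
    s=np.array([.4215,.0306,-.1603]);res=(b[:,2]-b[:,:2]@s[:2]-s[2])*.922
    for lo,hi in((.04,.15),(.15,.285),(.285,.4)):
        q=b[(res>.02)&(b[:,1]>lo)&(b[:,1]<hi)]
        if len(q)>30: print(n,len(q),"lo",np.percentile(q,2,axis=0).round(3),"hi",np.percentile(q,98,axis=0).round(3),"med",np.median(q,0).round(3))
p=np.load("side"+tag+".npz")['p'];q=np.load("top"+tag+".npz")['p']
a=cv2.resize(p[190:290,140:365,::-1],None,fx=3.5,fy=3.5,interpolation=cv2.INTER_CUBIC);b=cv2.resize(q[150:265,145:370,::-1],None,fx=3,fy=3,interpolation=cv2.INTER_CUBIC)
im=np.zeros((a.shape[0]+b.shape[0],max(a.shape[1],b.shape[1]),3),np.uint8);im[:a.shape[0],:a.shape[1]]=a;im[a.shape[0]:,:b.shape[1]]=b
im=im[:,:800]
if im.shape[0]>600: im=cv2.resize(im,None,fx=600/im.shape[0],fy=600/im.shape[0],interpolation=cv2.INTER_AREA)
cv2.imwrite(f"pics/L{tag}.png",im)
E
python3 look.py 4
```

```text
8.2833 [ 0.4544 -0.2498  0.2475] [ -6.8   4.6 -18.9   0.5 -65.4  24.4] [ 0.5  0.  -0.4] 0.0551
side 189 lo [0.391 0.089 0.039] hi [0.449 0.133 0.072] med [0.419 0.102 0.06 ]
side 168 lo [0.377 0.305 0.038] hi [0.434 0.353 0.071] med [0.401 0.32  0.06 ]
top 228 lo [0.391 0.091 0.044] hi [0.452 0.134 0.071] med [0.42  0.112 0.06 ]
top 228 lo [0.378 0.309 0.045] hi [0.437 0.35  0.07 ] med [0.405 0.327 0.06 ]
```

View pics/L4.png

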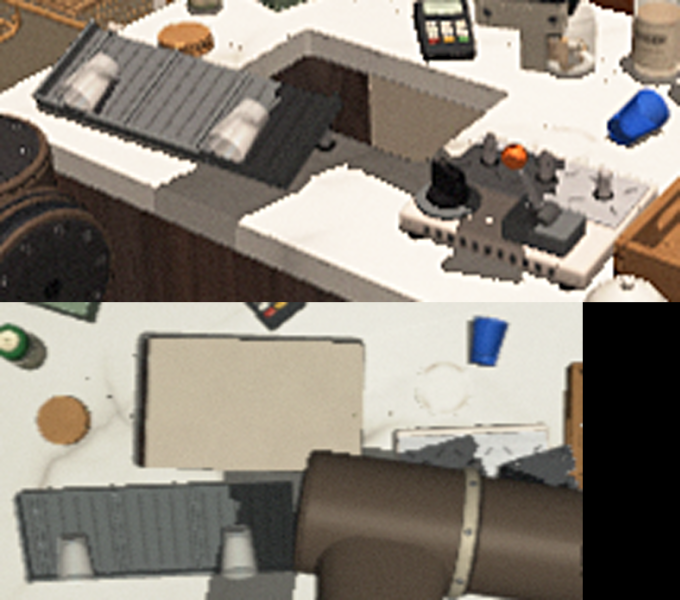

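The lever is now left and the glasses are unmoved. Next is the approach to the right glass.

```bash
cat >> h.py <<'E'
def grasp(mid,yaw=4.,ax=18.,th=45.,e=.006,off=.003):
    y=np.radians(yaw);t=np.radians(ax);fw=np.array([np.cos(y),np.sin(y),0]);z=np.array([0,0,1.])
    u=np.cos(t)*fw+np.sin(t)*z;n=-np.sin(t)*fw+np.cos(t)*z
    b=np.radians(ax+th);a=-np.cos(b)*fw-np.sin(b)*z
    j=np.array([np.sin(y),-np.cos(y),0])
    G=np.array(mid)+e*u+off*n
    return G+.008*a,Rad(a,j),a,u
E
python3 - <<'E'
from h import *
T,R,a,u=grasp([.425,.112,.045]);print(T,a)
p,Rc,s=pose()
plan(T-.10*a,R,22)
E
```

```text
[0.42614457 0.11208004 0.04257922] [-0.4528846  -0.03166878 -0.89100652]
min rows 17.23 dist 0.3841273126469389 ang 80.58329256169311
0 d [ 0.26 -0.28  0.78] w [-0.74 -0.24  0.18]
1 d [ 0.27 -0.33  0.76] w [-0.74 -0.24  0.18]
2 d [ 0.28 -0.38  0.73] w [-0.74 -0.24  0.18]
3 d [ 0.29 -0.43  0.7 ] w [-0.74 -0.24  0.18]
4 d [ 0.3  -0.47  0.67] w [-0.74 -0.24  0.18]
5 d [ 0.3  -0.52  0.64] w [-0.74 -0.24  0.18]
6 d [ 0.31 -0.56  0.6 ] w [-0.74 -0.24  0.18]
7 d [ 0.31 -0.6   0.56] w [-0.74 -0.24  0.18]
8 d [ 0.31 -0.63  0.52] w [-0.74 -0.24  0.18]
9 d [ 0.31 -0.67  0.47] w [-0.74 -0.24  0.18]
10 d [ 0.31 -0.7   0.43] w [-0.74 -0.24  0.18]
11 d [ 0.31 -0.72  0.38] w [-0.74 -0.24  0.18]
12 d [ 0.3  -0.75  0.33] w [-0.74 -0.24  0.18]
13 d [ 0.3  -0.77  0.28] w [-0.74 -0.24  0.18]
14 d [ 0.29 -0.79  0.23] w [-0.74 -0.24  0.18]
15 d [ 0.28 -0.81  0.17] w [-0.74 -0.24  0.18]
16 d [ 0.28 -0.82  0.12] w [-0.74 -0.24  0.18]
17 d [ 0.27 -0.83  0.06] w [-0.74 -0.24  0.18]
18 d [ 0.25 -0.84  0.01] w [-0.74 -0.24  0.18]
19 d [ 0.24 -0.84 -0.04] w [-0.74 -0.24  0.18]
20 d [ 0.23 -0.84 -0.1 ] w [-0.74 -0.24  0.18]
21 d [ 0.21 -0.83 -0.15] w [-0.74 -0.24  0.18]
```

Emit:
arm_command(
  plan=[
    {"dx":0,"dy":-0.3,"dz":0.78,"wx":-0.74,"wy":-0.24,"wz":0.18},
    {"dx":0.1,"dy":-0.33,"dz":0.76,"wx":-0.74,"wy":-0.24,"wz":0.18},
    {"dx":0.1,"dy":-0.38,"dz":0.73,"wx":-0.74,"wy":-0.24,"wz":0.18},
    {"dx":0.1,"dy":-0.43,"dz":0.7,"wx":-0.74,"wy":-0.24,"wz":0.18},
    {"dx":0.2,"dy":-0.47,"dz":0.67,"wx":-0.74,"wy":-0.24,"wz":0.18},
    {"dx":0.3,"dy":-0.52,"dz":0.64,"wx":-0.74,"wy":-0.24,"wz":0.18},
    {"dx":0.31,"dy":-0.56,"dz":0.6,"wx":-0.74,"wy":-0.24,"wz":0.18},
    {"dx":0.31,"dy":-0.6,"dz":0.56,"wx":-0.74,"wy":-0.24,"wz":0.18},
    {"dx":0.31,"dy":-0.63,"dz":0.52,"wx":-0.74,"wy":-0.24,"wz":0.18},
    {"dx":0.31,"dy":-0.67,"dz":0.47,"wx":-0.74,"wy":-0.24,"wz":0.18},
    {"dx":0.31,"dy":-0.7,"dz":0.43,"wx":-0.74,"wy":-0.24,"wz":0.18},
    {"dx":0.31,"dy":-0.72,"dz":0.38,"wx":-0.74,"wy":-0.24,"wz":0.18},
    {"dx":0.3,"dy":-0.75,"dz":0.33,"wx":-0.74,"wy":-0.24,"wz":0.18},
    {"dx":0.3,"dy":-0.77,"dz":0.28,"wx":-0.74,"wy":-0.24,"wz":0.18},
    {"dx":0.3,"dy":-0.79,"dz":0.23,"wx":-0.74,"wy":-0.24,"wz":0.18},
    {"dx":0.28,"dy":-0.81,"dz":0.17,"wx":-0.74,"wy":-0.24,"wz":0.18},
    {"dx":0.28,"dy":-0.82,"dz":0.12,"wx":-0.74,"wy":-0.24,"wz":0.18},
    {"dx":0.27,"dy":-0.83,"dz":0.06,"wx":-0.74,"wy":-0.24,"wz":0.18},
    {"dx":0.25,"dy":-0.84,"dz":0,"wx":-0.74,"wy":-0.24,"wz":0.18},
    {"dx":0.25,"dy":-0.84,"dz":-0.04,"wx":-0.74,"wy":-0.24,"wz":0.18},
  ],
)

```text
time_s: 10.05
tcp_pos: [0.4627, 0.1045, 0.1515]
eef_rot: [2.3, 64.4, -178.9]
contact_force: [0.8, -0.0, 0.4]
gripper_width: 0.0878
```

```bash
python3 - <<'E'
from h import *
T,R,a,u=grasp([.425,.112,.045])
p,Rc,s=pose();print(p,s['joints'].round(1),s['gripper_width'],Rc.as_matrix().round(2))
plan(T-.08*a,R)
E
```

```text
[0.46270785 0.10451289 0.15145211] [ 27.2  22.1  -9.5 -11.1 -81.9  65.5] 0.08776356912326451 [[-0.43 -0.02 -0.9 ]
 [-0.01 -1.    0.02]
 [-0.9   0.02  0.43]]
min rows 1.7 dist 0.038927108672831646 ang 5.204359372859552
0 d [ 0.85 -0.27 -0.39] w [-0.53 -0.15  0.14]
1 d [ 0.84 -0.26 -0.41] w [-0.53 -0.15  0.14]
```

Emit:
arm_command(
  plan=[
    {"dx":0.85,"dy":-0.27,"dz":-0.4,"wx":-0.53,"wy":-0.15,"wz":0.14},
    {"dx":0.85,"dy":-0.27,"dz":-0.4,"wx":-0.53,"wy":-0.15,"wz":0.14},
  ],
)

```text
time_s: 10.22
tcp_pos: [0.4635, 0.1187, 0.1132]
eef_rot: [-0.3, 63.1, -175.9]
contact_force: [-0.2, -0.2, -0.4]
gripper_width: 0.0875
```

```bash
python3 look.py 5; python3 - <<'E'
from h import *
T,R,a,u=grasp([.425,.112,.045])
p,Rc,s=pose();print(p)
plan(T,R)
p=np.load("side5.npz")['p'];crop(p,160,150,290,260,6,"s5")
E
```

```text
10.2167 [0.4635 0.1187 0.1132] [ 28.8  25.6 -10.2 -11.1 -79.2  70.1] [-0.2 -0.2 -0.4] 0.0875
side 185 lo [0.389 0.088 0.037] hi [0.453 0.133 0.071] med [0.417 0.104 0.06 ]
side 166 lo [0.377 0.306 0.039] hi [0.436 0.353 0.071] med [0.402 0.321 0.059]
top 228 lo [0.391 0.092 0.044] hi [0.452 0.135 0.071] med [0.419 0.113 0.06 ]
[0.46170538 0.11836457 0.1110308 ]
min rows 3.87 dist 0.07739305604062466 ang 0.3578221528276935
4 x rows: d [0.97 0.05 0.01]
```

View pics/s5.png

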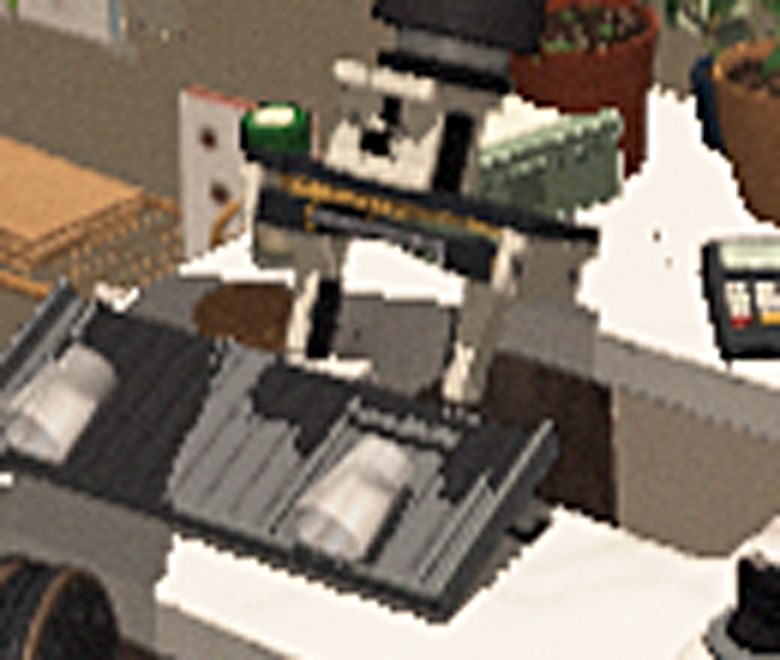

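Emit:
arm_command(
  plan=[
    {"dx":0.9,"dy":0.04,"dz":0,"wx":0,"wy":0,"wz":0},
    {"dx":0.9,"dy":0.04,"dz":0,"wx":0,"wy":0,"wz":0},
    {"dx":0.9,"dy":0.04,"dz":0,"wx":0,"wy":0,"wz":0},
    {"dx":0.6,"dy":0.04,"dz":0,"wx":0,"wy":0,"wz":0},
    {"dx":0.4,"dy":0,"dz":0,"wx":0,"wy":0,"wz":0},
    {"dx":0.12,"dy":0,"dz":0,"wx":0,"wy":0,"wz":0},
  ],
)

```text
time_s: 10.82
tcp_pos: [0.4274, 0.1124, 0.0424]
eef_rot: [0.5, 63.1, -175.8]
contact_force: [-0.8, 1.4, 0.5]
gripper_width: 0.0876
```

```bash
python3 - <<'E'
from h import *
T,R,a,u=grasp([.425,.112,.045])
p,Rc,s=pose();print(p,s['contact_force'])
plan(T,R)
p,d=cap("side","side6");crop(p,160,150,290,260,6,"s6")
E
```

```text
[0.42740984 0.11240863 0.04236888] [-0.78191381  1.36600738  0.54163736]
min rows 0.08 dist 0.0013240597043877424 ang 0.38116992950189543
1 x rows: d [0.02 0.01 0.06]
```

View pics/s6.png

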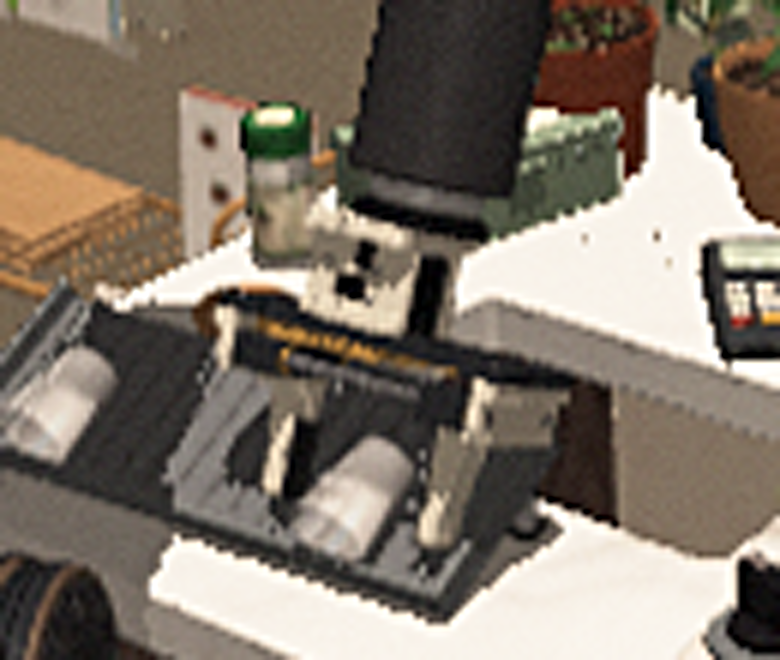

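Emit:
arm_command(
  plan=[
    {"dx":0,"dy":0,"dz":0,"wx":0,"wy":0,"wz":0},
    {"dx":0,"dy":0,"dz":0,"wx":0,"wy":0,"wz":0},
    {"dx":0,"dy":0,"dz":0,"wx":0,"wy":0,"wz":0},
    {"dx":0,"dy":0,"dz":0,"wx":0,"wy":0,"wz":0},
    {"dx":0,"dy":0,"dz":0,"wx":0,"wy":0,"wz":0},
    {"dx":0,"dy":0,"dz":0,"wx":0,"wy":0,"wz":0},
    {"dx":0,"dy":0,"dz":0,"wx":0,"wy":0,"wz":0},
    {"dx":0,"dy":0,"dz":0,"wx":0,"wy":0,"wz":0},
  ],
  fingers=1,
  force=9,
)

```text
time_s: 11.53
tcp_pos: [0.4311, 0.1134, 0.0458]
eef_rot: [0.3, 63.4, -176.1]
contact_force: [-0.3, -0.0, -1.0]
gripper_width: 0.0437
```

```bash
python3 - <<'E'
from h import *
p,R,s=pose();print(p,s['contact_force'],s['gripper_width'],R.as_matrix().round(3))
plan(p+[0,0,.1])
E
```

```text
[0.43110121 0.11335167 0.04578228] [-0.27430808 -0.04832341 -1.02446909] 0.04371374783305138 [[-0.446  0.063 -0.893]
 [-0.031 -0.998 -0.055]
 [-0.894  0.003  0.447]]
min rows 4.47 dist 0.1 ang 0.0
5 x rows: d [-0.89  0.    0.45]
```

Emit:
arm_command(
  plan=[
    {"dx":-0.45,"dy":0,"dz":0.22,"wx":0,"wy":0,"wz":0},
    {"dx":-0.45,"dy":0,"dz":0.22,"wx":0,"wy":0,"wz":0},
    {"dx":-0.9,"dy":0,"dz":0.45,"wx":0,"wy":0,"wz":0},
    {"dx":-0.9,"dy":0,"dz":0.45,"wx":0,"wy":0,"wz":0},
    {"dx":-0.9,"dy":0,"dz":0.45,"wx":0,"wy":0,"wz":0},
    {"dx":-0.9,"dy":0,"dz":0.45,"wx":0,"wy":0,"wz":0},
  ],
)

```text
time_s: 12.03
tcp_pos: [0.429, 0.1125, 0.1503]
eef_rot: [0.8, 63.0, -175.7]
contact_force: [0.1, -0.6, -0.9]
gripper_width: 0.0439
```

```bash
python3 look.py 7; python3 - <<'E'
from h import *
p=np.load("side7.npz")['p'];crop(p,160,130,290,240,6,"s7")
E
```

```text
12.0333 [0.429  0.1125 0.1503] [ 29.9  20.5 -12.6 -11.4 -81.8  67.8] [ 0.1 -0.6 -0.9] 0.0439
side 169 lo [0.377 0.306 0.037] hi [0.436 0.353 0.072] med [0.401 0.322 0.059]
top 70 lo [0.379 0.307 0.039] hi [0.439 0.338 0.071] med [0.412 0.32  0.061]
```

View pics/s7.png

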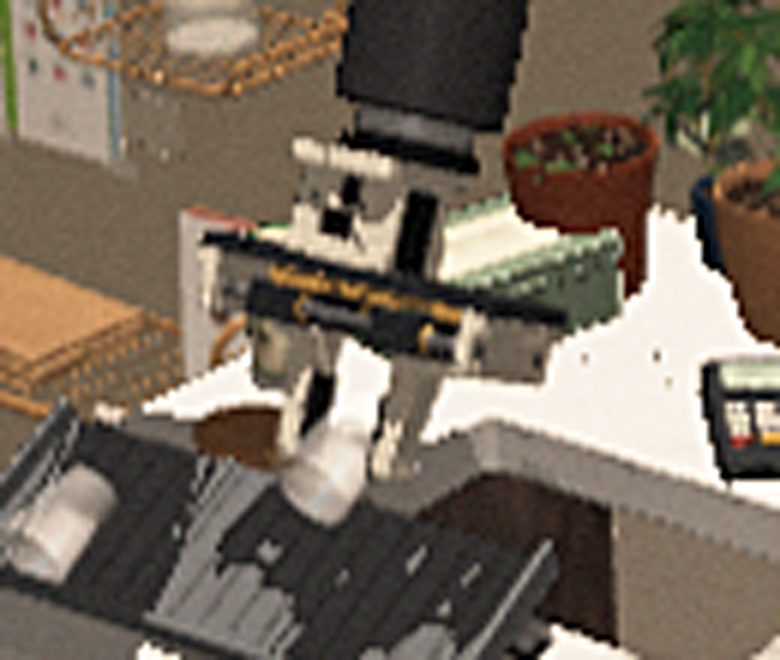

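```bash
cat >> h.py <<'E'
def placeR(phi=45.,beta=15.,yaw=4.):
    b=np.radians(90-beta+yaw);l=np.array([np.cos(b),np.sin(b),0]);p=np.radians(phi)
    return Rad(-l*np.sin(p)-np.array([0,0,np.cos(p)]),np.cross([0,0,1.],l))
E
python3 - <<'E'
from h import *
plan([.50,-.10,.28],placeR())
E
```

```text
min rows 23.66 dist 0.2578097420208517 ang 120.44685008523989
0 d [-0.29  0.45  0.02] w [0.99 0.45 0.16]
1 d [-0.28  0.46 -0.03] w [0.99 0.45 0.16]
2 d [-0.27  0.46 -0.08] w [0.99 0.45 0.16]
3 d [-0.26  0.45 -0.12] w [0.99 0.45 0.16]
4 d [-0.25  0.44 -0.17] w [0.99 0.45 0.16]
5 d [-0.24  0.43 -0.21] w [0.99 0.45 0.16]
6 d [-0.23  0.42 -0.25] w [0.99 0.45 0.16]
7 d [-0.21  0.4  -0.29] w [0.99 0.45 0.16]
8 d [-0.2   0.38 -0.33] w [0.99 0.45 0.16]
9 d [-0.18  0.35 -0.37] w [0.99 0.45 0.16]
10 d [-0.16  0.32 -0.4 ] w [0.99 0.45 0.16]
11 d [-0.14  0.29 -0.43] w [0.99 0.45 0.16]
12 d [-0.12  0.26 -0.45] w [0.99 0.45 0.16]
13 d [-0.1   0.22 -0.48] w [0.99 0.45 0.16]
14 d [-0.08  0.19 -0.5 ] w [0.99 0.45 0.16]
15 d [-0.06  0.15 -0.51] w [0.99 0.45 0.16]
16 d [-0.04  0.11 -0.52] w [0.99 0.45 0.16]
17 d [-0.02  0.07 -0.53] w [0.99 0.45 0.16]
18 d [-0.    0.02 -0.54] w [0.99 0.45 0.16]
19 d [ 0.02 -0.02 -0.54] w [0.99 0.45 0.16]
20 d [ 0.03 -0.06 -0.53] w [0.99 0.45 0.16]
21 d [ 0.05 -0.1  -0.52] w [0.99 0.45 0.16]
22 d [ 0.07 -0.15 -0.51] w [0.99 0.45 0.16]
23 d [ 0.09 -0.19 -0.5 ] w [0.99 0.45 0.16]
```

Emit:
arm_command(
  plan=[
    {"dx":-0.5,"dy":0.3,"dz":0.1,"wx":0.5,"wy":0.22,"wz":0.08},
    {"dx":-0.5,"dy":0.45,"dz":0.1,"wx":0.99,"wy":0.45,"wz":0.16},
    {"dx":-0.4,"dy":0.46,"dz":-0.1,"wx":0.99,"wy":0.45,"wz":0.16},
    {"dx":-0.3,"dy":0.45,"dz":-0.12,"wx":0.99,"wy":0.45,"wz":0.16},
    {"dx":-0.25,"dy":0.44,"dz":-0.17,"wx":0.99,"wy":0.45,"wz":0.16},
    {"dx":-0.24,"dy":0.43,"dz":-0.21,"wx":0.99,"wy":0.45,"wz":0.16},
    {"dx":-0.23,"dy":0.42,"dz":-0.25,"wx":0.99,"wy":0.45,"wz":0.16},
    {"dx":-0.21,"dy":0.4,"dz":-0.29,"wx":0.99,"wy":0.45,"wz":0.16},
    {"dx":-0.2,"dy":0.38,"dz":-0.33,"wx":0.99,"wy":0.45,"wz":0.16},
    {"dx":-0.18,"dy":0.35,"dz":-0.37,"wx":0.99,"wy":0.45,"wz":0.16},
    {"dx":-0.16,"dy":0.32,"dz":-0.4,"wx":0.99,"wy":0.45,"wz":0.16},
    {"dx":-0.14,"dy":0.29,"dz":-0.43,"wx":0.99,"wy":0.45,"wz":0.16},
    {"dx":-0.12,"dy":0.26,"dz":-0.45,"wx":0.99,"wy":0.45,"wz":0.16},
    {"dx":-0.1,"dy":0.22,"dz":-0.48,"wx":0.99,"wy":0.45,"wz":0.16},
    {"dx":-0.08,"dy":0.19,"dz":-0.5,"wx":0.99,"wy":0.45,"wz":0.16},
    {"dx":-0.06,"dy":0.15,"dz":-0.51,"wx":0.99,"wy":0.45,"wz":0.16},
    {"dx":-0.04,"dy":0.11,"dz":-0.52,"wx":0.99,"wy":0.45,"wz":0.16},
    {"dx":-0.02,"dy":0.07,"dz":-0.53,"wx":0.99,"wy":0.45,"wz":0.16},
    {"dx":0,"dy":0,"dz":-0.5,"wx":0.99,"wy":0.45,"wz":0.16},
    {"dx":0,"dy":0,"dz":-0.5,"wx":0.99,"wy":0.45,"wz":0.16},
  ],
)

```text
time_s: 13.8
tcp_pos: [0.4876, -0.07, 0.2859]
eef_rot: [167.2, 53.1, -98.0]
contact_force: [0.2, 0.9, -0.4]
gripper_width: 0.043
```

```bash
python3 - <<'E'
from h import *
p,R,s=pose();print(p,s['joints'].round(1),s['gripper_width'],R.as_matrix().round(2))
plan([.52,-.14,.24],placeR())
E
```

```text
[ 0.48758704 -0.06995713  0.28592178] [ 34.5   8.7 -28.8  26.7 -80.4 -40.8] 0.042996430210699765 [[-0.08 -0.99 -0.11]
 [-0.59 -0.04  0.8 ]
 [-0.8   0.13 -0.58]]
min rows 3.78 dist 0.08980764607072132 ang 17.284060790244382
0 d [ 0.95 -0.44 -0.41] w [0.82 0.43 0.16]
1 d [ 0.95 -0.48 -0.35] w [0.82 0.43 0.16]
2 d [ 0.96 -0.51 -0.28] w [0.82 0.43 0.16]
3 d [ 0.96 -0.54 -0.22] w [0.82 0.43 0.16]
```

Emit:
arm_command(
  plan=[
    {"dx":0.9,"dy":-0.44,"dz":-0.4,"wx":0.82,"wy":0.43,"wz":0.16},
    {"dx":0.9,"dy":-0.48,"dz":-0.35,"wx":0.82,"wy":0.43,"wz":0.16},
    {"dx":0.9,"dy":-0.5,"dz":-0.3,"wx":0.82,"wy":0.43,"wz":0.16},
    {"dx":0.9,"dy":-0.5,"dz":-0.2,"wx":0.82,"wy":0.43,"wz":0.16},
    {"dx":0,"dy":0,"dz":0,"wx":0,"wy":0,"wz":0},
  ],
)

```text
time_s: 14.22
tcp_pos: [0.5209, -0.1396, 0.2456]
eef_rot: [-178.7, 44.7, -100.8]
contact_force: [-0.2, -0.0, -0.6]
gripper_width: 0.0433
```

```bash
python3 look.py 8; python3 - <<'E'
from h import *
p,R,s=pose();print(p,R.as_matrix().round(2))
plan(p,placeR())
p=np.load("side8.npz")['p'];crop(p,240,120,370,250,4.6,"s8");p=np.load("top8.npz")['p'];crop(p,270,170,370,260,6,"t8")
E
```

```text
14.2167 [ 0.5209 -0.1396  0.2456] [ 27.2  16.3 -31.9  35.1 -76.5 -58.6] [-0.2 -0.  -0.6] 0.0433
side 172 lo [0.378 0.307 0.038] hi [0.436 0.351 0.071] med [0.402 0.321 0.059]
[ 0.521268   -0.13815707  0.24754164] [[-0.13 -0.98  0.15]
 [-0.7   0.2   0.69]
 [-0.71 -0.02 -0.71]]
min rows 0.21 dist 0.0 ang 1.0131066582905555
0 d [0. 0. 0.] w [-0.21 -0.01  0.07]
```

View pics/s8.png

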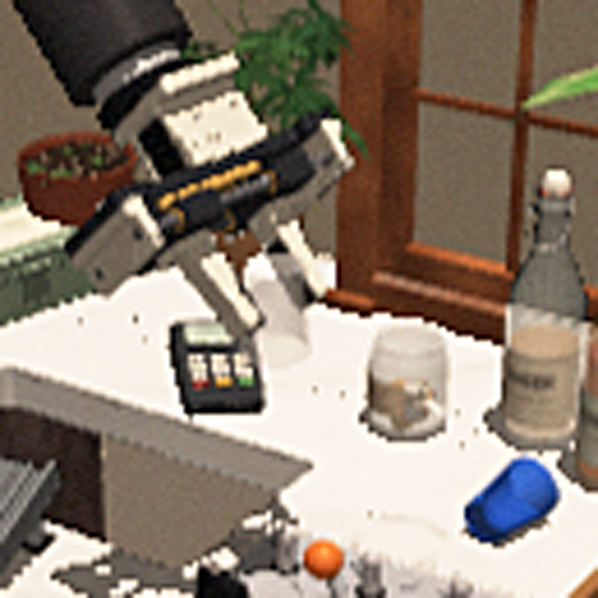

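View pics/t8.png

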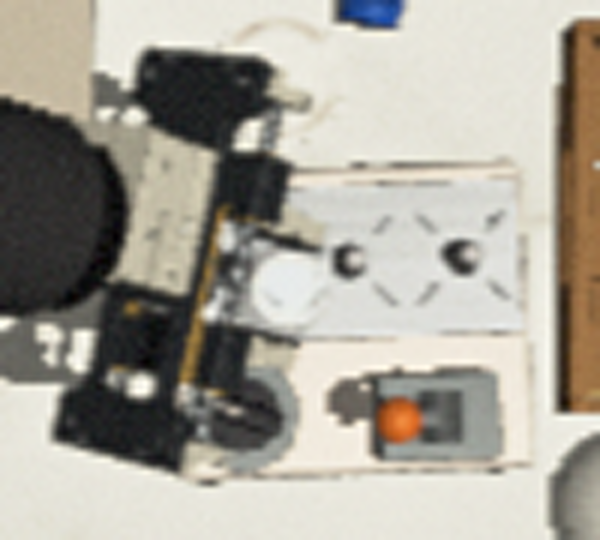

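```bash
python3 - <<'E'
from h import *
for n in("side","top"):
    for o in r.cut_out(n,"glass_1_mid"): print(n,o['score'],o['bbox'],o['mask'].sum())
p=np.load("side8.npz")['p'];crop(p,280,165,320,205,14,"s8b")
# predicted axis px for vertical
P,R,s=pose();G=P-.008*R.as_matrix()[:,0];print("G",G)
m=G-[0,0,.008]
for dz in(.031,0,-.031): print(proj("side",m+[0,0,dz]),proj("top",m+[0,0,dz]))
E
```

```text
side 0.84 [293.2, 176.7, 14.9, 24.8] 262
side 0.55 [341.3, 217.8, 21.4, 19.1] 265
side 0.46 [152.3, 198.6, 100.6, 52.5] 2727
top 0.62 [332.9, 236.0, 8.3, 6.9] 77
top 0.58 [308.9, 213.4, 13.1, 12.5] 171
top 0.54 [321.6, 152.8, 18.7, 22.2] 240
G [ 0.52272224 -0.13176193  0.25418051]
[297.59440106 174.67970484] [315.15077562 216.50786902]
[297.59482702 184.21483337] [314.05200802 217.00385317]
[297.59524421 193.55353444] [313.01020464 217.47412365]
```

View pics/s8b.png

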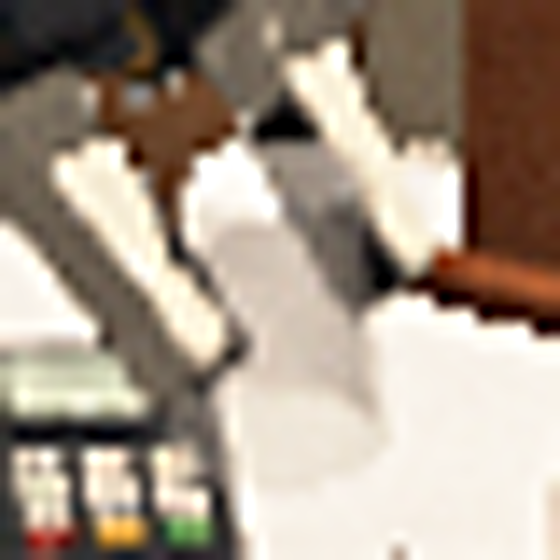

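```bash
cat > fit.py <<'E'
from h import *
from scipy.optimize import least_squares
import sys
# fit glass pose to side mask (+ optional top foot centre); G grasp from tool
def fitmask(tag,n,sel,topc=None,g0=None,near=None):
    pass
def outline(n,mid,g):  # g foot->mouth; convex hull mask points
    g=g/np.linalg.norm(g);x=np.cross(g,[1,0.3,0]);x/=np.linalg.norm(x);y=np.cross(g,x);t=np.linspace(0,2*np.pi,40)
    pts=[]
    for h,rad in((-.031,.019),(.031,.0245)):
        for a in t: pts.append(proj(n,mid+g*h+rad*(np.cos(a)*x+np.sin(a)*y)))
    return cv2.convexHull(np.array(pts,np.float32))[:,0]
def sm(n,mid,g,s=8,box=None):
    x0,y0,x1,y1=box;h=(outline(n,mid,g)-[x0-.5,y0-.5])*s
    im=np.zeros(((y1-y0)*s,(x1-x0)*s),np.uint8);cv2.fillConvexPoly(im,np.round(h).astype(np.int32),255);return cv2.resize(im,(x1-x0,y1-y0),interpolation=cv2.INTER_AREA)/255.
E
python3 - <<'E'
from fit import *
F,e=tri([("side",296.4,178.8),("top",317.8,217.8)]);print("foot",F,e)
P,R,s=pose();a=R.as_matrix()[:,0];G=P-.008*a
ms=[o for o in r.cut_out("side","glass_1_mid")];o=min(ms,key=lambda o:abs(o['bbox'][0]-293)+abs(o['bbox'][1]-177));mask=o['mask'];print(o['bbox'])
v,u=np.nonzero(mask);print(u.min(),u.max(),v.min(),v.max())
box=(285,168,317,210);M=mask[box[1]:box[3],box[0]:box[2]].astype(float)
for row in mask[172:206,288:314]: print(''.join('#' if k else '.' for k in row))
# params: foot pos (3), tilt 2
def cost(x):
    g=np.array([x[3],x[4],-1]);g/=np.linalg.norm(g);foot=x[:3];mid=foot+.031*g
    fp=proj("top",foot)
    return ((sm("side",mid,g,6,box)-M)**2).sum()+3*((fp-[317.8,217.8])**2).sum()+.5*((x[:3]-F)**2).sum()/.01**2
from scipy.optimize import minimize
best=None
for i in((0,0),(.1,-.2),(0,-.3),(.2,0)):
    res=minimize(cost,np.r_[F,i],method="Nelder-Mead",options=dict(initial_simplex=np.r_[F,i]+np.vstack([np.zeros(5),np.diag([.006,.006,.006,.1,.1])]),maxiter=600))
    if best is None or res.fun<best.fun: best=res
    print(res.fun,res.x.round(4))
x=best.x;g=np.array([x[3],x[4],-1]);g/=np.linalg.norm(g);mid=x[:3]+.031*g
print("mid",mid,"g",g,"angle a-g",np.degrees(np.arccos(a@g)),"jaw comp",g@R.as_matrix()[:,1],"mid in tool(from G)",R.inv().apply(mid-G))
E
```

```text
foot [ 0.51694764 -0.1367747   0.26800579] 0.00643572331297425
[293.2, 176.7, 14.9, 24.8]
292 306 176 198
..........................
..........................
..........................
..........................
........########..........
.......##########.........
......###########.........
......###########.........
......###########.........
......############........
......############........
.......###########........
.......###########........
........###########.......
........###########.......
.........##########.......
.........##########.......
.........##########.......
.........##########.......
........###########.......
......#############.......
.....##############.......
....###############.......
....###############.......
....##############........
.....############.........
......#########...........
..........................
..........................
..........................
..........................
..........................
..........................
..........................Traceback (most recent call last):
  File "<stdin>", line 16, in <module>
    res = _minimize_neldermead(fun, x0, args, callback, bounds=bounds,
                               **options)
    fsim[j] = func(sim[j])
              ~~~~^^^^^^^^
    fx = function(np.copy(x), *(wrapper_args + args))
  File "<stdin>", line 12, in cost
  File "fit.py", line 14, in sm
    x0,y0,x1,y1=box;h=(outline(n,mid,g)-[x0-.5,y0-.5])*s
                       ~~~~~~~^^^^^^^^^
  File "fit.py", line 11, in outline
    for a in t: pts.append(proj(n,mid+g*h+rad*(np.cos(a)*x+np.sin(a)*y)))
                           ~~~~^^^^^^^^^^^^^^^^^^^^^^^^^^^^^^^^^^^^^^^^^
  File "h.py", line 14, in proj
    m=r.camera_model(n); c=m['R']@np.array(X)+m['t']; return np.array([c[0]/c[2]*f(m)+m['cx'],c[1]/c[2]*f(m)+m['cy']])
ValueError: time passes only in moves, steps and waits
```

```bash
python3 - <<'E'
import pickle
from plant import r
pickle.dump({n:r.camera_model(n) for n in("side","top")},open("cam.pkl","wb"))
E
sed -i 's/r\.camera_model(n)/CM[n]/g' h.py look.py; sed -i '4i import pickle\nCM=pickle.load(open("cam.pkl","rb"))' h.py; head -8 h.py
cat >> fit.py <<'E'
def pts(tag,n,poly):
    d=np.load(f"{n}{tag}.npz")['d'];m=np.zeros(d.shape,np.uint8);cv2.fillPoly(m,[np.round(np.array(poly)).astype(np.int32)],1)
    v,u=np.nonzero((m>0)&(d>0));return np.array([px2w(n,a,b,d[b,a]) for a,b in zip(u,v)])
def fitcone(Q,mid0,g0,prior=.01,foot=None):
    ref=np.array(g0)/np.linalg.norm(g0);e1=np.cross(ref,[1,0,.2]);e1/=np.linalg.norm(e1);e2=np.cross(ref,e1)
    def un(x): 
        g=ref+x[3]*e1+x[4]*e2;return x[:3]+mid0,g/np.linalg.norm(g)
    def res(x):
        mid,g=un(x);w=Q-mid;h=w@g;rad=np.linalg.norm(w-np.outer(h,g),axis=1)
        dr=(rad-(.02175+h*.0887))
        # capped cone sdf-like: outside ends
        dh=np.abs(h)-.031
        s=np.where(dh>0,np.sqrt(dh**2+np.maximum(dr,0)**2),np.where(dr>0,dr,np.maximum(dr,dh)))
        rr=list(s/.002)+list(x[:3]/prior)+list(x[3:]/.4)
        if foot is not None: rr+=list((proj("top",mid-.031*g)-foot)/.4*3)
        return rr
    o=least_squares(res,np.zeros(5),loss="soft_l1");mid,g=un(o.x);return mid,g,np.abs(o.fun[:len(Q)]).mean()*.002
E
python3 - <<'E'
from fit import *
P,R,s=pose();a=R.as_matrix()[:,0];G=P-.008*a
poly=np.array([(205,230),(270,215),(330,280),(385,400),(360,470),(300,485),(250,470),(245,380)])/14+[280,165]
Q=pts("8","side",poly);print(len(Q),Q.min(0),Q.max(0))
Q=Q[np.linalg.norm(Q-G,axis=1)<.07];print(len(Q))
for g0 in((0,0,-1),(0,-.3,-1)):
    mid,g,e=fitcone(Q,G-[0,.005,.012],g0,foot=np.array([317.8,217.8]));print(mid,g,e,"ang a",np.degrees(np.arccos(a@g)),"in tool",R.inv().apply(mid-G).round(4),"g tool",R.inv().apply(g).round(3))
E
```

```text
from plant import r
import cv2, numpy as np
from scipy.spatial.transform import Rotation as Ro
import pickle
CM=pickle.load(open("cam.pkl","rb"))
def cap(n,tag):
    p,d=r.capture(n); np.savez(f"{tag}.npz",p=p,d=d); return p,d
def f(m): return 210/np.tan(np.radians(m['vertical_fov'])/2)
181 [ 0.49631005 -0.16651417 -0.00222085] [0.90589304 0.07585646 0.27425054]
162
[ 0.52039346 -0.13976692  0.23726234] [-0.00209821  0.00968316 -0.99995092] 0.0019915601877014935 ang a 45.47133581299907 in tool [0.0181 0.0011 0.006 ] g tool [0.701 0.022 0.713]
[ 0.52039487 -0.13976833  0.23726213] [-0.0019246   0.00929064 -0.99995499] 0.001991379819124449 ang a 45.450938973070556 in tool [0.0181 0.0011 0.006 ] g tool [0.702 0.022 0.712]
```

```bash
cat >> fit.py <<'E'
def overlay(tag,n,box,s,sets,name):
    p=np.load(f"{n}{tag}.npz")['p'];x0,y0,x1,y1=box;im=cv2.resize(p[y0:y1,x0:x1,::-1],None,fx=s,fy=s,interpolation=cv2.INTER_CUBIC)
    for (mid,g),c in zip(sets,((0,255,0),(255,0,255),(0,255,255))):
        h=(outline(n,mid,g)-[x0-.5,y0-.5])*s;cv2.polylines(im,[np.round(h).astype(np.int32)],True,c,1)
    cv2.imwrite(f"pics/{name}.png",im)
E
python3 - <<'E'
from fit import *
m=np.array([.5204,-.1398,.2373]);t=np.array([-.0,-.25,-1]);t/=np.linalg.norm(t)
overlay("8","side",(275,160,330,210),11,[(m,np.array([0,0,-1.])),(m,t)],"o8")
overlay("8","top",(290,195,340,240),10,[(m,np.array([0,0,-1.])),(m,t)],"o8t")
E
```

```text
(no output)
```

View pics/o8.png

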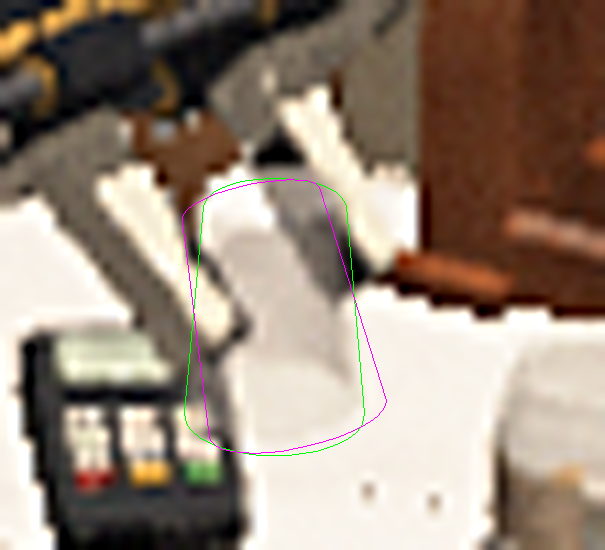

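View pics/o8t.png

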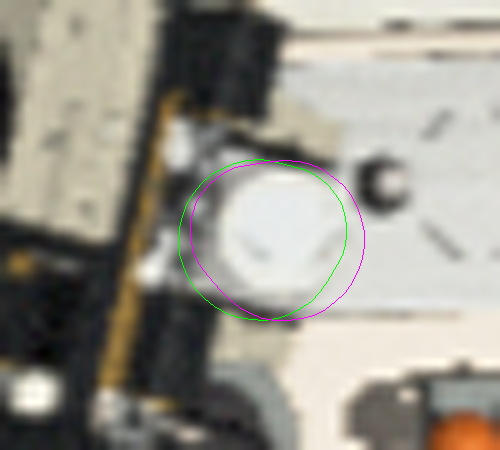

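```bash
python3 - <<'E'
from h import *
for y in (.0,.03,.06,.09):
  for z in(.15,.18,.2): print(y,z,proj("side",[.52,y,z]).round(0))
p=np.load("side8.npz")['p'];crop(p,200,150,300,250,5,"s8c")
E
```

```text
0.0 0.15 [263. 202.]
0.0 0.18 [263. 194.]
0.0 0.2 [262. 188.]
0.03 0.15 [255. 200.]
0.03 0.18 [255. 191.]
0.03 0.2 [255. 186.]
0.06 0.15 [248. 197.]
0.06 0.18 [248. 189.]
0.06 0.2 [247. 184.]
0.09 0.15 [241. 195.]
0.09 0.18 [241. 187.]
0.09 0.2 [240. 181.]
```

View pics/s8c.png

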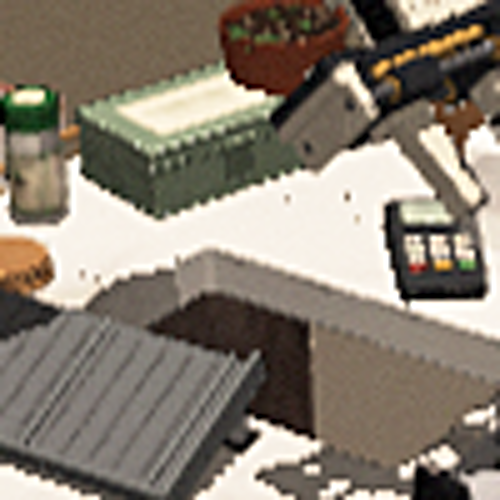

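```bash
python3 - <<'E'
from h import *
P,R,s=pose();plan(P+[0,.085,-.12],None);print(proj("side",[.52,-.055,.117]))
E
```

```text
min rows 7.18 dist 0.14705441169852743 ang 0.0
8 x rows: d [0.16 0.12 0.9 ]
[276.96802916 215.63501345]
```

Emit:
arm_command(
  plan=[
    {"dx":0.08,"dy":0.06,"dz":0.45,"wx":0,"wy":0,"wz":0},
    {"dx":0.16,"dy":0.12,"dz":0.9,"wx":0,"wy":0,"wz":0},
    {"dx":0.16,"dy":0.12,"dz":0.9,"wx":0,"wy":0,"wz":0},
    {"dx":0.16,"dy":0.12,"dz":0.9,"wx":0,"wy":0,"wz":0},
    {"dx":0.16,"dy":0.12,"dz":0.9,"wx":0,"wy":0,"wz":0},
    {"dx":0.16,"dy":0.12,"dz":0.9,"wx":0,"wy":0,"wz":0},
    {"dx":0.16,"dy":0.12,"dz":0.9,"wx":0,"wy":0,"wz":0},
    {"dx":0.16,"dy":0.12,"dz":0.9,"wx":0,"wy":0,"wz":0},
    {"dx":0.08,"dy":0.06,"dz":0.45,"wx":0,"wy":0,"wz":0},
    {"dx":0,"dy":0,"dz":0,"wx":0,"wy":0,"wz":0},
  ],
)

```text
time_s: 15.3
tcp_pos: [0.5239, -0.0386, 0.1271]
eef_rot: [-177.5, 45.9, -99.1]
contact_force: [1.2, 0.3, 0.5]
gripper_width: 0.0435
```

```bash
python3 look.py 9; python3 - <<'E'
from fit import *
P,R,s=pose();a=R.as_matrix()[:,0];G=P-.008*a;print(P,G)
m=G+R.apply([.0181,.0011,.006])
overlay("9","side",(250,185,305,240),11,[],"o9")
np.save("m9.npy",m)
E
```

```text
15.3 [ 0.5239 -0.0386  0.1271] [ 36.4  25.7 -34.2  31.7 -68.2 -70.3] [1.2 0.3 0.5] 0.0435
side 165 lo [0.377 0.305 0.038] hi [0.435 0.353 0.072] med [0.402 0.321 0.059]
[ 0.524023   -0.03951067  0.12839335] [ 0.52489977 -0.03400991  0.13413556]
```

View pics/o9.png

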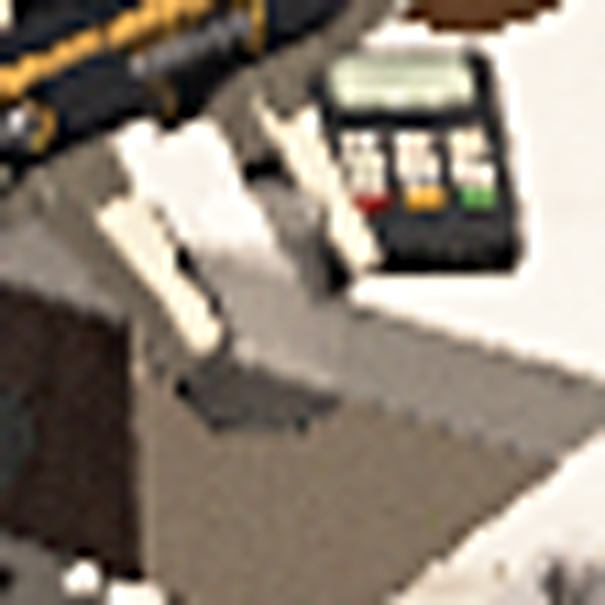

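```bash
python3 - <<'E'
from fit import *
for t,box in(("8",(275,160,330,210)),("9",(250,185,305,240))):
    d=np.load(f"side{t}.npz")['d'];x0,y0,x1,y1=box;c=d[y0:y1,x0:x1]
    print(np.percentile(c[c>0],[2,50,98]))
    lo=1.07 if t=="8" else 1.1
    P=np.array(np.load("m9.npy") if t=="9" else [.5204,-.1398,.2373]);m=CM["side"];dc=(m['R']@P+m['t'])[2];print(dc)
    im=np.clip((c-(dc-.06))/.12,0,1)*255;im[c==0]=0
    im=cv2.applyColorMap(im.astype(np.uint8),cv2.COLORMAP_JET);im=cv2.resize(im,None,fx=7,fy=7,interpolation=cv2.INTER_NEAREST)
    h=(outline("side",P,np.array([0,0,-1.]))-[x0-.5,y0-.5])*7;cv2.polylines(im,[np.round(h).astype(np.int32)],True,(255,255,255),1)
    cv2.imwrite(f"pics/d{t}.png",im)
a=cv2.imread("pics/d8.png");b=cv2.imread("pics/d9.png");H=max(a.shape[0],b.shape[0]);im=np.zeros((H,a.shape[1]+b.shape[1]+10,3),np.uint8);im[:a.shape[0],:a.shape[1]]=a;im[:b.shape[0],a.shape[1]+10:]=b;cv2.imwrite("pics/d89.png",im)
E
```

```text
[1.37255332 1.81614327 2.05603642]
1.4228494706353674
[1.48540458 1.79769289 2.34547196]
1.53386360817949
```

View pics/d89.png

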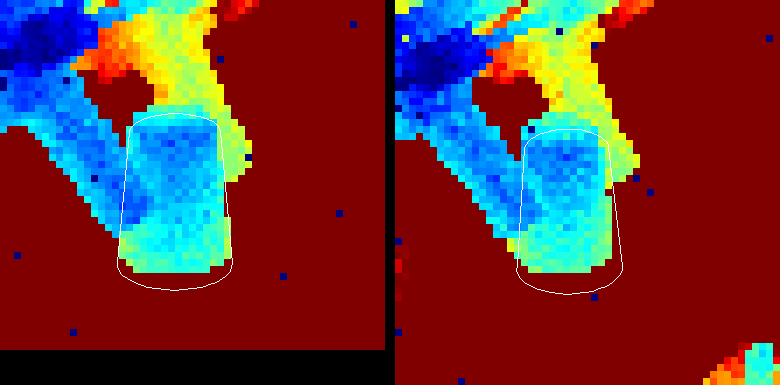

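Depth shows the held glass upright, with its middle about 9 mm below the TCP. Next I'll move above peg 2.

```bash
python3 - <<'E'
from h import *
P,R,s=pose();print(P);plan([.547,-.199,.155],placeR(45,15))
E
```

```text
[ 0.524023   -0.03951067  0.12839335]
min rows 6.34 dist 0.1633177982293295 ang 2.009829312019609
0 d [ 0.63 -0.38 -0.91] w [-0.04  0.03  0.04]
1 d [ 0.63 -0.38 -0.9 ] w [-0.04  0.03  0.04]
2 d [ 0.63 -0.38 -0.9 ] w [-0.04  0.03  0.04]
3 d [ 0.63 -0.38 -0.9 ] w [-0.04  0.03  0.04]
4 d [ 0.63 -0.38 -0.9 ] w [-0.04  0.03  0.04]
5 d [ 0.63 -0.38 -0.9 ] w [-0.04  0.03  0.04]
6 d [ 0.63 -0.38 -0.9 ] w [-0.04  0.03  0.04]
```

Emit:
arm_command(
  plan=[
    {"dx":0.2,"dy":-0.2,"dz":-0.7,"wx":-0.04,"wy":0.03,"wz":0.04},
    {"dx":0.63,"dy":-0.38,"dz":-0.9,"wx":-0.04,"wy":0.03,"wz":0.04},
    {"dx":0.63,"dy":-0.38,"dz":-0.9,"wx":-0.04,"wy":0.03,"wz":0.04},
    {"dx":0.63,"dy":-0.38,"dz":-0.9,"wx":-0.04,"wy":0.03,"wz":0.04},
    {"dx":0.63,"dy":-0.38,"dz":-0.9,"wx":-0.04,"wy":0.03,"wz":0.04},
    {"dx":0.63,"dy":-0.38,"dz":-0.9,"wx":-0.04,"wy":0.03,"wz":0.04},
    {"dx":0.6,"dy":-0.38,"dz":-0.9,"wx":-0.04,"wy":0.03,"wz":0.04},
    {"dx":0.3,"dy":-0.2,"dz":-0.3,"wx":0,"wy":0,"wz":0},
    {"dx":0,"dy":0,"dz":0,"wx":0,"wy":0,"wz":0},
  ],
)

```text
time_s: 16.15
tcp_pos: [0.5484, -0.2113, 0.1692]
eef_rot: [-179.5, 45.0, -100.7]
contact_force: [-0.7, 0.5, -1.4]
gripper_width: 0.0431
```

```bash
cat > chk.py <<'E'
from fit import *
import sys
tag=sys.argv[1];rel=np.array(eval(sys.argv[2])) # mid - TCP world
for n in("side","top"): cap(n,n+tag)
P,R,s=pose();m=P+rel;print("TCP",P,"mid",m,s['joints'].round(0),s['contact_force'].round(1),s['gripper_width'])
ims=[]
for n,S in(("side",9),("top",9)):
    c=np.round(proj(n,m)).astype(int);x0,y0=c[0]-22,c[1]-22;x1,y1=c[0]+22,c[1]+30
    I=np.load(f"{n}{tag}.npz");o=outline(n,m,np.array([0,0,-1.]))
    dc=(CM[n]['R']@m+CM[n]['t'])[2];d=I['d'][y0:y1,x0:x1];e=np.clip((d-dc+.06)/.12,0,1)*255
    e=cv2.resize(cv2.applyColorMap(e.astype(np.uint8),cv2.COLORMAP_JET),None,fx=6,fy=6,interpolation=cv2.INTER_NEAREST)
    im=cv2.resize(np.ascontiguousarray(I['p'][y0:y1,x0:x1,::-1]),None,fx=6,fy=6,interpolation=cv2.INTER_CUBIC)
    row=[]
    for k in(im,e):
        cv2.polylines(k,[np.round((o-[x0-.5,y0-.5])*6).astype(np.int32)],True,(0,255,0) if k is im else (255,255,255),1);row.append(k)
    ims.append(np.hstack(row))
im=np.vstack(ims);im=cv2.resize(im,None,fx=.95,fy=.95);cv2.imwrite(f"pics/K{tag}.png",im)
E
python3 chk.py 10 "[-.0009,-.0016,-.009]"
```

```text
TCP [ 0.54867598 -0.20974376  0.16890367] mid [ 0.54777598 -0.21134376  0.15990367] [ 18.  22. -36.  43. -65. -60.] [-0.2  0.8 -0.6] 0.0433586849583803
```

View pics/K10.png

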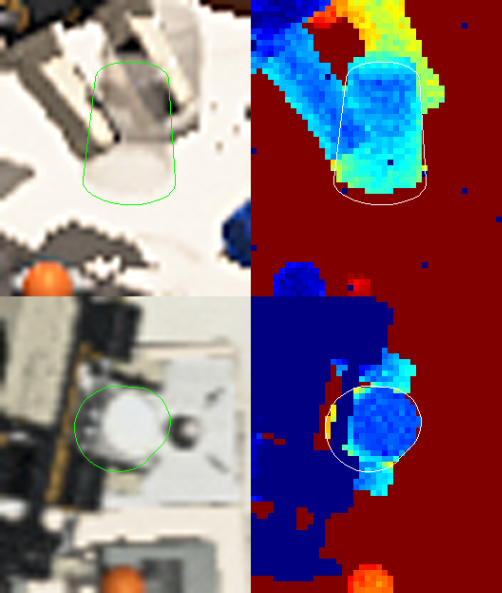

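```bash
python3 - <<'E'
from fit import *
d=np.load("top10.npz")['d'];P,R,s=pose()
Q=[]
for v in range(195,245):
    for u in range(300,365):
        if d[v,u]>0:
            w=px2w("top",u,v,d[v,u])
            if .178<w[2]<.20 and np.hypot(w[0]-.548,w[1]+.211)<.025: Q.append(w)
Q=np.array(Q);print(len(Q),Q.mean(0),Q.min(0),Q.max(0))
c,rad=cv2.minEnclosingCircle(Q[:,:2].astype(np.float32));print(c,rad)
plan([.548,-.199,.12],placeR(45,15))
print(placeR(45,15).inv().apply(np.array([0,0,-1])))
E
```

```text
131 [ 0.54723672 -0.20938001  0.19378441] [ 0.52452897 -0.22896298  0.17875389] [ 0.57132828 -0.19252209  0.19973722]
(0.5481701493263245, -0.20841313898563385) 0.023896610364317894
min rows 2.1 dist 0.050074488087877386 ang 0.335359129399244
3 x rows: d [0.45 0.05 0.7 ]
[ 7.07106781e-01 -5.55111512e-17  7.07106781e-01]
```

Emit:
arm_command(
  plan=[
    {"dx":0.45,"dy":0.1,"dz":0.65,"wx":0,"wy":0,"wz":0},
    {"dx":0.45,"dy":0.1,"dz":0.65,"wx":0,"wy":0,"wz":0},
    {"dx":0.45,"dy":0.1,"dz":0.65,"wx":0,"wy":0,"wz":0},
    {"dx":0,"dy":0,"dz":0,"wx":0,"wy":0,"wz":0},
  ],
)

```text
time_s: 16.58
tcp_pos: [0.5459, -0.1978, 0.1228]
eef_rot: [-179.1, 45.2, -100.3]
contact_force: [-0.8, -1.2, -0.7]
gripper_width: 0.0434
```

```bash
python3 chk.py 11 "[0,0,-.007]"; python3 - <<'E'
from h import *
plan([.546,-.2005,.085],placeR(45,15))
E
```

```text
TCP [ 0.5470963  -0.19792305  0.12487067] mid [ 0.5470963  -0.19792305  0.11787067] [ 19.  25. -39.  45. -61. -65.] [-0.4 -0.7 -0.5] 0.04308138328622136
min rows 1.51 dist 0.039968897204030296 ang 0.7748024448670138
0 d [0.76 0.03 0.65] w [-0.05  0.02  0.07]
1 d [0.75 0.02 0.66] w [-0.05  0.02  0.07]
```

View pics/K11.png

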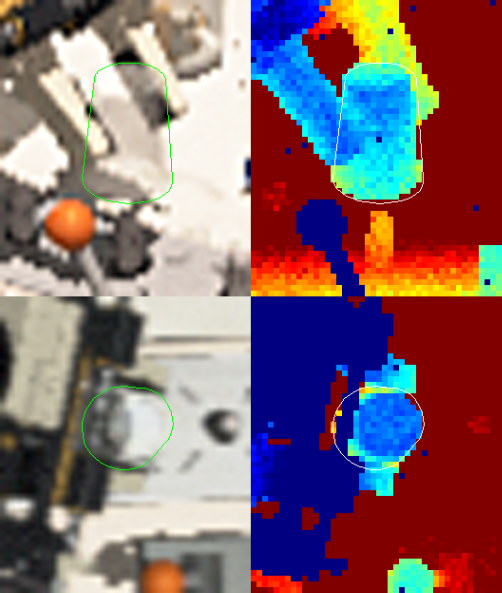

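Emit:
arm_command(
  plan=[
    {"dx":0.55,"dy":0.02,"dz":0.5,"wx":0,"wy":0,"wz":0},
    {"dx":0.55,"dy":0.02,"dz":0.5,"wx":0,"wy":0,"wz":0},
    {"dx":0.4,"dy":0.02,"dz":0.4,"wx":0,"wy":0,"wz":0},
    {"dx":0,"dy":0,"dz":0,"wx":0,"wy":0,"wz":0},
  ],
)

```text
time_s: 17.02
tcp_pos: [0.5498, -0.1969, 0.0868]
eef_rot: [-178.4, 45.3, -99.5]
contact_force: [-0.4, -0.5, -0.8]
gripper_width: 0.0435
```

```bash
python3 chk.py 12 "[0,0,-.007]"
```

```text
TCP [ 0.55043233 -0.19682007  0.08819902] mid [ 0.55043233 -0.19682007  0.08119902] [ 18.  28. -41.  48. -57. -69.] [-0.  -0.3 -0.7] 0.04322232533539768
```

View pics/K12.png

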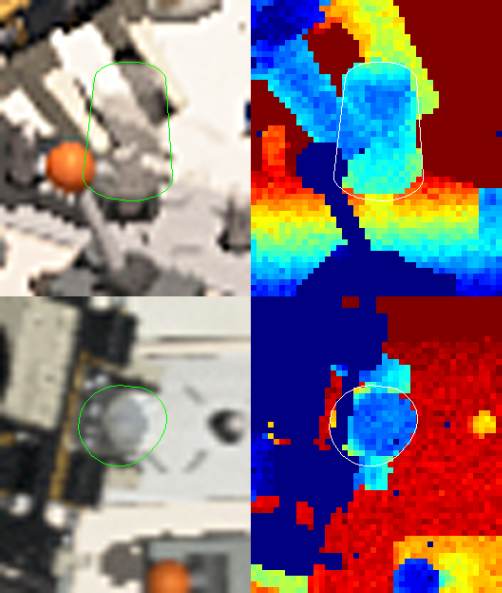

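Emit:
arm_command(
  plan=[
    {"dx":0.29,"dy":0.1,"dz":0.13,"wx":0,"wy":0,"wz":0},
    {"dx":0.29,"dy":0.1,"dz":0.13,"wx":0,"wy":0,"wz":0},
    {"dx":0.06,"dy":0,"dz":0.06,"wx":0,"wy":0,"wz":0},
  ],
)

```text
time_s: 17.37
tcp_pos: [0.5471, -0.2002, 0.0758]
eef_rot: [-178.0, 45.4, -99.2]
contact_force: [0.2, -0.4, -0.3]
gripper_width: 0.0434
```

```bash
python3 - <<'E'
from h import *
P,R,s=pose();print(P,s['contact_force']);plan([.546,-.2005,.068])
E
```

```text
[ 0.54705656 -0.20024659  0.0757966 ] [ 0.17708342 -0.38562115 -0.33657008]
min rows 0.29 dist 0.007871944913613609 ang 0.0
1 x rows: d [0.29 0.06 0.26]
```

Emit:
arm_command(
  plan=[
    {"dx":0.07,"dy":0,"dz":0.07,"wx":0,"wy":0,"wz":0},
    {"dx":0.07,"dy":0,"dz":0.07,"wx":0,"wy":0,"wz":0},
  ],
)

```text
time_s: 17.53
tcp_pos: [0.547, -0.2006, 0.0718]
eef_rot: [-178.0, 45.4, -99.2]
contact_force: [0.5, 0.6, -1.1]
gripper_width: 0.0431
```

Emit:
arm_command(
  plan=[
    {"dx":0.05,"dy":0,"dz":0.05,"wx":0,"wy":0,"wz":0},
  ],
)

```text
time_s: 17.62
tcp_pos: [0.5471, -0.2006, 0.0703]
eef_rot: [-178.0, 45.4, -99.2]
contact_force: [0.4, 0.5, 0.1]
gripper_width: 0.0434
```

Emit:
arm_command(
  plan=[
    {"dx":0.05,"dy":0,"dz":0.05,"wx":0,"wy":0,"wz":0},
  ],
)

```text
time_s: 17.7
tcp_pos: [0.5471, -0.2006, 0.0688]
eef_rot: [-178.0, 45.4, -99.2]
contact_force: [-0.5, 0.7, 0.1]
gripper_width: 0.0429
```

Emit:
arm_command(
  plan=[
    {"dx":0.05,"dy":0,"dz":0.05,"wx":0,"wy":0,"wz":0},
  ],
)

```text
time_s: 17.78
tcp_pos: [0.5472, -0.2006, 0.0672]
eef_rot: [-178.0, 45.4, -99.2]
contact_force: [0.6, -0.4, -0.3]
gripper_width: 0.0434
```

Emit:
arm_command(
  plan=[
    {"dx":0.04,"dy":0,"dz":0.04,"wx":0,"wy":0,"wz":0},
  ],
)

```text
time_s: 17.87
tcp_pos: [0.5473, -0.2006, 0.066]
eef_rot: [-178.0, 45.4, -99.2]
contact_force: [0.1, 0.1, -1.0]
gripper_width: 0.043
```

```bash
python3 chk.py 13 "[0,0,-.006]"
```

```text
TCP [ 0.54726785 -0.20062851  0.06591565] mid [ 0.54726785 -0.20062851  0.05991565] [ 17.  29. -43.  51. -54. -72.] [-0.5 -0.3 -0.6] 0.043569623967254785
```

View pics/K13.png

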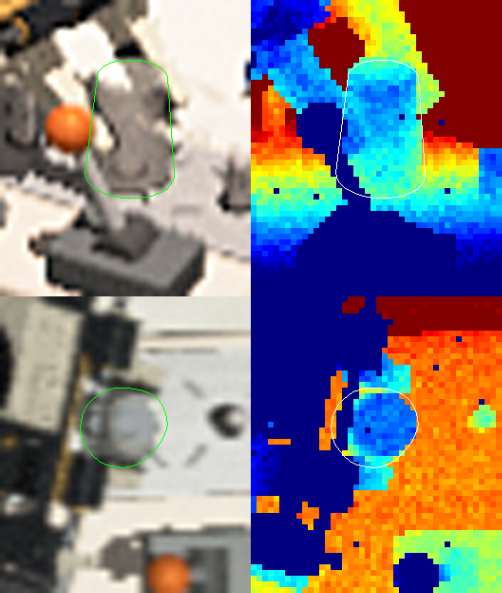

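Emit:
arm_command(
  plan=[
    {"dx":0.04,"dy":0,"dz":0.04,"wx":0,"wy":0,"wz":0},
  ],
)

```text
time_s: 18.05
tcp_pos: [0.5474, -0.2006, 0.0649]
eef_rot: [-178.0, 45.4, -99.2]
contact_force: [0.0, 0.1, -0.9]
gripper_width: 0.0433
```

Emit:
arm_command(
  plan=[
    {"dx":0.04,"dy":0,"dz":0.04,"wx":0,"wy":0,"wz":0},
  ],
)

```text
time_s: 18.13
tcp_pos: [0.5477, -0.2006, 0.0643]
eef_rot: [-177.9, 45.3, -99.1]
contact_force: [-1.3, 4.6, 8.2]
gripper_width: 0.0435
```

Emit:
arm_command(
  plan=[
    {"dx":0.04,"dy":0,"dz":0.04,"wx":0,"wy":0,"wz":0},
  ],
)

```text
time_s: 18.22
tcp_pos: [0.5479, -0.2008, 0.0641]
eef_rot: [-177.9, 45.2, -99.1]
contact_force: [-3.4, 5.1, 8.8]
gripper_width: 0.0439
```

Emit:
arm_command(
  plan=[
    {"dx":-0.02,"dy":0,"dz":-0.02,"wx":0,"wy":0,"wz":0},
  ],
)

```text
time_s: 18.3
tcp_pos: [0.5478, -0.2008, 0.0649]
eef_rot: [-177.9, 45.2, -99.1]
contact_force: [-0.7, 0.3, 0.1]
gripper_width: 0.0435
```

Emit:
arm_command(
  plan=[
    {"dx":0,"dy":0,"dz":0,"wx":0,"wy":0,"wz":0},
    {"dx":0,"dy":0,"dz":0,"wx":0,"wy":0,"wz":0},
    {"dx":0,"dy":0,"dz":0,"wx":0,"wy":0,"wz":0},
    {"dx":0,"dy":0,"dz":0,"wx":0,"wy":0,"wz":0},
    {"dx":0,"dy":0,"dz":0,"wx":0,"wy":0,"wz":0},
  ],
  fingers=-0.45,
)

```text
time_s: 18.72
tcp_pos: [0.5481, -0.2006, 0.065]
eef_rot: [-177.8, 45.2, -99.0]
contact_force: [-0.4, -0.1, -0.0]
gripper_width: 0.0633
```

```bash
python3 chk.py 14 "[0,0,-.003]"
```

```text
TCP [ 0.54807591 -0.20065079  0.06498893] mid [ 0.54807591 -0.20065079  0.06198893] [ 17.  30. -43.  51. -54. -73.] [0.1 0.6 0.7] 0.06323362004964146
```

View pics/K14.png

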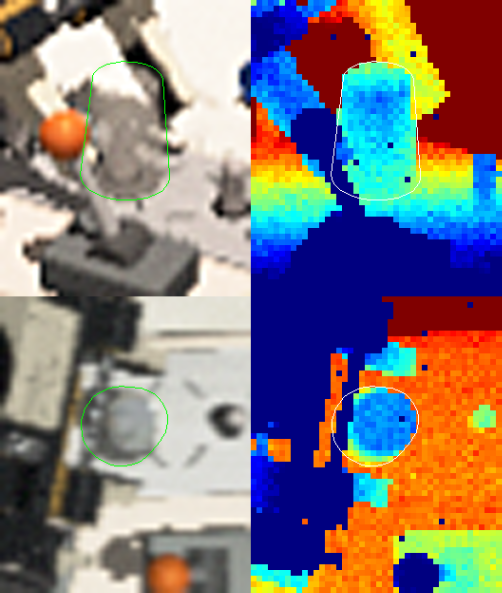

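Emit:
arm_command(
  plan=[
    {"dx":-0.3,"dy":0,"dz":0,"wx":0,"wy":0,"wz":0},
    {"dx":-0.6,"dy":0,"dz":0,"wx":0,"wy":0,"wz":0},
    {"dx":-0.9,"dy":0,"dz":0,"wx":0,"wy":0,"wz":0},
    {"dx":-0.9,"dy":0,"dz":0,"wx":0,"wy":0,"wz":0},
    {"dx":-0.9,"dy":0,"dz":0,"wx":0,"wy":0,"wz":0},
    {"dx":-0.9,"dy":0,"dz":0,"wx":0,"wy":0,"wz":0},
    {"dx":-0.9,"dy":0,"dz":0,"wx":0,"wy":0,"wz":0},
  ],
)

```text
time_s: 19.4
tcp_pos: [0.5567, -0.1242, 0.1431]
eef_rot: [-178.5, 45.1, -99.8]
contact_force: [1.3, -0.1, 0.4]
gripper_width: 0.0637
```

```bash
python3 look.py 15
```

```text
19.4 [ 0.5567 -0.1242  0.1431] [ 26.5  25.4 -34.   38.3 -66.5 -65. ] [ 1.3 -0.1  0.4] 0.0637
side 166 lo [0.387 0.157 0.038] hi [0.45  0.205 0.072] med [0.416 0.181 0.065]
top 222 lo [0.391 0.159 0.048] hi [0.45  0.208 0.073] med [0.42  0.184 0.064]
```

View pics/L15.png

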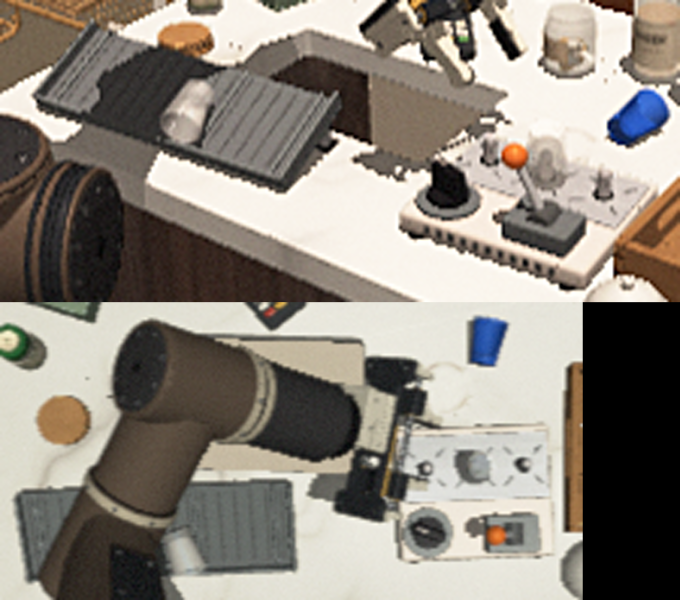

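```bash
cat > fitg.py <<'E'
from fit import *
import sys
def run(tag,y0,y1,views=("side","top"),thr=.012,mid0=None):
    out=[]
    for n in views:
        d=np.load(f"{n}{tag}.npz")['d'];m=CM[n];F=f(m);v,u=np.mgrid[0:420,0:560]
        c=np.stack([(u-m['cx'])/F*d,(v-m['cy'])/F*d,d],-1);P=((c-m['t'])@m['R']).reshape(-1,3)[d.ravel()>0]
        b=P[(P[:,0]>.37)&(P[:,0]<.50)&(P[:,1]>y0)&(P[:,1]<y1)&(P[:,2]>.012)&(P[:,2]<.1)]
        res=(b[:,2]-b[:,:2]@[.4215,.0306]+.1603)*.922
        q=b[res>thr];out.append(q)
    sets=[("side",out[0])]+([("top",out[1])] if len(out)>1 else [])
    if len(out)>1: sets.append(("both",np.vstack(out)))
    R=[]
    for nm,Q in sets:
        c0=np.median(Q,0)-[-.004,0,.018]
        best=None
        for yw in(-40,-20,4,25,45):
            y=np.radians(yw);mid,g,e=fitcone(Q,c0,(-np.cos(y)*.95,-np.sin(y)*.95,-.31),prior=.03)
            if best is None or e<best[2]: best=(mid,g,e)
        mid,g,e=best;print(nm,len(Q),"mid",mid.round(4),"yaw",np.degrees(np.arctan2(-g[1],-g[0])).round(1),"down",np.degrees(np.arcsin(-g[2])).round(1),"err",e.round(4));R.append((mid,g))
    return R
E
python3 - <<'E'
from fitg import *
print("orig test");run("4",.06,.16);run("4",.285,.385)
print("now");S=run("15",.13,.235)
overlay("15","side",(185,185,250,245),9,S,"o15s");overlay("15","top",(180,210,240,262),9,S,"o15t")
E
```

```text
orig test
side 233 mid [0.4214 0.1141 0.0436] yaw 5.1 down 18.5 err 0.0023
top 250 mid [0.4253 0.1142 0.0431] yaw 3.8 down 17.8 err 0.0018
both 483 mid [0.4244 0.1142 0.0434] yaw 4.1 down 17.6 err 0.0021
side 211 mid [0.4081 0.3322 0.0446] yaw 4.0 down 16.7 err 0.0026
top 245 mid [0.41   0.3317 0.0432] yaw 5.2 down 16.6 err 0.0018
both 456 mid [0.4093 0.3319 0.0437] yaw 4.3 down 16.7 err 0.0022
now
side 204 mid [0.4209 0.1857 0.0482] yaw 19.7 down 9.6 err 0.002
top 233 mid [0.4232 0.1872 0.0468] yaw 21.4 down 9.1 err 0.0019
both 437 mid [0.4222 0.1865 0.0474] yaw 21.0 down 9.1 err 0.002
```

View pics/o15s.png

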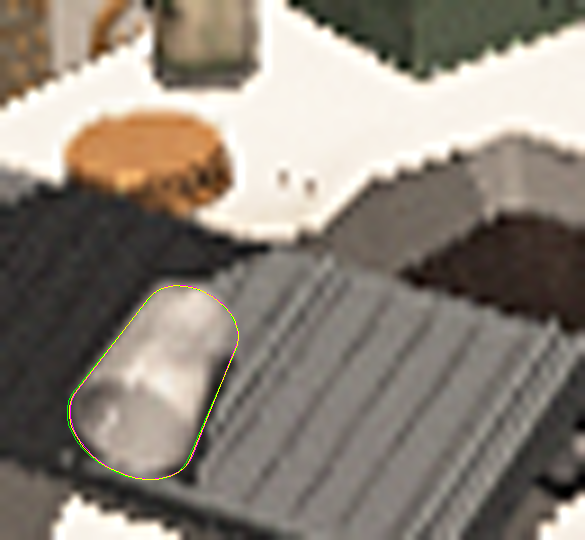

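View pics/o15t.png

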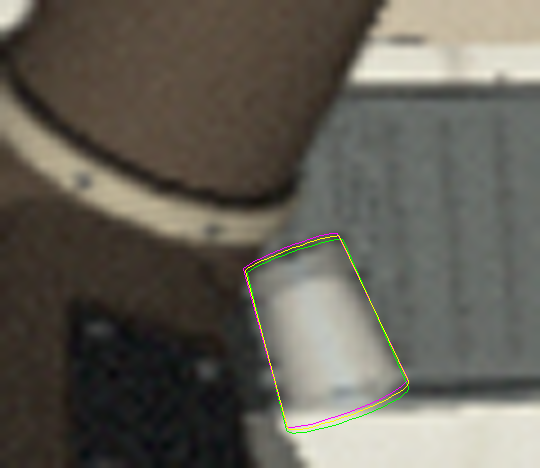

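```bash
python3 - <<'E'
from h import *
T,R,a,u=grasp([.4222,.1865,.0474],yaw=21,ax=9.1,th=45,e=.001,off=.005);print(T,a)
plan(T-.09*a+[0,0,.05],R,27)
E
```

```text
[0.41800416 0.18488937 0.04601489] [-0.54742575 -0.21013706 -0.81004164]
min rows 28.01 dist 0.33999787119413266 ang 137.19583251016752
0 d [-0.43  0.28  0.36] w [-1.04 -0.38 -0.07]
1 d [-0.42  0.24  0.4 ] w [-1.04 -0.38 -0.07]
2 d [-0.41  0.21  0.43] w [-1.04 -0.38 -0.07]
3 d [-0.4   0.17  0.46] w [-1.04 -0.38 -0.07]
4 d [-0.39  0.13  0.48] w [-1.04 -0.38 -0.07]
5 d [-0.37  0.08  0.5 ] w [-1.04 -0.38 -0.07]
6 d [-0.36  0.04  0.52] w [-1.04 -0.38 -0.07]
7 d [-0.34 -0.01  0.53] w [-1.04 -0.38 -0.07]
8 d [-0.32 -0.05  0.54] w [-1.04 -0.38 -0.07]
9 d [-0.31 -0.1   0.54] w [-1.04 -0.38 -0.07]
10 d [-0.29 -0.15  0.54] w [-1.04 -0.38 -0.07]
11 d [-0.27 -0.19  0.53] w [-1.04 -0.38 -0.07]
12 d [-0.25 -0.24  0.53] w [-1.04 -0.38 -0.07]
13 d [-0.24 -0.28  0.51] w [-1.04 -0.38 -0.07]
14 d [-0.22 -0.33  0.49] w [-1.04 -0.38 -0.07]
15 d [-0.2  -0.37  0.47] w [-1.04 -0.38 -0.07]
16 d [-0.19 -0.41  0.44] w [-1.04 -0.38 -0.07]
17 d [-0.17 -0.44  0.41] w [-1.04 -0.38 -0.07]
18 d [-0.15 -0.48  0.38] w [-1.04 -0.38 -0.07]
19 d [-0.14 -0.51  0.35] w [-1.04 -0.38 -0.07]
20 d [-0.13 -0.54  0.31] w [-1.04 -0.38 -0.07]
21 d [-0.12 -0.56  0.26] w [-1.04 -0.38 -0.07]
22 d [-0.1  -0.58  0.22] w [-1.04 -0.38 -0.07]
23 d [-0.1  -0.6   0.17] w [-1.04 -0.38 -0.07]
24 d [-0.09 -0.61  0.13] w [-1.04 -0.38 -0.07]
25 d [-0.08 -0.62  0.08] w [-1.04 -0.38 -0.07]
26 d [-0.07 -0.62  0.03] w [-1.04 -0.38 -0.07]
```

Emit:
arm_command(
  plan=[
    {"dx":-0.8,"dy":0.2,"dz":-0.3,"wx":0,"wy":0,"wz":0},
    {"dx":-0.8,"dy":0.2,"dz":-0.3,"wx":0,"wy":0,"wz":0},
    {"dx":-0.41,"dy":0.28,"dz":0.36,"wx":-1,"wy":-0.38,"wz":-0.07},
    {"dx":-0.41,"dy":0.24,"dz":0.4,"wx":-1,"wy":-0.38,"wz":-0.07},
    {"dx":-0.4,"dy":0.2,"dz":0.43,"wx":-1,"wy":-0.38,"wz":-0.07},
    {"dx":-0.4,"dy":0.17,"dz":0.46,"wx":-1,"wy":-0.38,"wz":-0.07},
    {"dx":-0.39,"dy":0.13,"dz":0.48,"wx":-1,"wy":-0.38,"wz":-0.07},
    {"dx":-0.37,"dy":0.08,"dz":0.5,"wx":-1,"wy":-0.38,"wz":-0.07},
    {"dx":-0.36,"dy":0.04,"dz":0.52,"wx":-1,"wy":-0.38,"wz":-0.07},
    {"dx":-0.34,"dy":0,"dz":0.53,"wx":-1,"wy":-0.38,"wz":-0.07},
    {"dx":-0.32,"dy":-0.05,"dz":0.54,"wx":-1,"wy":-0.38,"wz":-0.07},
    {"dx":-0.3,"dy":-0.1,"dz":0.54,"wx":-1,"wy":-0.38,"wz":-0.07},
    {"dx":-0.29,"dy":-0.15,"dz":0.54,"wx":-1,"wy":-0.38,"wz":-0.07},
    {"dx":-0.27,"dy":-0.19,"dz":0.53,"wx":-1,"wy":-0.38,"wz":-0.07},
    {"dx":-0.25,"dy":-0.24,"dz":0.53,"wx":-1,"wy":-0.38,"wz":-0.07},
    {"dx":-0.2,"dy":-0.28,"dz":0.51,"wx":-1,"wy":-0.38,"wz":-0.07},
    {"dx":-0.2,"dy":-0.33,"dz":0.49,"wx":-1,"wy":-0.38,"wz":-0.07},
    {"dx":-0.2,"dy":-0.37,"dz":0.47,"wx":-1,"wy":-0.38,"wz":-0.07},
    {"dx":-0.2,"dy":-0.41,"dz":0.44,"wx":-1,"wy":-0.38,"wz":-0.07},
    {"dx":-0.2,"dy":-0.44,"dz":0.41,"wx":-1,"wy":-0.38,"wz":-0.07},
  ],
  fingers=-1,
)

```text
time_s: 21.17
tcp_pos: [0.4784, 0.1142, 0.1878]
eef_rot: [56.8, 65.5, -142.1]
contact_force: [0.4, -0.2, -0.2]
gripper_width: 0.0875
```

```bash
python3 - <<'E'
from h import *
T,R,a,u=grasp([.4222,.1865,.0474],yaw=21,ax=9.1,th=45,e=.001,off=.005)
P,_,s=pose();print(P,s['joints'].round(0))
plan(T-.09*a,R)
E
```

```text
[0.47843158 0.11419447 0.18777885] [ 37.  20. -11.   0. -83.  34.]
min rows 9.15 dist 0.11355928006517707 ang 44.344529485931716
0 d [ 0.22 -0.51  0.13] w [-0.91 -0.31 -0.05]
1 d [ 0.22 -0.52  0.09] w [-0.91 -0.31 -0.05]
2 d [ 0.23 -0.52  0.05] w [-0.91 -0.31 -0.05]
3 d [ 0.23 -0.52  0.  ] w [-0.91 -0.31 -0.05]
4 d [ 0.23 -0.52 -0.04] w [-0.91 -0.31 -0.05]
5 d [ 0.23 -0.51 -0.09] w [-0.91 -0.31 -0.05]
6 d [ 0.23 -0.5  -0.13] w [-0.91 -0.31 -0.05]
7 d [ 0.23 -0.49 -0.17] w [-0.91 -0.31 -0.05]
8 d [ 0.22 -0.48 -0.21] w [-0.91 -0.31 -0.05]
9 d [ 0.22 -0.46 -0.25] w [-0.91 -0.31 -0.05]
```

Emit:
arm_command(
  plan=[
    {"dx":0.22,"dy":-0.51,"dz":0.13,"wx":-0.91,"wy":-0.31,"wz":-0.05},
    {"dx":0.22,"dy":-0.52,"dz":0.09,"wx":-0.91,"wy":-0.31,"wz":-0.05},
    {"dx":0.22,"dy":-0.52,"dz":0.05,"wx":-0.91,"wy":-0.31,"wz":-0.05},
    {"dx":0.22,"dy":-0.52,"dz":0,"wx":-0.91,"wy":-0.31,"wz":-0.05},
    {"dx":0.22,"dy":-0.52,"dz":-0.04,"wx":-0.91,"wy":-0.31,"wz":-0.05},
    {"dx":0.22,"dy":-0.51,"dz":-0.09,"wx":-0.91,"wy":-0.31,"wz":-0.05},
    {"dx":0.22,"dy":-0.5,"dz":-0.13,"wx":-0.91,"wy":-0.31,"wz":-0.05},
    {"dx":0.22,"dy":-0.49,"dz":-0.17,"wx":-0.91,"wy":-0.31,"wz":-0.05},
    {"dx":0.22,"dy":-0.48,"dz":-0.21,"wx":-0.91,"wy":-0.31,"wz":-0.05},
    {"dx":0.22,"dy":-0.46,"dz":-0.25,"wx":-0.91,"wy":-0.31,"wz":-0.05},
    {"dx":0,"dy":0,"dz":0,"wx":0,"wy":0,"wz":0},
  ],
)

```text
time_s: 22.08
tcp_pos: [0.4618, 0.2069, 0.1136]
eef_rot: [-2.8, 53.0, -160.1]
contact_force: [0.1, -0.6, -0.9]
gripper_width: 0.0878
```

```bash
python3 look.py 16; python3 - <<'E'
from fitg import *
S=run("16",.13,.235)
T,R,a,u=grasp([.4222,.1865,.0474],yaw=21,ax=9.1,th=45,e=.001,off=.005)
P,_,s=pose();print(P,s['joints'].round(0))
plan(T,R)
p=np.load("side16.npz")['p'];crop(p,160,150,290,260,6,"s16")
E
```

```text
22.0833 [0.4618 0.2069 0.1136] [ 37.9  34.2   0.  -10.7 -91.4  78. ] [ 0.1 -0.6 -0.9] 0.0878
side 171 lo [0.389 0.154 0.037] hi [0.451 0.203 0.072] med [0.415 0.18  0.065]
top 228 lo [0.392 0.159 0.048] hi [0.45  0.209 0.073] med [0.42  0.184 0.064]
side 217 mid [0.4193 0.1851 0.0481] yaw 20.9 down 8.1 err 0.0027
top 239 mid [0.4221 0.1867 0.0465] yaw 19.9 down 11.5 err 0.0017
both 456 mid [0.4211 0.1859 0.0471] yaw 20.4 down 10.1 err 0.0023
[0.46240742 0.20595111 0.11516415] [ 38.  34.  -0. -11. -91.  78.]
min rows 4.23 dist 0.08483434721964972 ang 1.9489847289486857
0 d [ 0.85  0.05 -0.02] w [0.07 0.04 0.03]
1 d [ 0.85  0.05 -0.02] w [0.07 0.04 0.03]
2 d [ 0.85  0.04 -0.02] w [0.07 0.04 0.03]
3 d [ 0.85  0.04 -0.01] w [0.07 0.04 0.03]
4 d [ 0.85  0.04 -0.01] w [0.07 0.04 0.03]
```

View pics/s16.png

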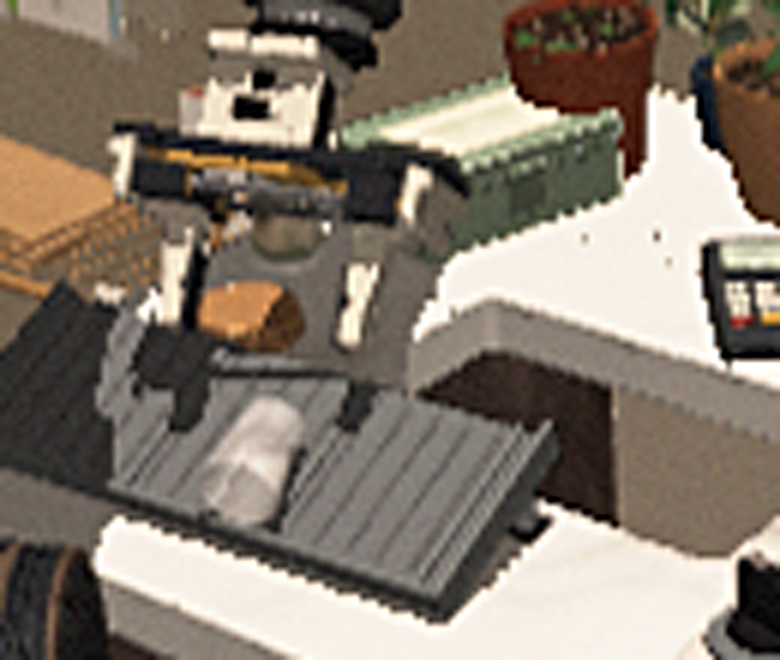

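Emit:
arm_command(
  plan=[
    {"dx":0.85,"dy":0.05,"dz":-0.02,"wx":0.1,"wy":0.05,"wz":0.05},
    {"dx":0.85,"dy":0.05,"dz":-0.02,"wx":0.1,"wy":0.05,"wz":0.05},
    {"dx":0.85,"dy":0.05,"dz":-0.02,"wx":0.1,"wy":0.05,"wz":0.05},
    {"dx":0.7,"dy":0.04,"dz":0,"wx":0,"wy":0,"wz":0},
    {"dx":0.5,"dy":0.04,"dz":0,"wx":0,"wy":0,"wz":0},
    {"dx":0.3,"dy":0,"dz":0,"wx":0,"wy":0,"wz":0},
  ],
)

```text
time_s: 22.68
tcp_pos: [0.4215, 0.1821, 0.0507]
eef_rot: [0.6, 54.7, -158.9]
contact_force: [-0.3, -0.1, 0.4]
gripper_width: 0.0878
```

```bash
python3 - <<'E'
from h import *
T,R,a,u=grasp([.4222,.1865,.0474],yaw=21,ax=9.5,th=45,e=.001,off=.005)
P,_,s=pose();print(P,s['contact_force'])
plan(T,R)
p,d=cap("side","side17");crop(p,160,150,290,260,6,"s17")
E
```

```text
[0.42146341 0.18211343 0.05072562] [-0.25341047 -0.12705528  0.39911649]
min rows 0.26 dist 0.006489674301170496 ang 0.5917765569982285
0 d [ 0.26 -0.19 -0.04] w [-0.12 -0.04 -0.01]
```

View pics/s17.png

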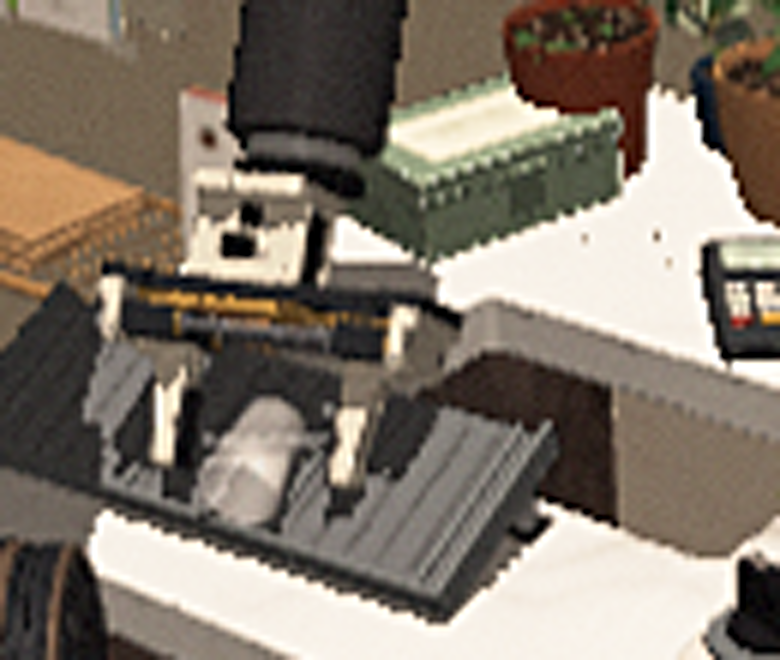

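Centre over the glass (dy -0.19, dx 0.26), then close.

Emit:
arm_command(
  plan=[
    {"dx":0.13,"dy":-0.1,"dz":-0.02,"wx":0,"wy":0,"wz":0},
    {"dx":0.13,"dy":-0.1,"dz":-0.02,"wx":0,"wy":0,"wz":0},
    {"dx":0,"dy":0,"dz":0,"wx":0,"wy":0,"wz":0},
  ],
)

```text
time_s: 22.98
tcp_pos: [0.4181, 0.1852, 0.0465]
eef_rot: [0.7, 54.8, -158.9]
contact_force: [0.5, 0.2, -0.4]
gripper_width: 0.0874
```

Emit:
arm_command(
  plan=[
    {"dx":0,"dy":0,"dz":0,"wx":0,"wy":0,"wz":0},
    {"dx":0,"dy":0,"dz":0,"wx":0,"wy":0,"wz":0},
    {"dx":0,"dy":0,"dz":0,"wx":0,"wy":0,"wz":0},
    {"dx":0,"dy":0,"dz":0,"wx":0,"wy":0,"wz":0},
  ],
  fingers=1,
  force=9,
)

```text
time_s: 23.32
tcp_pos: [0.4196, 0.1863, 0.0473]
eef_rot: [0.7, 54.9, -158.9]
contact_force: [-0.1, -0.3, -0.4]
gripper_width: 0.0664
```

Emit:
arm_command(
  plan=[
    {"dx":0,"dy":0,"dz":0,"wx":0,"wy":0,"wz":0},
    {"dx":0,"dy":0,"dz":0,"wx":0,"wy":0,"wz":0},
    {"dx":0,"dy":0,"dz":0,"wx":0,"wy":0,"wz":0},
    {"dx":0,"dy":0,"dz":0,"wx":0,"wy":0,"wz":0},
  ],
)

```text
time_s: 23.65
tcp_pos: [0.4199, 0.1864, 0.0474]
eef_rot: [0.7, 55.0, -158.9]
contact_force: [0.1, 0.8, 0.3]
gripper_width: 0.0463
```

```bash
python3 - <<'E'
from h import *
P,R,s=pose();print(P,s['contact_force'],s['gripper_width'])
plan(P+[0,0,.1])
E
```

```text
[0.41993305 0.18637738 0.04737914] [0.07431008 0.7785443  0.3137337 ] 0.04625671151313822
min rows 4.09 dist 0.1 ang 0.0
5 x rows: d [-0.82  0.01  0.57]
```

Still closing, so a few more rows and then the lift.

Emit:
arm_command(
  plan=[
    {"dx":0,"dy":0,"dz":0,"wx":0,"wy":0,"wz":0},
    {"dx":0,"dy":0,"dz":0,"wx":0,"wy":0,"wz":0},
    {"dx":0,"dy":0,"dz":0,"wx":0,"wy":0,"wz":0},
    {"dx":0,"dy":0,"dz":0,"wx":0,"wy":0,"wz":0},
  ],
)

```text
time_s: 23.98
tcp_pos: [0.4199, 0.1864, 0.0473]
eef_rot: [0.6, 55.0, -159.0]
contact_force: [-0.2, -0.3, 0.1]
gripper_width: 0.0468
```

Emit:
arm_command(
  plan=[
    {"dx":-0.3,"dy":0,"dz":0.2,"wx":0,"wy":0,"wz":0},
    {"dx":-0.4,"dy":0,"dz":0.28,"wx":0,"wy":0,"wz":0},
    {"dx":-0.8,"dy":0,"dz":0.57,"wx":0,"wy":0,"wz":0},
    {"dx":-0.8,"dy":0,"dz":0.57,"wx":0,"wy":0,"wz":0},
    {"dx":-0.8,"dy":0,"dz":0.57,"wx":0,"wy":0,"wz":0},
    {"dx":-0.8,"dy":0,"dz":0.57,"wx":0,"wy":0,"wz":0},
  ],
)

```text
time_s: 24.48
tcp_pos: [0.4173, 0.1855, 0.1461]
eef_rot: [0.9, 54.5, -158.8]
contact_force: [0.2, 0.7, -0.8]
gripper_width: 0.0468
```

```bash
python3 - <<'E'
from h import *
P,R,s=pose();print(P,s['contact_force'],s['gripper_width'],s['joints'].round(0))
p,d=cap("side","side18");crop(p,160,130,290,240,6,"s18")
plan([.49,-.03,.24],placeR(45,5))
E
```

```text
[0.41731004 0.18548372 0.14608877] [ 0.20938245  0.67117736 -0.77842269] 0.046808087618156906 [ 39.  27.  -6. -10. -90.  74.]
min rows 25.67 dist 0.24465263527017833 ang 128.7366560137885
0 d [-0.13  0.44  0.11] w [0.99 0.43 0.08]
1 d [-0.13  0.45  0.07] w [0.99 0.43 0.08]
2 d [-0.13  0.45  0.03] w [0.99 0.43 0.08]
3 d [-0.12  0.45 -0.01] w [0.99 0.43 0.08]
4 d [-0.12  0.45 -0.05] w [0.99 0.43 0.08]
5 d [-0.12  0.45 -0.09] w [0.99 0.43 0.08]
6 d [-0.11  0.44 -0.13] w [0.99 0.43 0.08]
7 d [-0.1   0.43 -0.16] w [0.99 0.43 0.08]
8 d [-0.09  0.42 -0.2 ] w [0.99 0.43 0.08]
9 d [-0.08  0.4  -0.24] w [0.99 0.43 0.08]
10 d [-0.07  0.38 -0.27] w [0.99 0.43 0.08]
11 d [-0.06  0.36 -0.3 ] w [0.99 0.43 0.08]
12 d [-0.05  0.33 -0.33] w [0.99 0.43 0.08]
13 d [-0.03  0.31 -0.36] w [0.99 0.43 0.08]
14 d [-0.02  0.28 -0.38] w [0.99 0.43 0.08]
15 d [-0.    0.25 -0.4 ] w [0.99 0.43 0.08]
16 d [ 0.01  0.21 -0.42] w [0.99 0.43 0.08]
17 d [ 0.03  0.18 -0.43] w [0.99 0.43 0.08]
18 d [ 0.05  0.15 -0.45] w [0.99 0.43 0.08]
19 d [ 0.06  0.11 -0.45] w [0.99 0.43 0.08]
20 d [ 0.08  0.07 -0.46] w [0.99 0.43 0.08]
21 d [ 0.09  0.04 -0.46] w [0.99 0.43 0.08]
22 d [ 0.11 -0.   -0.46] w [0.99 0.43 0.08]
23 d [ 0.13 -0.04 -0.45] w [0.99 0.43 0.08]
24 d [ 0.14 -0.07 -0.44] w [0.99 0.43 0.08]
25 d [ 0.16 -0.11 -0.43] w [0.99 0.43 0.08]
```

View pics/s18.png

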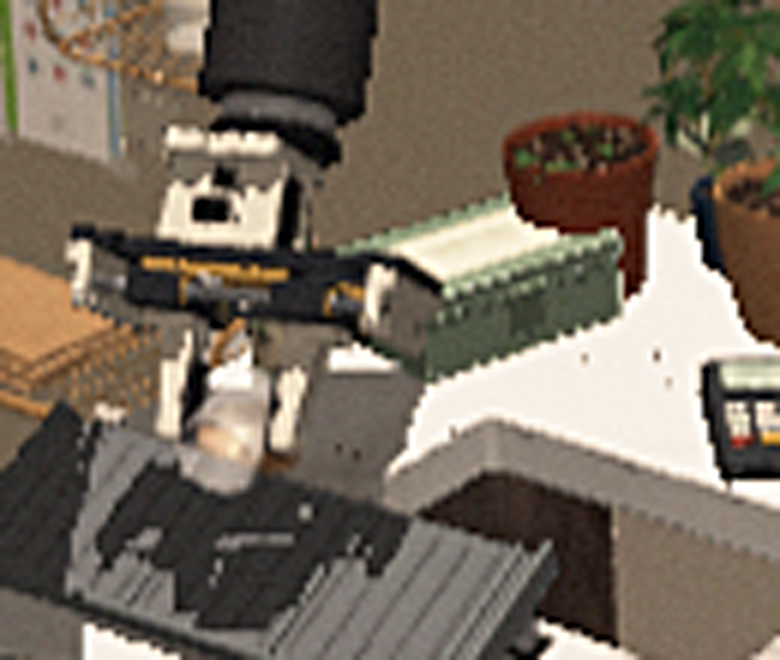

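Emit:
arm_command(
  plan=[
    {"dx":-0.4,"dy":0.3,"dz":0.2,"wx":0.5,"wy":0.22,"wz":0.04},
    {"dx":-0.4,"dy":0.45,"dz":0.1,"wx":0.99,"wy":0.43,"wz":0.08},
    {"dx":-0.3,"dy":0.45,"dz":0.03,"wx":0.99,"wy":0.43,"wz":0.08},
    {"dx":-0.2,"dy":0.45,"dz":0,"wx":0.99,"wy":0.43,"wz":0.08},
    {"dx":-0.12,"dy":0.45,"dz":-0.05,"wx":0.99,"wy":0.43,"wz":0.08},
    {"dx":-0.12,"dy":0.45,"dz":-0.09,"wx":0.99,"wy":0.43,"wz":0.08},
    {"dx":-0.11,"dy":0.44,"dz":-0.13,"wx":0.99,"wy":0.43,"wz":0.08},
    {"dx":-0.1,"dy":0.43,"dz":-0.16,"wx":0.99,"wy":0.43,"wz":0.08},
    {"dx":-0.09,"dy":0.42,"dz":-0.2,"wx":0.99,"wy":0.43,"wz":0.08},
    {"dx":-0.08,"dy":0.4,"dz":-0.24,"wx":0.99,"wy":0.43,"wz":0.08},
    {"dx":-0.07,"dy":0.38,"dz":-0.27,"wx":0.99,"wy":0.43,"wz":0.08},
    {"dx":-0.06,"dy":0.36,"dz":-0.3,"wx":0.99,"wy":0.43,"wz":0.08},
    {"dx":-0.05,"dy":0.33,"dz":-0.33,"wx":0.99,"wy":0.43,"wz":0.08},
    {"dx":-0.03,"dy":0.31,"dz":-0.36,"wx":0.99,"wy":0.43,"wz":0.08},
    {"dx":-0.02,"dy":0.28,"dz":-0.38,"wx":0.99,"wy":0.43,"wz":0.08},
    {"dx":0,"dy":0.25,"dz":-0.4,"wx":0.99,"wy":0.43,"wz":0.08},
    {"dx":0,"dy":0.21,"dz":-0.42,"wx":0.99,"wy":0.43,"wz":0.08},
    {"dx":0.03,"dy":0.18,"dz":-0.43,"wx":0.99,"wy":0.43,"wz":0.08},
    {"dx":0.05,"dy":0.15,"dz":-0.45,"wx":0.99,"wy":0.43,"wz":0.08},
    {"dx":0.06,"dy":0.11,"dz":-0.45,"wx":0.99,"wy":0.43,"wz":0.08},
  ],
)

```text
time_s: 26.2
tcp_pos: [0.4813, 0.0162, 0.2565]
eef_rot: [157.1, 57.5, -89.8]
contact_force: [-0.2, 0.5, -1.9]
gripper_width: 0.0467
```

```bash
python3 - <<'E'
from h import *
P,R,s=pose();print(P,s['contact_force'],s['gripper_width'],s['joints'].round(0))
plan([.525,-.08,.19],placeR(45,5))
E
```

```text
[0.48133987 0.01624315 0.25647694] [-0.15177924  0.47881038 -1.93391123] 0.04669805131480704 [ 43.   8. -30.  24. -76. -31.]
min rows 5.39 dist 0.12485244935186818 ang 26.915714083241664
0 d [ 0.9  -0.18 -0.49] w [0.86 0.44 0.12]
1 d [ 0.91 -0.23 -0.44] w [0.86 0.44 0.12]
2 d [ 0.93 -0.26 -0.39] w [0.86 0.44 0.12]
3 d [ 0.94 -0.3  -0.34] w [0.86 0.44 0.12]
4 d [ 0.94 -0.33 -0.29] w [0.86 0.44 0.12]
5 d [ 0.95 -0.35 -0.23] w [0.86 0.44 0.12]
```

Emit:
arm_command(
  plan=[
    {"dx":0.9,"dy":-0.18,"dz":-0.49,"wx":0.86,"wy":0.44,"wz":0.12},
    {"dx":0.9,"dy":-0.23,"dz":-0.44,"wx":0.86,"wy":0.44,"wz":0.12},
    {"dx":0.9,"dy":-0.26,"dz":-0.39,"wx":0.86,"wy":0.44,"wz":0.12},
    {"dx":0.9,"dy":-0.3,"dz":-0.34,"wx":0.86,"wy":0.44,"wz":0.12},
    {"dx":0.9,"dy":-0.33,"dz":-0.29,"wx":0.86,"wy":0.44,"wz":0.12},
    {"dx":0.9,"dy":-0.35,"dz":-0.23,"wx":0.86,"wy":0.44,"wz":0.12},
    {"dx":0,"dy":0,"dz":0,"wx":0,"wy":0,"wz":0},
  ],
)

```text
time_s: 26.78
tcp_pos: [0.5274, -0.0815, 0.1982]
eef_rot: [-177.8, 44.8, -90.4]
contact_force: [0.2, 0.5, -1.5]
gripper_width: 0.0465
```

```bash
python3 chk.py 19 "[0,0,0]"; python3 - <<'E'
from fit import *
P,R,s=pose();plan(P,placeR(45,5))
Q=[]
for n in("side","top"):
    d=np.load(f"{n}19.npz")['d'];m=CM[n];F=f(m);v,u=np.mgrid[0:420,0:560]
    c=np.stack([(u-m['cx'])/F*d,(v-m['cy'])/F*d,d],-1);W=((c-m['t'])@m['R']).reshape(-1,3)[d.ravel()>0]
    t=R.inv().apply(W-P)
    W=W[(abs(t[:,1])<.02)&(np.linalg.norm(t,axis=1)<.06)&(t[:,0]>-.04)];Q.append(W);print(n,len(W))
for nm,q in(("side",Q[0]),("top",Q[1]),("both",np.vstack(Q))):
    mid,g,e=fitcone(q,P,(0,0,-1),prior=.02);print(nm,"mid-P",(mid-P).round(4),"g",g.round(3),e)
E
```

```text
TCP [ 0.52788135 -0.07987093  0.20000729] mid [ 0.52788135 -0.07987093  0.20000729] [ 34.  17. -38.  39. -69. -62.] [ 0.4  0.5 -1.6] 0.04657748584377486
min rows 0.34 dist 0.0 ang 1.687050782542875
0 d [0. 0. 0.] w [-0.34  0.    0.13]
side 216
top 168
side mid-P [ 0.0004 -0.0025  0.004 ] g [ 0.046 -0.02  -0.999] 0.001800274535175268
top mid-P [-0.0018 -0.0028  0.0036] g [ 0.026  0.007 -1.   ] 0.0012899234188458615
both mid-P [-0.0004 -0.0025  0.0038] g [ 0.032 -0.007 -0.999] 0.001649545833581292
```

View pics/K19.png

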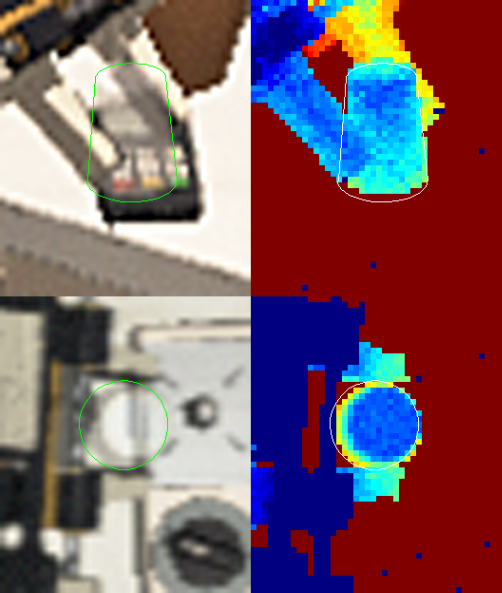

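```bash
python3 - <<'E'
from fit import *
P,R,s=pose();plan([.542,-.132,.125],placeR(45,5))
E
```

```text
min rows 4.49 dist 0.09242764848624718 ang 1.687050782542875
0 d [ 0.9  -0.14  0.17] w [-0.07  0.    0.03]
1 d [ 0.9  -0.14  0.17] w [-0.07  0.    0.03]
2 d [ 0.9  -0.14  0.17] w [-0.07  0.    0.03]
3 d [ 0.9  -0.14  0.17] w [-0.07  0.    0.03]
4 d [ 0.9  -0.15  0.16] w [-0.07  0.    0.03]
```

Emit:
arm_command(
  plan=[
    {"dx":0.5,"dy":-0.1,"dz":0.1,"wx":-0.07,"wy":0,"wz":0.03},
    {"dx":0.9,"dy":-0.14,"dz":0.17,"wx":-0.07,"wy":0,"wz":0.03},
    {"dx":0.9,"dy":-0.14,"dz":0.17,"wx":-0.07,"wy":0,"wz":0.03},
    {"dx":0.9,"dy":-0.14,"dz":0.17,"wx":-0.07,"wy":0,"wz":0.03},
    {"dx":0.7,"dy":-0.14,"dz":0.17,"wx":-0.07,"wy":0,"wz":0.03},
    {"dx":0.3,"dy":0,"dz":0,"wx":0,"wy":0,"wz":0},
    {"dx":0,"dy":0,"dz":0,"wx":0,"wy":0,"wz":0},
  ],
)

```text
time_s: 27.47
tcp_pos: [0.5456, -0.1252, 0.132]
eef_rot: [-179.5, 45.8, -90.0]
contact_force: [0.1, 0.6, -0.4]
gripper_width: 0.0466
```

```bash
python3 chk.py 20 "[0,-.0025,.004]"; python3 - <<'E'
from fit import *
P,R,s=pose();plan([.542,-.132,.075],placeR(45,5));plan([.542,-.132,.075])
E
```

```text
TCP [ 0.54629982 -0.12438956  0.13291721] mid [ 0.54629982 -0.12688956  0.13691721] [ 27.  22. -43.  46. -59. -65.] [0.2 0.9 0.3] 0.04645643628012168
min rows 2.34 dist 0.05857312536993891 ang 1.1436154686232571
0 d [0.78 0.08 0.58] w [0.02 0.06 0.06]
1 d [0.78 0.08 0.59] w [0.02 0.06 0.06]
2 d [0.78 0.07 0.59] w [0.02 0.06 0.06]
min rows 2.34 dist 0.05857312536993891 ang 0.0
3 x rows: d [0.78 0.08 0.58]
```

View pics/K20.png

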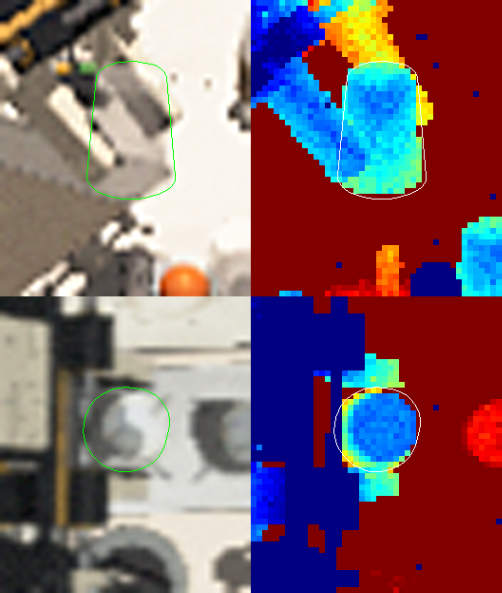

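Emit:
arm_command(
  plan=[
    {"dx":0.6,"dy":0.08,"dz":0.4,"wx":0.02,"wy":0.06,"wz":0.06},
    {"dx":0.6,"dy":0.08,"dz":0.4,"wx":0.02,"wy":0.06,"wz":0.06},
    {"dx":0.4,"dy":0.07,"dz":0.3,"wx":0,"wy":0,"wz":0},
    {"dx":0,"dy":0,"dz":0,"wx":0,"wy":0,"wz":0},
  ],
)

```text
time_s: 27.9
tcp_pos: [0.545, -0.1278, 0.0977]
eef_rot: [-179.1, 45.4, -89.9]
contact_force: [0.4, -2.0, -1.3]
gripper_width: 0.0466
```

```bash
python3 chk.py 21 "[0,-.0025,.004]"; python3 - <<'E'
from fit import *
P,R,s=pose();plan([.542,-.132,.066])
E
```

```text
TCP [ 0.54575516 -0.12751902  0.09892431] mid [ 0.54575516 -0.13001902  0.10292431] [ 26.  25. -45.  50. -56. -69.] [ 0.3 -0.  -0.3] 0.046892371829797275
min rows 1.33 dist 0.033439359238059255 ang 0.0
2 x rows: d [0.66 0.1  0.5 ]
```

View pics/K21.png

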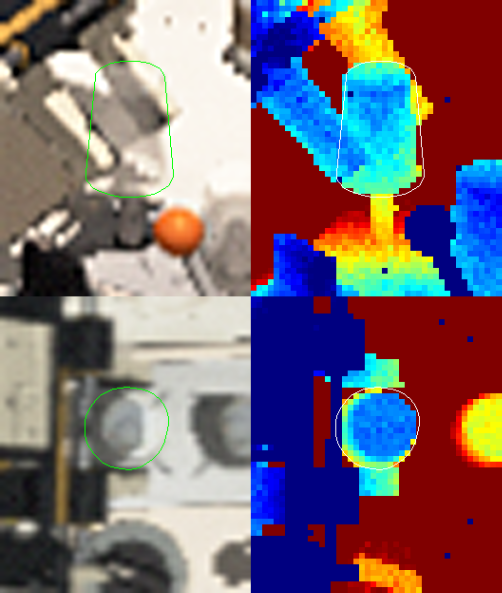

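Emit:
arm_command(
  plan=[
    {"dx":0.42,"dy":0.07,"dz":0.3,"wx":0,"wy":0,"wz":0},
    {"dx":0.42,"dy":0.07,"dz":0.3,"wx":0,"wy":0,"wz":0},
    {"dx":0.3,"dy":0.06,"dz":0.22,"wx":0,"wy":0,"wz":0},
  ],
)

```text
time_s: 28.25
tcp_pos: [0.5444, -0.13, 0.0721]
eef_rot: [-178.5, 45.6, -89.3]
contact_force: [0.2, -0.1, -1.8]
gripper_width: 0.0465
```

```bash
python3 - <<'E'
from fit import *
P,R,s=pose();print(P,s['contact_force']);plan([.542,-.132,.063])
E
```

```text
[ 0.54437439 -0.13001792  0.07214688] [ 0.19342169 -0.11038957 -1.83643998]
min rows 0.4 dist 0.009655661502948595 ang 0.0
1 x rows: d [0.4  0.13 0.25]
```

Emit:
arm_command(
  plan=[
    {"dx":0.15,"dy":0.06,"dz":0.09,"wx":0,"wy":0,"wz":0},
    {"dx":0.15,"dy":0.06,"dz":0.09,"wx":0,"wy":0,"wz":0},
  ],
)

```text
time_s: 28.42
tcp_pos: [0.5413, -0.1321, 0.0635]
eef_rot: [-178.6, 45.6, -89.4]
contact_force: [0.3, 0.5, -1.3]
gripper_width: 0.0464
```

Emit:
arm_command(
  plan=[
    {"dx":0.06,"dy":0,"dz":0.05,"wx":0,"wy":0,"wz":0},
  ],
)

```text
time_s: 28.5
tcp_pos: [0.5406, -0.1328, 0.0612]
eef_rot: [-178.7, 45.6, -89.5]
contact_force: [0.7, -0.3, -2.1]
gripper_width: 0.0462
```

Emit:
arm_command(
  plan=[
    {"dx":0.05,"dy":0,"dz":0.05,"wx":0,"wy":0,"wz":0},
  ],
)

```text
time_s: 28.58
tcp_pos: [0.5405, -0.133, 0.0596]
eef_rot: [-178.7, 45.5, -89.5]
contact_force: [-0.1, 0.4, -1.7]
gripper_width: 0.0462
```

Emit:
arm_command(
  plan=[
    {"dx":0.04,"dy":0,"dz":0.04,"wx":0,"wy":0,"wz":0},
  ],
)

```text
time_s: 28.67
tcp_pos: [0.5404, -0.1331, 0.0582]
eef_rot: [-178.7, 45.5, -89.6]
contact_force: [0.8, -0.1, -0.4]
gripper_width: 0.0463
```

Emit:
arm_command(
  plan=[
    {"dx":0.04,"dy":0,"dz":0.04,"wx":0,"wy":0,"wz":0},
  ],
)

```text
time_s: 28.75
tcp_pos: [0.5406, -0.1331, 0.057]
eef_rot: [-178.7, 45.5, -89.6]
contact_force: [-0.2, 0.6, -0.9]
gripper_width: 0.0466
```

Emit:
arm_command(
  plan=[
    {"dx":0.03,"dy":0,"dz":0.03,"wx":0,"wy":0,"wz":0},
  ],
)

```text
time_s: 28.83
tcp_pos: [0.5407, -0.1331, 0.0561]
eef_rot: [-178.7, 45.5, -89.5]
contact_force: [0.1, 0.3, -0.2]
gripper_width: 0.0465
```

Emit:
arm_command(
  plan=[
    {"dx":0.03,"dy":0,"dz":0.03,"wx":0,"wy":0,"wz":0},
  ],
)

```text
time_s: 28.92
tcp_pos: [0.5409, -0.133, 0.0555]
eef_rot: [-178.7, 45.5, -89.5]
contact_force: [-2.3, 2.4, 4.7]
gripper_width: 0.0467
```

Emit:
arm_command(
  plan=[
    {"dx":0.03,"dy":0,"dz":0.03,"wx":0,"wy":0,"wz":0},
  ],
)

```text
time_s: 29.0
tcp_pos: [0.5411, -0.1331, 0.0553]
eef_rot: [-178.6, 45.5, -89.5]
contact_force: [-4.6, 5.5, 9.2]
gripper_width: 0.0467
```

Emit:
arm_command(
  plan=[
    {"dx":-0.02,"dy":0,"dz":-0.02,"wx":0,"wy":0,"wz":0},
  ],
)

```text
time_s: 29.08
tcp_pos: [0.5411, -0.1331, 0.0562]
eef_rot: [-178.6, 45.4, -89.5]
contact_force: [-0.6, -0.0, -1.3]
gripper_width: 0.0464
```

Emit:
arm_command(
  plan=[
    {"dx":0,"dy":0,"dz":0,"wx":0,"wy":0,"wz":0},
    {"dx":0,"dy":0,"dz":0,"wx":0,"wy":0,"wz":0},
    {"dx":0,"dy":0,"dz":0,"wx":0,"wy":0,"wz":0},
    {"dx":0,"dy":0,"dz":0,"wx":0,"wy":0,"wz":0},
    {"dx":0,"dy":0,"dz":0,"wx":0,"wy":0,"wz":0},
  ],
  fingers=-0.5,
)

```text
time_s: 29.5
tcp_pos: [0.5417, -0.1327, 0.0566]
eef_rot: [-178.5, 45.5, -89.4]
contact_force: [0.3, 0.6, 0.2]
gripper_width: 0.0652
```

Emit:
arm_command(
  plan=[
    {"dx":-0.3,"dy":0,"dz":0,"wx":0,"wy":0,"wz":0},
    {"dx":-0.6,"dy":0,"dz":0,"wx":0,"wy":0,"wz":0},
    {"dx":-0.9,"dy":0,"dz":0,"wx":0,"wy":0,"wz":0},
    {"dx":-0.9,"dy":0,"dz":0,"wx":0,"wy":0,"wz":0},
    {"dx":-0.9,"dy":0,"dz":0,"wx":0,"wy":0,"wz":0},
    {"dx":-0.9,"dy":0,"dz":0,"wx":0,"wy":0,"wz":0},
    {"dx":-0.9,"dy":0,"dz":-0.5,"wx":0,"wy":0,"wz":0},
    {"dx":-0.9,"dy":0,"dz":-0.5,"wx":0,"wy":0,"wz":0},
    {"dx":-0.9,"dy":0,"dz":-0.5,"wx":0,"wy":0,"wz":0},
  ],
)

```text
time_s: 30.25
tcp_pos: [0.5361, -0.0496, 0.1826]
eef_rot: [-179.5, 45.4, -90.2]
contact_force: [0.1, 0.2, -0.0]
gripper_width: 0.0657
```

```bash
python3 look.py 22;python3 - <<'E'
from h import *
p=np.load("side22.npz")['p'];crop(p,265,210,365,290,7,"s22")
E
```

```text
30.25 [ 0.5361 -0.0496  0.1826] [ 36.6  19.6 -36.7  37.  -69.  -62.1] [ 0.1  0.2 -0. ] 0.0657
```

View pics/L22.png

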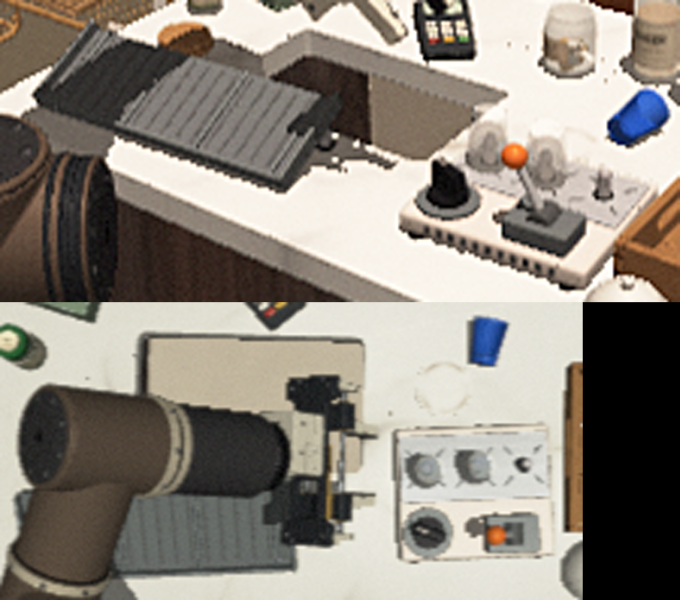

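View pics/s22.png

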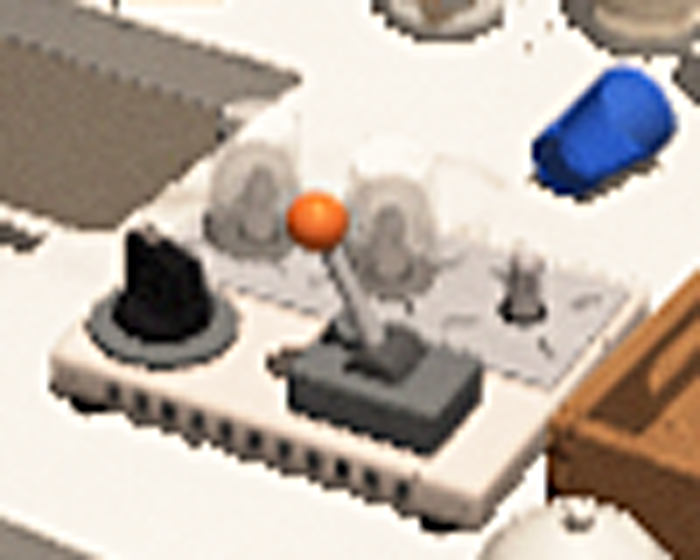

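```bash
python3 - <<'E'
from h import *
for n in("top","side"):
    d=np.load(f"{n}22.npz")['d'];m=CM[n];F=f(m);v,u=np.mgrid[0:420,0:560]
    c=np.stack([(u-m['cx'])/F*d,(v-m['cy'])/F*d,d],-1);P=((c-m['t'])@m['R'])
    I=np.load(f"{n}22.npz")['p'].astype(int)
    ok=(P[...,0]>.41)&(P[...,0]<.51)&(P[...,1]<-.09)&(P[...,1]>-.19)&(d>0)
    q=P[ok&(P[...,2]>.056)];print(n,len(q),q.mean(0),"zmax",np.percentile(q[:,2],[50,95]))
    rect=cv2.minAreaRect(q[:,:2].astype(np.float32));print(rect)
    _,S,V=np.linalg.svd(q[:,:2]-q[:,:2].mean(0));print(V[0],S)
    q=P[ok&(P[...,2]>.032)&(P[...,2]<.048)]
    print("disc",len(q),q.min(0),q.max(0))
    o=(P[...,0]>.42)&(P[...,0]<.49)&(P[...,1]<-.18)&(P[...,1]>-.25)&(P[...,2]>.09)&(d>0);q=P[o];print("ball",q.mean(0),q.min(0),q.max(0))
q=np.load("top22.npz")['p'];crop(q,300,222,322,252,18,"t22")
E
```

```text
top 52 [ 0.45786833 -0.13894105  0.06930895] zmax [0.06948507 0.07453979]
((0.45775121450424194, -0.13920649886131287), (0.0401698462665081, 0.013888074085116386), 73.58220672607422)
[-0.29060918 -0.95684184] [0.08555045 0.03023989]
disc 176 [ 0.42484209 -0.18853278  0.03204156] [ 0.50979878 -0.10486997  0.04729783]
ball [ 0.4575955  -0.21629647  0.11841725] [ 0.44599624 -0.22839502  0.10838582] [ 0.46914274 -0.20503559  0.12570569]
side 74 [ 0.45368172 -0.14230796  0.06686619] zmax [0.06877333 0.07369158]
((0.45609796047210693, -0.14152510464191437), (0.042289018630981445, 0.016796991229057312), 70.05511474609375)
[-0.24865675 -0.96859167] [0.11463293 0.0314224 ]
disc 173 [ 0.42246242 -0.17428361  0.03218016] [ 0.50905419 -0.10691766  0.04759377]
ball [ 0.45269832 -0.22273667  0.1119781 ] [ 0.44217778 -0.23471271  0.09026553] [ 0.46606096 -0.20816224  0.1255094 ]
```

View pics/t22.png

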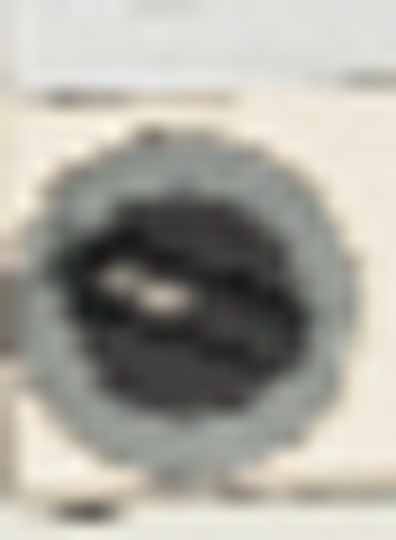

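```bash
python3 - <<'E'
from h import *
j=np.radians(163);plan([.457,-.140,.16],Rad([0,0,-1],[np.cos(j),np.sin(j),0]))
E
```

```text
min rows 9.6 dist 0.1246823932595438 ang 47.14690743861456
0 d [ 0.41  0.4  -0.25] w [ 0.34 -0.96  0.15]
1 d [ 0.39  0.39 -0.29] w [ 0.34 -0.96  0.15]
2 d [ 0.37  0.38 -0.33] w [ 0.34 -0.96  0.15]
3 d [ 0.35  0.36 -0.37] w [ 0.34 -0.96  0.15]
4 d [ 0.33  0.35 -0.4 ] w [ 0.34 -0.96  0.15]
5 d [ 0.3   0.33 -0.44] w [ 0.34 -0.96  0.15]
6 d [ 0.27  0.32 -0.47] w [ 0.34 -0.96  0.15]
7 d [ 0.23  0.3  -0.49] w [ 0.34 -0.96  0.15]
8 d [ 0.2   0.29 -0.52] w [ 0.34 -0.96  0.15]
9 d [ 0.16  0.27 -0.54] w [ 0.34 -0.96  0.15]
```

Emit:
arm_command(
  plan=[
    {"dx":0.35,"dy":0.4,"dz":-0.3,"wx":0.34,"wy":-0.96,"wz":0.15},
    {"dx":0.35,"dy":0.39,"dz":-0.3,"wx":0.34,"wy":-0.96,"wz":0.15},
    {"dx":0.35,"dy":0.38,"dz":-0.33,"wx":0.34,"wy":-0.96,"wz":0.15},
    {"dx":0.35,"dy":0.36,"dz":-0.37,"wx":0.34,"wy":-0.96,"wz":0.15},
    {"dx":0.33,"dy":0.35,"dz":-0.4,"wx":0.34,"wy":-0.96,"wz":0.15},
    {"dx":0.3,"dy":0.33,"dz":-0.44,"wx":0.34,"wy":-0.96,"wz":0.15},
    {"dx":0.27,"dy":0.32,"dz":-0.47,"wx":0.34,"wy":-0.96,"wz":0.15},
    {"dx":0.23,"dy":0.3,"dz":-0.49,"wx":0.34,"wy":-0.96,"wz":0.15},
    {"dx":0.2,"dy":0.29,"dz":-0.52,"wx":0.34,"wy":-0.96,"wz":0.15},
    {"dx":0.16,"dy":0.27,"dz":-0.54,"wx":0.34,"wy":-0.96,"wz":0.15},
    {"dx":0,"dy":0,"dz":0,"wx":0,"wy":0,"wz":0},
  ],
  fingers=0.1,
)

```text
time_s: 31.27
tcp_pos: [0.454, -0.135, 0.1599]
eef_rot: [-4.4, 87.6, 68.4]
contact_force: [0.6, -0.5, -0.6]
gripper_width: 0.0395
```

```bash
python3 - <<'E'
from h import *
P,R,s=pose();print(P,s['joints'].round(1),s['gripper_width'])
j=np.radians(163);plan([.457,-.140,.12],Rad([0,0,-1],[np.cos(j),np.sin(j),0]))
E
```

```text
[ 0.45396591 -0.13496267  0.15991172] [  5.5   5.3 -29.4  -2.7 -54.2 -21.2] 0.039484621157761884
min rows 1.99 dist 0.04034260622472746 ang 2.443238004466349
0 d [ 0.99 -0.11 -0.14] w [-0.03  0.26  0.02]
1 d [ 1.   -0.11 -0.12] w [-0.03  0.26  0.02]
```

Emit:
arm_command(
  plan=[
    {"dx":0.95,"dy":-0.11,"dz":-0.14,"wx":-0.03,"wy":0.26,"wz":0.02},
    {"dx":0.95,"dy":-0.11,"dz":-0.14,"wx":-0.03,"wy":0.26,"wz":0.02},
    {"dx":0,"dy":0,"dz":0,"wx":0,"wy":0,"wz":0},
  ],
)

```text
time_s: 31.52
tcp_pos: [0.457, -0.1428, 0.1222]
eef_rot: [-65.7, 89.8, 7.0]
contact_force: [-1.1, 0.3, -0.2]
gripper_width: 0.0394
```

```bash
python3 look.py 23; python3 - <<'E'
from h import *
P,R,s=pose();print(P)
j=np.radians(163);plan([.457,-.140,.073],Rad([0,0,-1],[np.cos(j),np.sin(j),0]))
p=np.load("side23.npz")['p'];crop(p,255,180,355,270,7,"s23")
E
```

```text
31.5167 [ 0.457  -0.1428  0.1222] [  6.3   8.4 -32.7  -0.  -48.7 -23.6] [-1.1  0.3 -0.2] 0.0394
[ 0.45828809 -0.14230409  0.12457817]
min rows 2.58 dist 0.05164567537513356 ang 0.5023826618981057
3 x rows: d [0.86 0.04 0.03]
```

View pics/s23.png

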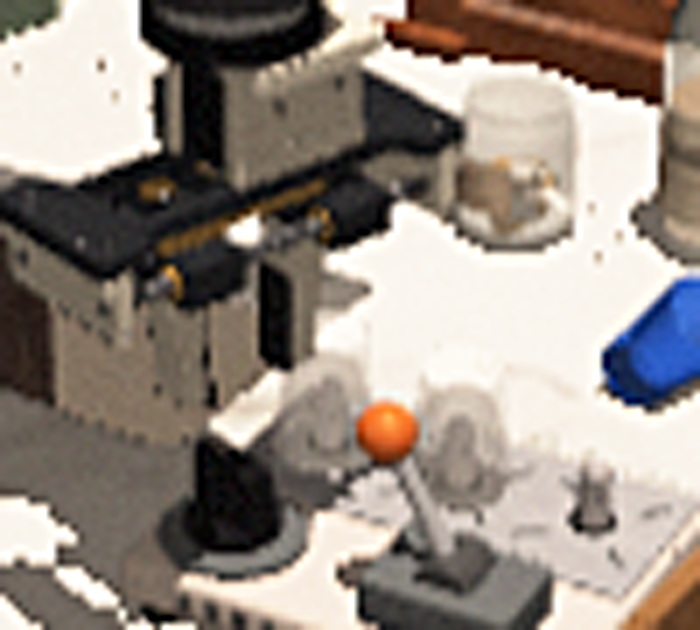

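Emit:
arm_command(
  plan=[
    {"dx":0.85,"dy":0.04,"dz":0.03,"wx":0,"wy":0,"wz":0},
    {"dx":0.85,"dy":0.04,"dz":0.03,"wx":0,"wy":0,"wz":0},
    {"dx":0.7,"dy":0.04,"dz":0.03,"wx":0,"wy":0,"wz":0},
    {"dx":0,"dy":0,"dz":0,"wx":0,"wy":0,"wz":0},
  ],
)

```text
time_s: 31.95
tcp_pos: [0.4604, -0.1376, 0.0799]
eef_rot: [-63.0, 89.2, 10.0]
contact_force: [-0.5, 0.3, -0.2]
gripper_width: 0.0394
```

```bash
python3 - <<'E'
from h import *
P,R,s=pose();print(P,s['contact_force'])
j=np.radians(163);plan([.457,-.140,.073],Rad([0,0,-1],[np.cos(j),np.sin(j),0]))
E
```

```text
[ 0.46036548 -0.13755265  0.07985936] [-0.4602479   0.25671384 -0.23025776]
min rows 0.34 dist 0.00802289672934169 ang 0.8362401175814096
0 d [ 0.34  0.13 -0.17] w [-0.01  0.08  0.16]
```

Emit:
arm_command(
  plan=[
    {"dx":0.36,"dy":0.13,"dz":-0.17,"wx":0,"wy":0.08,"wz":0.16},
  ],
)

```text
time_s: 32.03
tcp_pos: [0.4584, -0.1395, 0.0743]
eef_rot: [-70.0, 89.8, 3.1]
contact_force: [0.5, -0.2, 0.9]
gripper_width: 0.0395
```

Emit:
arm_command(
  plan=[
    {"dx":0,"dy":0,"dz":0,"wx":0,"wy":0,"wz":0},
    {"dx":0,"dy":0,"dz":0,"wx":0,"wy":0,"wz":0},
    {"dx":0,"dy":0,"dz":0,"wx":0,"wy":0,"wz":0},
    {"dx":0,"dy":0,"dz":0,"wx":0,"wy":0,"wz":0},
    {"dx":0,"dy":0,"dz":0,"wx":0,"wy":0,"wz":0},
    {"dx":0,"dy":0,"dz":0,"wx":0,"wy":0,"wz":0},
  ],
  fingers=1,
  force=20,
)

```text
time_s: 32.53
tcp_pos: [0.4593, -0.1391, 0.0766]
eef_rot: [-63.8, 89.8, 9.3]
contact_force: [1.1, -0.2, -8.1]
gripper_width: 0.0133
```

```bash
python3 - <<'E'
from h import *
P,R,s=pose();print(P,s['contact_force'],s['moment'],s['gripper_width'],s['joints'].round(1),R.as_matrix().round(3)[:,1])
E
```

```text
[ 0.45932339 -0.13906058  0.07657744] [ 1.10929727 -0.21476746 -8.08641875] [-0.27869283 -0.84988795 -0.03784194] 0.013328471212005373 [  6.7  12.2 -35.6  -0.  -42.  -23.6] [-0.957  0.291 -0.004]
```

Emit:
arm_command(
  plan=[
    {"dx":0.15,"dy":0,"dz":0,"wx":0.3,"wy":0,"wz":0},
    {"dx":0,"dy":0,"dz":0,"wx":0.6,"wy":0,"wz":0},
    {"dx":0,"dy":0,"dz":0,"wx":0.6,"wy":0,"wz":0},
    {"dx":0,"dy":0,"dz":0,"wx":0.6,"wy":0,"wz":0},
  ],
)

```text
time_s: 32.87
tcp_pos: [0.4593, -0.1392, 0.0753]
eef_rot: [-59.0, 89.7, 4.1]
contact_force: [0.5, 0.3, -2.9]
gripper_width: 0.0136
```

```bash
python3 - <<'E'
from h import *
P,R,s=pose();y=R.as_matrix()[:,1];print(P,s['contact_force'].round(1),s['moment'].round(2),s['gripper_width'],s['joints'].round(1),"jaw",np.degrees(np.arctan2(y[1],y[0])))
E
```

```text
[ 0.45932594 -0.13921164  0.07530256] [ 0.5  0.3 -2.9] [-0.05 -0.26  0.05] 0.013640668084753149 [  6.7  12.3 -35.7   0.  -41.7 -33.6] jaw 153.11080719806134
```

Emit:
arm_command(
  plan=[
    {"dx":0,"dy":0,"dz":0,"wx":0.8,"wy":0,"wz":0},
    {"dx":0,"dy":0,"dz":0,"wx":0.8,"wy":0,"wz":0},
    {"dx":0,"dy":0,"dz":0,"wx":0.8,"wy":0,"wz":0},
    {"dx":0,"dy":0,"dz":0,"wx":0.8,"wy":0,"wz":0},
    {"dx":0,"dy":0,"dz":0,"wx":0.8,"wy":0,"wz":0},
    {"dx":0,"dy":0,"dz":0,"wx":0.8,"wy":0,"wz":0},
    {"dx":0,"dy":0,"dz":0,"wx":0.8,"wy":0,"wz":0},
  ],
)

```text
time_s: 33.45
tcp_pos: [0.4594, -0.1393, 0.0753]
eef_rot: [-31.4, 89.7, 4.6]
contact_force: [0.5, -0.3, -2.3]
gripper_width: 0.0136
```

```bash
cat > st.py <<'E'
from h import *
P,R,s=pose();y=R.as_matrix()[:,1];print(P.round(4),s['contact_force'].round(1),s['moment'].round(2),s['gripper_width'],s['joints'].round(1),"jaw",np.degrees(np.arctan2(y[1],y[0])),"a",R.as_matrix()[:,0].round(3))
E
python3 st.py
```

```text
[ 0.4594 -0.1393  0.0753] [ 0.5 -0.3 -2.3] [ 0.11 -0.14  0.05] 0.013649359788154661 [  6.7  12.2 -35.7   0.  -41.7 -60.7] jaw 125.9544411748726 a [ 0.006  0.    -1.   ]
```

Emit:
arm_command(
  plan=[
    {"dx":0,"dy":0,"dz":0,"wx":0.8,"wy":0,"wz":0},
    {"dx":0,"dy":0,"dz":0,"wx":0.8,"wy":0,"wz":0},
    {"dx":0,"dy":0,"dz":0,"wx":0.8,"wy":0,"wz":0},
    {"dx":0,"dy":0,"dz":0,"wx":0.8,"wy":0,"wz":0},
    {"dx":0,"dy":0,"dz":0,"wx":0.8,"wy":0,"wz":0},
    {"dx":0,"dy":0,"dz":0,"wx":0.8,"wy":0,"wz":0},
    {"dx":0,"dy":0,"dz":0,"wx":0.8,"wy":0,"wz":0},
    {"dx":0,"dy":0,"dz":0,"wx":0.8,"wy":0,"wz":0},
    {"dx":0,"dy":0,"dz":0,"wx":0.8,"wy":0,"wz":0},
    {"dx":0,"dy":0,"dz":0,"wx":0.8,"wy":0,"wz":0},
  ],
)

```text
time_s: 34.28
tcp_pos: [0.4595, -0.1395, 0.0753]
eef_rot: [7.4, 89.6, 4.5]
contact_force: [0.6, 0.5, -0.6]
gripper_width: 0.0137
```

```bash
python3 st.py
```

```text
[ 0.4595 -0.1395  0.0753] [ 0.6  0.5 -0.6] [ 0.07 -0.17  0.  ] 0.013658706067953044 [  6.7  12.2 -35.8   0.  -41.6 -99.6] jaw 87.05528227931747 a [ 0.007  0.001 -1.   ]
```

No contact with the ball. Continuing: about 61° left.

Emit:
arm_command(
  plan=[
    {"dx":0,"dy":0,"dz":0,"wx":0.8,"wy":0,"wz":0},
    {"dx":0,"dy":0,"dz":0,"wx":0.8,"wy":0,"wz":0},
    {"dx":0,"dy":0,"dz":0,"wx":0.8,"wy":0,"wz":0},
    {"dx":0,"dy":0,"dz":0,"wx":0.8,"wy":0,"wz":0},
    {"dx":0,"dy":0,"dz":0,"wx":0.8,"wy":0,"wz":0},
    {"dx":0,"dy":0,"dz":0,"wx":0.8,"wy":0,"wz":0},
    {"dx":0,"dy":0,"dz":0,"wx":0.8,"wy":0,"wz":0},
    {"dx":0,"dy":0,"dz":0,"wx":0.8,"wy":0,"wz":0},
    {"dx":0,"dy":0,"dz":0,"wx":0.8,"wy":0,"wz":0},
    {"dx":0,"dy":0,"dz":0,"wx":0.8,"wy":0,"wz":0},
    {"dx":0,"dy":0,"dz":0,"wx":0.8,"wy":0,"wz":0},
    {"dx":0,"dy":0,"dz":0,"wx":0.8,"wy":0,"wz":0},
    {"dx":0,"dy":0,"dz":0,"wx":0.8,"wy":0,"wz":0},
  ],
)

```text
time_s: 35.37
tcp_pos: [0.4596, -0.1398, 0.0754]
eef_rot: [53.4, 89.6, 0.1]
contact_force: [2.5, -1.8, -3.4]
gripper_width: 0.0155
```

```bash
python3 st.py
```

```text
[ 0.4596 -0.1398  0.0754] [ 2.5 -1.8 -3.4] [-0.72 -0.58  0.66] 0.01554916383725605 [ 6.700e+00  1.220e+01 -3.580e+01  1.000e-01 -4.160e+01 -1.501e+02] jaw 36.62508367664015 a [ 0.007  0.    -1.   ]
```

Emit:
arm_command(
  plan=[
    {"dx":0,"dy":0,"dz":0,"wx":0.4,"wy":0,"wz":0},
    {"dx":0,"dy":0,"dz":0,"wx":0.4,"wy":0,"wz":0},
  ],
)

```text
time_s: 35.53
tcp_pos: [0.4596, -0.1398, 0.0754]
eef_rot: [53.1, 89.6, -4.2]
contact_force: [1.3, -0.7, -2.4]
gripper_width: 0.0164
```

```bash
python3 st.py
```

```text
[ 0.4596 -0.1398  0.0754] [ 1.3 -0.7 -2.4] [-0.42 -0.6   0.68] 0.016386409477691585 [ 6.70e+00  1.22e+01 -3.58e+01  1.00e-01 -4.16e+01 -1.54e+02] jaw 32.727714876283585 a [ 0.007 -0.001 -1.   ]
```

Emit:
arm_command(
  plan=[
    {"dx":0,"dy":0,"dz":0,"wx":-0.5,"wy":0,"wz":0},
    {"dx":0,"dy":0,"dz":0,"wx":-0.5,"wy":0,"wz":0},
    {"dx":0,"dy":0,"dz":0,"wx":-0.5,"wy":0,"wz":0},
    {"dx":0,"dy":0,"dz":0,"wx":0,"wy":0,"wz":0},
  ],
)

```text
time_s: 35.87
tcp_pos: [0.4597, -0.1399, 0.0753]
eef_rot: [39.8, 89.6, -10.4]
contact_force: [0.4, -0.2, -1.6]
gripper_width: 0.0146
```

```bash
python3 st.py
```

```text
[ 0.4597 -0.1399  0.0753] [ 0.4 -0.2 -1.6] [ 0.1  -0.14  0.11] 0.014592599802588466 [   6.7   12.2  -35.8    0.2  -41.5 -147. ] jaw 39.799993950157415 a [ 0.007 -0.001 -1.   ]
```

Emit:
arm_command(
  plan=[
    {"dx":0,"dy":0,"dz":0,"wx":-0.4,"wy":0,"wz":0},
    {"dx":0,"dy":0,"dz":0,"wx":0,"wy":0,"wz":0},
    {"dx":0,"dy":0,"dz":0,"wx":0,"wy":0,"wz":0},
  ],
  fingers=0.5,
)

```text
time_s: 36.12
tcp_pos: [0.4601, -0.14, 0.0757]
eef_rot: [38.6, 89.5, -10.0]
contact_force: [-0.3, 0.1, 0.3]
gripper_width: 0.0212
```

Emit:
arm_command(
  plan=[
    {"dx":0.15,"dy":0,"dz":0,"wx":0,"wy":0,"wz":0},
    {"dx":0,"dy":0,"dz":0,"wx":0,"wy":0,"wz":0},
    {"dx":0,"dy":0,"dz":0,"wx":0,"wy":0,"wz":0},
    {"dx":0,"dy":0,"dz":0,"wx":0,"wy":0,"wz":0},
  ],
  fingers=1,
  force=40,
)

```text
time_s: 36.45
tcp_pos: [0.4601, -0.1403, 0.0725]
eef_rot: [35.0, 89.5, -13.7]
contact_force: [-0.3, 0.7, 1.4]
gripper_width: 0.0139
```

```bash
python3 st.py
```

```text
[ 0.4601 -0.1403  0.0725] [-0.3  0.7  1.4] [0.3  0.1  0.53] 0.013936620757415493 [   6.7   12.5  -36.     0.3  -41.1 -145.6] jaw 41.234442448954034 a [ 0.008 -0.002 -1.   ]
```

Emit:
arm_command(
  plan=[
    {"dx":0,"dy":0,"dz":0,"wx":0.3,"wy":0,"wz":0},
    {"dx":0,"dy":0,"dz":0,"wx":0.3,"wy":0,"wz":0},
    {"dx":0,"dy":0,"dz":0,"wx":0.3,"wy":0,"wz":0},
  ],
)

```text
time_s: 36.7
tcp_pos: [0.4602, -0.1403, 0.0726]
eef_rot: [35.1, 89.5, -18.0]
contact_force: [-0.6, 0.2, -0.9]
gripper_width: 0.0146
```

```bash
python3 st.py
```

```text
[ 0.4602 -0.1403  0.0726] [-0.6  0.2 -0.9] [-0.09 -0.    0.98] 0.014557411296840447 [   6.7   12.5  -36.     0.3  -41.1 -150. ] jaw 36.906823066065385 a [ 0.008 -0.003 -1.   ]
```

Emit:
arm_command(
  plan=[
    {"dx":0,"dy":0,"dz":0,"wx":0,"wy":0,"wz":0},
    {"dx":0,"dy":0,"dz":0,"wx":0,"wy":0,"wz":0},
    {"dx":0,"dy":0,"dz":0,"wx":0,"wy":0,"wz":0},
    {"dx":-0.5,"dy":0,"dz":0,"wx":0,"wy":0,"wz":0},
    {"dx":-1,"dy":0,"dz":0,"wx":0,"wy":0,"wz":0},
    {"dx":-1,"dy":0,"dz":0,"wx":0,"wy":0,"wz":0},
    {"dx":-1,"dy":0,"dz":0,"wx":0,"wy":0,"wz":0},
    {"dx":-1,"dy":0,"dz":0,"wx":0,"wy":0,"wz":0},
  ],
  fingers=0.2,
  force=20,
)

```text
time_s: 37.37
tcp_pos: [0.4561, -0.14, 0.1613]
eef_rot: [-89.8, 89.9, -143.3]
contact_force: [0.5, 0.2, 0.6]
gripper_width: 0.0351
```

Emit:
arm_command(
  plan=[
    {"dx":0,"dy":0,"dz":0,"wx":-1,"wy":0,"wz":0},
    {"dx":0,"dy":0,"dz":0,"wx":-1,"wy":0,"wz":0},
    {"dx":0,"dy":0,"dz":0,"wx":-1,"wy":0,"wz":0},
    {"dx":0,"dy":0,"dz":0,"wx":-1,"wy":0,"wz":0},
    {"dx":0,"dy":0,"dz":0,"wx":-1,"wy":0,"wz":0},
    {"dx":0,"dy":0,"dz":0,"wx":-1,"wy":0,"wz":0},
    {"dx":0,"dy":0,"dz":0,"wx":-1,"wy":0,"wz":0},
    {"dx":0,"dy":0,"dz":0,"wx":-1,"wy":0,"wz":0},
    {"dx":0,"dy":0,"dz":0,"wx":-1,"wy":0,"wz":0},
    {"dx":0,"dy":0,"dz":0,"wx":-1,"wy":0,"wz":0},
    {"dx":0,"dy":0,"dz":0,"wx":-1,"wy":0,"wz":0},
  ],
  fingers=1,
)

```text
time_s: 38.28
tcp_pos: [0.4592, -0.1396, 0.1684]
eef_rot: [8.3, 89.3, 7.2]
contact_force: [-0.2, -0.0, 0.1]
gripper_width: 0.0003
```

```bash
python3 look.py 24; python3 - <<'E'
from h import *
p=np.load("side24.npz")['p'];crop(p,255,180,355,280,6,"s24")
j=np.radians(86);plan([.455,-.165,.150],Rad([0,0,-1],[np.cos(j),np.sin(j),0]))
E
```

```text
38.2833 [ 0.4592 -0.1396  0.1684] [  6.6   5.1 -29.4  -0.  -54.8 -97.8] [-0.2 -0.   0.1] 0.0003
min rows 1.28 dist 0.031647302032468363 ang 2.79175081143179
0 d [ 0.46 -0.64 -0.1 ] w [ 0.3   0.07 -0.01]
1 d [ 0.46 -0.64 -0.08] w [ 0.3   0.07 -0.01]
```

View pics/s24.png

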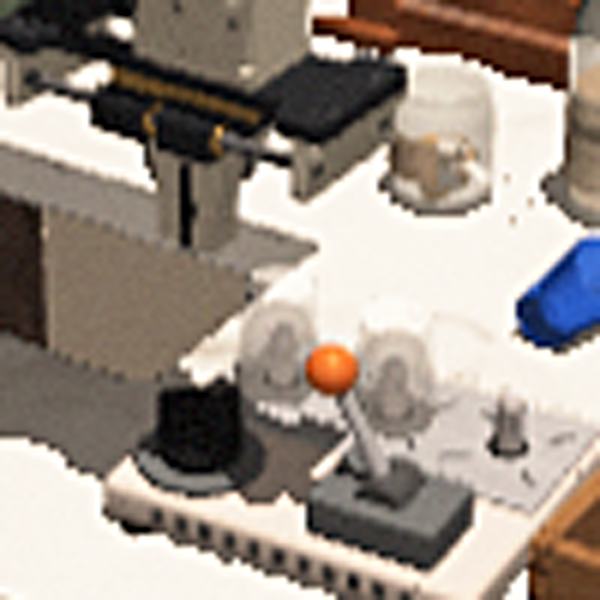

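Emit:
arm_command(
  plan=[
    {"dx":0.46,"dy":-0.64,"dz":0.1,"wx":0.3,"wy":0.07,"wz":0},
    {"dx":0.46,"dy":-0.64,"dz":0.1,"wx":0.3,"wy":0.07,"wz":0},
    {"dx":0.8,"dy":0,"dz":0,"wx":0,"wy":0,"wz":0},
    {"dx":0.8,"dy":0,"dz":0,"wx":0,"wy":0,"wz":0},
    {"dx":0.5,"dy":0,"dz":0,"wx":0,"wy":0,"wz":0},
    {"dx":0,"dy":0,"dz":0,"wx":0,"wy":0,"wz":0},
  ],
)

```text
time_s: 38.88
tcp_pos: [0.4641, -0.1662, 0.1072]
eef_rot: [34.9, 89.7, 29.5]
contact_force: [-0.6, -0.4, -0.5]
gripper_width: 0.0006
```

```bash
python3 st.py; python3 - <<'E'
from h import *
P,R,s=pose();plan([.457,-.24,P[2]])
E
```

```text
[ 0.4641 -0.1662  0.1072] [-0.6 -0.4 -0.5] [-0.01 -0.06  0.05] 0.0006076238807054722 [  3.1  10.8 -32.   -0.2 -46.9 -98.3] jaw 84.62338550255866 a [ 0.005  0.003 -1.   ]
min rows 3.71 dist 0.07414560118931333 ang 0.0
4 x rows: d [-0.   -0.93 -0.  ]
```

Emit:
arm_command(
  plan=[
    {"dx":0,"dy":-0.3,"dz":-0.25,"wx":0,"wy":0,"wz":0},
    {"dx":0,"dy":-0.5,"dz":0,"wx":0,"wy":0,"wz":0},
    {"dx":0,"dy":-0.5,"dz":0,"wx":0,"wy":0,"wz":0},
    {"dx":0,"dy":-0.5,"dz":0.06,"wx":0,"wy":0,"wz":0},
    {"dx":0,"dy":-0.5,"dz":0.06,"wx":0,"wy":0,"wz":0},
    {"dx":0,"dy":-0.5,"dz":0.06,"wx":0,"wy":0,"wz":0},
    {"dx":0,"dy":-0.5,"dz":0.06,"wx":0,"wy":0,"wz":0},
  ],
)

```text
time_s: 39.47
tcp_pos: [0.4596, -0.2373, 0.1113]
eef_rot: [16.0, 89.3, 10.4]
contact_force: [0.1, 2.4, -0.1]
gripper_width: 0.0006
```

Emit:
arm_command(
  plan=[
    {"dx":0,"dy":-0.25,"dz":0.02,"wx":0,"wy":0,"wz":0},
    {"dx":0,"dy":-0.1,"dz":0,"wx":0,"wy":0,"wz":0},
  ],
)

```text
time_s: 39.63
tcp_pos: [0.4593, -0.2472, 0.1111]
eef_rot: [15.6, 89.3, 10.0]
contact_force: [0.6, 1.0, 0.4]
gripper_width: 0.0009
```

Emit:
arm_command(
  plan=[
    {"dx":0.08,"dy":-0.15,"dz":0,"wx":0,"wy":0,"wz":0},
  ],
)

```text
time_s: 39.72
tcp_pos: [0.459, -0.2509, 0.1095]
eef_rot: [15.3, 89.3, 9.5]
contact_force: [0.6, 1.3, 0.3]
gripper_width: 0.0008
```

Emit:
arm_command(
  plan=[
    {"dx":0,"dy":-0.12,"dz":0,"wx":0,"wy":0,"wz":0},
  ],
)

```text
time_s: 39.8
tcp_pos: [0.4583, -0.2536, 0.109]
eef_rot: [17.3, 89.3, 11.5]
contact_force: [0.5, 2.0, -0.8]
gripper_width: 0.0006
```

Emit:
arm_command(
  plan=[
    {"dx":0,"dy":-0.12,"dz":0,"wx":0,"wy":0,"wz":0},
  ],
)

```text
time_s: 39.88
tcp_pos: [0.4579, -0.256, 0.1086]
eef_rot: [19.7, 89.3, 13.9]
contact_force: [0.9, 9.3, 2.7]
gripper_width: 0.0006
```

Emit:
arm_command(
  plan=[
    {"dx":0,"dy":-0.1,"dz":0,"wx":0,"wy":0,"wz":0},
  ],
)

```text
time_s: 39.97
tcp_pos: [0.4579, -0.2566, 0.1084]
eef_rot: [29.3, 89.3, 23.5]
contact_force: [1.8, 24.5, 9.4]
gripper_width: 0.0004
```

Emit:
arm_command(
  plan=[
    {"dx":0,"dy":-0.1,"dz":0,"wx":0,"wy":0,"wz":0},
  ],
)

```text
time_s: 40.05
tcp_pos: [0.458, -0.2564, 0.1085]
eef_rot: [39.0, 89.2, 33.2]
contact_force: [-0.4, 19.6, 9.3]
gripper_width: 0.0004
```

At the right stop. Next I back off, retreat up and inspect.

Emit:
arm_command(
  plan=[
    {"dx":0,"dy":0.5,"dz":0,"wx":0,"wy":0,"wz":0},
    {"dx":0,"dy":0.8,"dz":0,"wx":0,"wy":0,"wz":0},
    {"dx":-1,"dy":0,"dz":0,"wx":0,"wy":0,"wz":0},
    {"dx":-1,"dy":0,"dz":0,"wx":0,"wy":0,"wz":0},
    {"dx":-1,"dy":0,"dz":0,"wx":0,"wy":0,"wz":0},
    {"dx":-1,"dy":0.5,"dz":0,"wx":0,"wy":0,"wz":0},
    {"dx":-1,"dy":1,"dz":0,"wx":0,"wy":0,"wz":0},
    {"dx":-0.5,"dy":1,"dz":0,"wx":0,"wy":0,"wz":0},
    {"dx":0,"dy":1,"dz":0,"wx":0,"wy":0,"wz":0},
    {"dx":0,"dy":1,"dz":0,"wx":0,"wy":0,"wz":0},
    {"dx":0,"dy":1,"dz":0,"wx":0,"wy":0,"wz":0},
    {"dx":0,"dy":1,"dz":0,"wx":0,"wy":0,"wz":0},
    {"dx":0,"dy":1,"dz":0,"wx":0,"wy":0,"wz":0},
    {"dx":0,"dy":1,"dz":0,"wx":0,"wy":0,"wz":0},
    {"dx":0,"dy":1,"dz":0,"wx":0,"wy":0,"wz":0},
    {"dx":0,"dy":1,"dz":0,"wx":0,"wy":0,"wz":0},
    {"dx":0,"dy":1,"dz":0,"wx":0,"wy":0,"wz":0},
    {"dx":0,"dy":1,"dz":0,"wx":0,"wy":0,"wz":0},
    {"dx":0,"dy":1,"dz":0,"wx":0,"wy":0,"wz":0},
    {"dx":0,"dy":1,"dz":0,"wx":0,"wy":0,"wz":0},
  ],
)

```text
time_s: 41.72
tcp_pos: [0.4815, 0.0728, 0.225]
eef_rot: [38.3, 89.7, 32.6]
contact_force: [0.2, -0.3, -0.2]
gripper_width: 0.0001
```

```bash
python3 look.py 25; python3 - <<'E'
from h import *
for n in("top","side"):
    d=np.load(f"{n}25.npz")['d'];m=CM[n];F=f(m);v,u=np.mgrid[0:420,0:560]
    c=np.stack([(u-m['cx'])/F*d,(v-m['cy'])/F*d,d],-1);P=((c-m['t'])@m['R'])
    ok=(P[...,0]>.41)&(P[...,0]<.51)&(P[...,1]<-.09)&(P[...,1]>-.19)&(d>0)
    q=P[ok&(P[...,2]>.056)&(P[...,2]<.09)]
    if len(q)>5: print(n,len(q),q.mean(0)); _,S,V=np.linalg.svd(q[:,:2]-q[:,:2].mean(0));print("bar",np.degrees(np.arctan2(V[0][1],V[0][0])))
    o=(P[...,0]>.42)&(P[...,0]<.49)&(P[...,1]<-.18)&(P[...,1]>-.33)&(P[...,2]>.09)&(d>0);q=P[o];print("ball",q.mean(0))
p=np.load("side25.npz")['p'];crop(p,265,210,365,290,6,"s25")
p=np.load("top25.npz")['p'];crop(p,290,190,370,255,7,"t25")
E
```

```text
41.7167 [0.4815 0.0728 0.225 ] [  31.8    3.   -23.6   -0.   -63.1 -127.4] [ 0.2 -0.3 -0.2] 0.0001
top 52 [ 0.45808885 -0.13765218  0.06839748]
bar 135.37287241865525
ball [ 0.46206543 -0.28240345  0.11529954]
side 88 [ 0.45391978 -0.1405797   0.06650493]
bar 134.31798970348356
ball [ 0.45764097 -0.28612074  0.11276519]
```

View pics/s25.png

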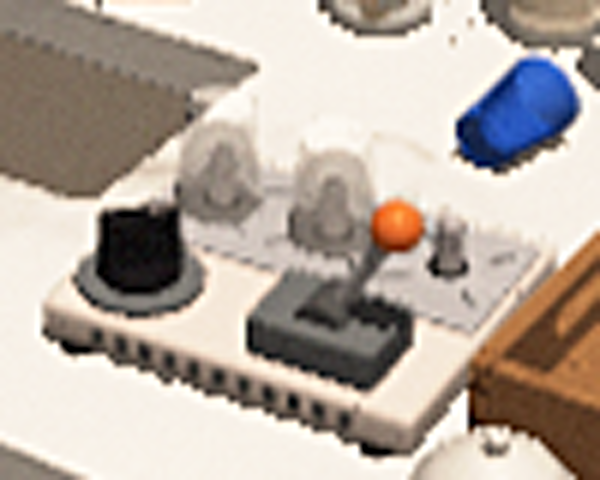

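View pics/t25.png

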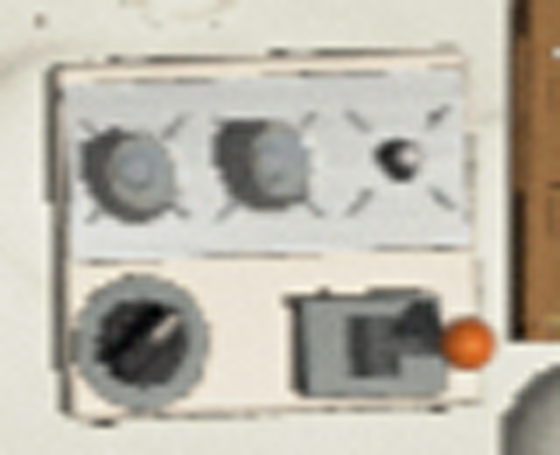

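The timer bar sits at about -45° in world, about 41° in the dryer frame. That matches 180° - 137.5° = 42.5°, the 2.4 rad stop. The lever ball is back at its right-hand position, both glasses stand over pegs 1 and 2, and the board is empty. I'm handing in.

```bash
python3 - <<'E'
from plant import r
print(r.close_job())
E
```

```text
the job is handed in; nothing more can be done
None
```

The job is handed in at about 42 s. Both tasting glasses are racked upside down, the timer is wound to its stop and the fan lever is back on.

- **Order followed:** I swung the lever fully left. The right-hand glass then went on peg 2, and the other, which had been knocked into the middle of the board meanwhile, went on peg 1. After that I wound the timer clockwise to its stop and swung the lever fully right. Only two glasses were there; the blue look-alike was left alone.
- **Forces:** The glasses were gripped at 9 N and each touched down at under about 12 N. The lever met its stops at about 31 N (left) and 26 N (right).
- **Last pictures:** Both glasses stand inverted over pegs 1 and 2, and the draining board is empty. The ball is back where it was with the fan on, and the gripper is clear of everything.
- **What did not quite agree:** The knob turned only about 119°, where 137° would take it from fully unwound. It met a hard stop under two grips (20 N and 40 N). The bar's final angle matches the wound position if its zero points left along the row of pegs, so it probably started about 0.35 rad wound. I had no direct reading of the timer to confirm that.

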